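# Check the welds of chucked brackets with a pencil probe

## Robot

A 7-joint arm with a two-finger parallel gripper is mounted at the origin on the work surface. World frame = base frame: x ahead of the robot, y to its left, z up, the work surface at z = 0. Lengths are in mm, angles in rad, forces in N, time in s.
With the tool pointing down it reaches from about 425 to 875 mm from the base axis. Payload 9.9 kg.
Tool frame: the origin (TCP) lies midway between the tips of the shut fingers; the grasp point (between the pads) lies behind it (arm.grip_point_offset is the z of the grasp point in the tool frame, in mm); z points along the fingers, y is the line along which they close (so a half turn about z gives the same grasp; the last joint's range is limited). The gripper opens to 85 mm and grips with 20 to 120 N. Pads are 22 mm wide; open, the fingers measure 114 mm over their backs; the gripper's body (76 mm by 85 mm) begins 54 mm behind the grasp point. The pads swing forward as they close: fully open they stand 13 mm farther back than shut.
Start: joints at [1.259, 0.576, 0.025, 1.437, -0.015, 1.129, -0.057], TCP at [152.443, -657.564, 231.289] pointing down, gripper open.
Joint ranges: [-2.76, 2.76], [-0.34, 2.15], [-1.52, 1.57], [0.19, 2.46], [-1.09, 4.23], [0.17, 1.99], [-2.82, 2.82]. Speed limits (rad/s): [2.22, 2.22, 3.01, 3.01, 3.14, 3.14, 3.14].

## Interface

Orientations are given as a unit quaternion [w, x, y, z].
In Python, from plant import arm, cams, ticket gives the robot as it stands.
- The arm moves only by the tool apply_moves, never from a script. Its argument "increments" is a list that holds one entry, the list of rows, each a list of 7 numbers: the closure, from -1 (fully open) to 1 (shut), then the shift along the tool's x, y, z in cm, then the turn, a rotation vector about the tool's x, y, z in rad. A call has 1 to 5 rows; each row shifts and turns the commanded pose from where the row before left it, along the tool's axes as they then stand; what a row does not reach is not made up. A row lasts 1/10 s, in which the tool goes at most 50 mm and 8.59 degrees, less where a joint would pass 70% of its speed; a pose out of reach is approached as far as the arm can. A call is refused whole if a number of a shift passes 5 or a number of a turn 0.15, either way. A call with a gripper value outside its range is refused whole. The fingers move at their own pace and stop on an object; the grip force is fixed at half the most. Time passes only in rows, so rows that do not move let the fingers close. It gives the time, the measured TCP pose, the force, the opening and the grip force at its end, in the units of the state.
- arm.sense(): the state, without advancing time (a new reading comes with each control period).
- cams.capture(name): name is "scene" or "top" or "wrist"; returns a dict with "color" (384x512x3 uint8, blue, green, red), "range_z" (384x512 float32, mm along the optical axis (not along the pixel's ray), 0 where there is no reading), "mtx" (3x3 intrinsics, pixels), "R" (3x3) and "t" (3): a world point X has camera coordinates R X + t. Camera axes: x right, y down, z forward; pixel columns grow to the right and rows downward; lengths in mm; the calibration is good to about 2 mm. The wrist camera is an equidistant fisheye: a pixel r from the principal point sees the ray r / f radians off the axis. A picture is of the moment at which its call begins.
- ticket.job_done(): hands the job in; it is judged then, once.
The state is a dict: "time_s": time; "q": joint angles; "qvel": joint speeds; "tau": joint torques, N m; "ee_pos": TCP position; "tcp_rot": TCP orientation; "wrist_force": force on the tool from outside, world axes, zero at the start; "moment": the same for the moment, N m; "gripper_width": finger opening in mm; "grasp_force": force on a finger pad.
Only numpy, scipy, OpenCV 4.12 (cv2) and the standard library are available. Lean on these libraries where they do the work, as an engineer would, in place of code of your own. Each camera call takes 0.05 s, during which the arm holds its last target. There are 200 camera calls.

## Task

Check the weld of each waiting bracket, the one nearer the chuck first: stand it by its boss in the bench chuck, swing the lever clockwise until all three jaws grip it firmly, and draw the pencil probe's sprung tip lightly and slowly (2 to 4 cm a second) along the plate beside the inside weld in one stroke, from the open end of the long leg round the corner to the end of the short leg. Then hang the probe in its stand, swing the lever back to open the chuck and stand the bracket upright on the floor of the blue bin. At the end all the brackets are in the bin, the probe hangs in its stand and the chuck is fully open; leave the block, the tube and the angle plate alone.

Things in the scene. Friction and masses are not known exactly. Their poses are not given: they have to be found in the camera images.
- bracket1: waits nearer the chuck: done first. Welded aluminium, 0.5 kg, may be absent. Round boss 60 mm dia, 25 high, stands on the bench; on it a plate 130 x 76 x 8 mm (x +-65, y +-38, z 25..33); on that an upright L of 8 mm sheet, z 33..63: long leg x -55..55, y -12..-4; short leg x 47..55, y -4..36. Origin: centre of boss underside; x along long leg to the corner.
- bracket1_leg (a point): middle of the top edge of the bracket's long leg (x -4, y -8, z 63 mm in the bracket's frame): pick it here from above, across the 8 mm leg
- bracket1_start (a point): start of the line to follow, on the plate at the open end of the long leg (x -50, y 7, z 33). The weld bead (5 mm radius) lies in the inside angle of the L; the line runs on the plate beside it, 11 mm off the inner faces of the legs
- bracket1_corner (a point): the line's inside corner (x 36, y 7, z 33): straight from the start to here, then straight to the end
- bracket1_end (a point): end of the line, at the free end of the short leg (x 36, y 33, z 33)
- bracket2: alike; waits farther from the chuck: second (first if alone). Welded aluminium, 0.5 kg, may be absent. Round boss 60 mm dia, 25 high, stands on the bench; on it a plate 130 x 76 x 8 mm (x +-65, y +-38, z 25..33); on that an upright L of 8 mm sheet, z 33..63: long leg x -55..55, y -12..-4; short leg x 47..55, y -4..36. Origin: centre of boss underside; x along long leg to the corner.
- bracket2_leg (a point): middle of the top edge of the bracket's long leg (x -4, y -8, z 63 mm in the bracket's frame): pick it here from above, across the 8 mm leg
- bracket2_start (a point): start of the line to follow, on the plate at the open end of the long leg (x -50, y 7, z 33). The weld bead (5 mm radius) lies in the inside angle of the L; the line runs on the plate beside it, 11 mm off the inner faces of the legs
- bracket2_corner (a point): the line's inside corner (x 36, y 7, z 33): straight from the start to here, then straight to the end
- bracket2_end (a point): end of the line, at the free end of the short leg (x 36, y 33, z 33)
- chuck_face (a point): centre of the flat top face, 68 mm above the bench, of the bench chuck: upright axis, fixed, steel, 116 mm across (flange 148). A bracket stands on this face by its boss, between the jaws, in any direction; its plate's top is then 101 mm above the bench
- ring (a joint): turn of the chuck's lever ring (rad, 0 to 1.5), clockwise from above. 0: lever on its open stop, jaw faces 41 mm from the axis. Each rad closes all three jaws by 12 mm: they meet a 60 mm boss at about 0.92. Stays where left; turns against about 5 N at the handle; 12 to 18 N there grips firmly
- lever_grip (a point): point to hold on the lever, which stands out 155 mm from the chuck's axis and ends in an upright round black handle, 18 mm dia, 53 to 115 mm above the bench; this point is on the handle's axis, 95 mm up. It circles the chuck's axis as the ring turns
- jaw1: one of the chuck's three steel jaws, 120 degrees apart, 18 mm wide, 20 mm high on the face; origin at the foot of its gripping face. It grips when pressed on the boss with 3 N or more
- jaw2: as jaw1
- jaw3: as jaw1
- probe: cordless pencil probe, 0.11 kg, hangs upright in its stand. Origin: underside of its 28 mm collar, which rests on the stand; z up along the pencil. Collar z 0..6 mm, square grip 22 x 22 from z 6 to 66 (sides along x and y; hold it about z 44 from above), 15 mm shank down to z -32, 10 mm stem to z -80, sprung round tip (8 mm) to z -94
- probe_tip (a point): lowest point of the probe's tip, 94 mm below the probe's origin when free. It springs in by up to 8 mm (0.35 N at first, then 0.35 N more per mm); pressed in about 4 mm it bears with about 1.8 N
- stand_seat (a point): centre of the mouth of the hole (21 mm) in the probe stand's top plate, 104 mm above the bench: where the probe's origin belongs. The stand is fixed, its base 72 x 80 mm
- tray: blue plastic bin for checked parts, fixed: 210 (x) x 250 (y) mm, walls 5 mm thick, 26 mm high, floor 5 mm thick. Origin: centre of its underside. Room for two brackets side by side along y, long legs along x
- block: bystander: aluminium block 100 x 50 x 40 mm; origin at the centre of its underside
- tube: bystander: steel tube offcut, 50 mm diameter, 60 mm high, standing; origin at the centre of its underside
- angle_plate: bystander: slotted angle plate, 160 x 98 x 75 mm; origin at the foot of its upright wall

How it is judged:
By the outcome, as a careful person would: the job done as asked, in the order asked, and still so for the second after the job is handed in, with the robot touching nothing.
Of bracket1, bracket2 only 1 to 2 are there at a start; the rules pass over those that are not, and their reading is None.
At some moment in a run one of bracket1, bracket2 may be knocked a few centimetres aside while the robot is not near it.
It also fails if it takes over 210 s, if anything falls off the work surface, if the arm or the gripper's body presses on something with over 40 N, if the wrist force passes 120 N, or if a joint passes its speed limit or range.

## Working session

There is one attempt and no reset: what is moved stays moved. The work goes in short steps, Python scripts to look and compute and a tool call to move; the robot and the scene stay as the last step left them, time stands still between calls to the robot, and variables do not carry over. Pictures are saved under pics/ and viewed, at most 14 in all, crops included, and the job is handed in when it is done.

Besides the shell and the picture viewer there is one more tool, called after "Emit:" by a JSON object that holds its "name" and its "arguments", one argument or row to a line. apply_moves: Moves the arm, as the interface text tells. Its arguments: {"type":"object","properties":{"increments":{"type":"array","items":{"type":"array","items":{"type":"array","items":{"type":"number"}}}}},"required":["increments"]}

```bash
ls; mkdir -p pics; python3 - <<'E'
from plant import arm,cams,ticket
import cv2,numpy as np
print(arm.sense(), arm.grip_point_offset)
for n in ["scene","top"]:
    c=cams.capture(n); cv2.imwrite(f"pics/{n}0.png",c["color"]); np.savez(f"{n}0.npz",**c)
    print(n,c["mtx"],c["R"],c["t"], (c["range_z"]>0).mean())
E
```

```text
pics
{'time_s': 0.0, 'q': array([ 1.25916809,  0.57656179,  0.02485869,  1.43789085, -0.01498054,
        1.12898218, -0.05653462]), 'qvel': array([-0.00150621, -0.00062564, -0.00038319,  0.00086928, -0.00101319,
       -0.00025676,  0.00058517]), 'tau': array([ 1.81873970e-04, -7.65745926e+01,  2.24963129e+00, -2.85959476e+01,
        1.50893570e-02,  1.27133983e-02,  6.80035697e-06]), 'ee_pos': array([ 152.34992873, -657.13196748,  230.42909052]), 'tcp_rot': array([-8.15024362e-04,  9.93518698e-01,  1.13665781e-01, -1.50051383e-04]), 'wrist_force': array([0.37939357, 0.32865344, 0.71963682]), 'moment': array([0.03249412, 0.00188248, 0.02847861]), 'grasp_force': 0.0, 'gripper_width': 85.60244384676346} -18.700000000000003
scene [[428.74268099   0.         260.56346385]
 [  0.         428.74268099 201.03607307]
 [  0.           0.           1.        ]] [[-0.68861616  0.72510748  0.00518872]
 [ 0.44403618  0.42732539 -0.78754357]
 [-0.57327101 -0.54001125 -0.61623713]] [ 338.48781608 -185.97301135 1506.58957652] 0.9957377115885416
top [[383.00633848   0.         251.75261969]
 [  0.         383.00633848 189.87585097]
 [  0.           0.           1.        ]] [[-0.01633076 -0.99985326  0.0051732 ]
 [-0.99623363  0.01583055 -0.08525225]
 [ 0.08515785 -0.00654595 -0.99634597]] [  51.90367145  586.23366273 1264.51935569] 0.9958140055338541
```

View pics/scene0.png

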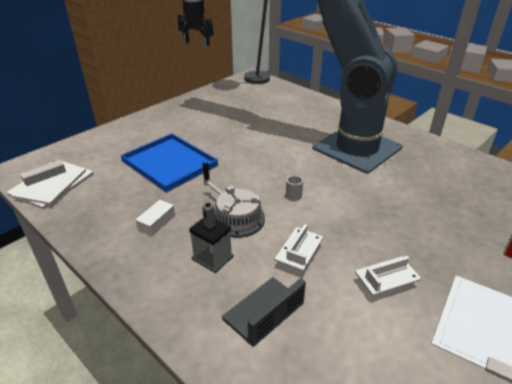

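View pics/top0.png

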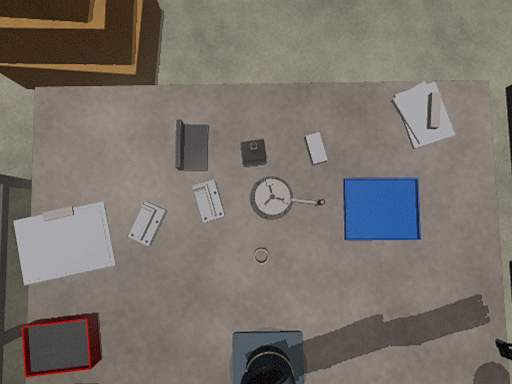

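The scene view shows two brackets (near 298,250 and 388,275), with the chuck at 238,210, the stand at 211,240 and the bin at 170,160. In the top view the brackets are at (209,200) and (147,223), the chuck at (272,197) with its lever handle at (321,202), the stand at (254,152) and the bin at (382,208).

```bash
cat > h.py <<'E'
import numpy as np,cv2
def cloud(c):
    K,R,t=c["mtx"],c["R"],c["t"]; z=c["range_z"]; v,u=np.indices(z.shape)
    P=np.stack([(u-K[0,2])/K[0,0]*z,(v-K[1,2])/K[1,1]*z,z],-1)
    return (P-t)@R
def ray(c,uv,fish=False):
    K,R,t=c["mtx"],c["R"],c["t"]; uv=np.asarray(uv,float).reshape(-1,2)
    a=(uv-[K[0,2],K[1,2]])/K[0,0]
    if fish:
        r=np.linalg.norm(a,axis=1,keepdims=True)+1e-12
        d=np.hstack([a/r*np.sin(r),np.cos(r)])
    else: d=np.hstack([a,np.ones((len(a),1))])
    return -R.T@t, d@R
def onz(c,uv,z,fish=False):
    o,d=ray(c,uv,fish); return o+d*((z-o[2])/d[:,2])[:,None]
def proj(c,X,fish=False):
    K=c["mtx"]; p=np.atleast_2d(X)@c["R"].T+c["t"]
    if fish:
        r=np.hypot(p[:,0],p[:,1])+1e-12; th=np.arctan2(r,p[:,2]); q=p[:,:2]/r[:,None]*th[:,None]
    else: q=p[:,:2]/p[:,2:]
    return q*K[0,0]+[K[0,2],K[1,2]]
E
python3 - <<'E'
from h import *
for n in ["top","scene"]:
    c=dict(np.load(n+"0.npz")); P=cloud(c); H=P[...,2]
    print(n,"table",np.median(H[(abs(P[...,0]-600)<150)&(abs(P[...,1])<300)]))
    m=((H>14)&(H<160)&(P[...,0]>330)&(P[...,0]<1000)&(abs(P[...,1])<700)).astype(np.uint8)
    k,l,s,ce=cv2.connectedComponentsWithStats(m)
    for i in range(1,k):
        if s[i,4]<40: continue
        q=P[l==i]; r=cv2.minAreaRect(q[:,:2].astype(np.float32))
        print(i,s[i,4],q.mean(0).round(),np.percentile(q[:,2],[5,50,95]).round(),[np.round(x,1) for x in r])
    b=c["color"].astype(int); bl=(b[...,0]>b[...,2]+80)&(H<40)&(P[...,0]>330)&(P[...,0]<1000)
    q=P[bl]; print("blue",np.percentile(q[:,:2],[.5,99.5],axis=0), cv2.minAreaRect(q[:,:2].astype(np.float32)))
c=dict(np.load("top0.npz"))
cv2.imwrite("pics/topcrop.png",cv2.resize(c["color"][110:275,120:440],None,fx=2.5,fy=2.5,interpolation=cv2.INTER_CUBIC)[:600])
E
```

```text
top table 1.95020118266147
1 2116 [ 847. -546.   27.] [16. 23. 53.] [array([ 842.6, -556.9]), array([208.8, 157.6]), np.float64(23.7)]
7 820 [743. 260.  39.] [14. 20. 77.] [array([739.2, 242.6]), array([ 97.2, 159.8]), np.float64(87.3)]
13 487 [ 725. -174.   39.] [26. 40. 44.] [array([ 726.5, -174.8]), array([100.1,  51.5]), np.float64(14.4)]
19 457 [706.  37. 102.] [ 91. 104. 111.] [array([709.9,  36.9]), array([65.2, 76.4]), np.float64(7.1)]
38 1322 [559. -33.  65.] [46. 68. 86.] [array([545.5, -57.4]), array([220.3, 135.4]), np.float64(57.4)]
40 517 [ 511. -407.   23.] [16. 24. 29.] [array([ 519.7, -393.8]), array([252.4, 208.9]), np.float64(89.1)]
41 890 [554. 189.  37.] [29. 34. 64.] [array([554.9, 189.5]), array([130.8,  76. ]), np.float64(16.0)]
46 924 [482. 394.  38.] [28. 34. 64.] [array([482.3, 395.4]), array([ 77.5, 130.4]), np.float64(64.4)]
69 93 [370.  18.  52.] [20. 58. 63.] [array([371.4,  17.1]), array([48.9, 47.4]), np.float64(43.4)]
blue [[ 414.80190294 -516.78809758]
 [ 620.93290034 -270.99444084]] ((518.1302490234375, -394.3082275390625), (250.5092010498047, 205.
[... 366 characters left out ...]
float64(46.1)]
10 719 [ 731. -166.   34.] [17. 38. 42.] [array([ 725.3, -174.6]), array([103.8,  55.1]), np.float64(14.1)]
15 1222 [562. 197.  40.] [30. 34. 63.] [array([552.7, 190.3]), array([135.6,  77.1]), np.float64(16.0)]
25 1510 [491. 400.  40.] [29. 34. 63.] [array([479.9, 396.1]), array([ 78.8, 132.8]), np.float64(64.6)]
28 2004 [750. 272.  44.] [14. 43. 76.] [array([739.4, 244.3]), array([ 98.8, 162.1]), np.float64(88.5)]
29 51 [702. 204.  15.] [14. 15. 17.] [array([697.2, 205.9]), array([43.4, 22.1]), np.float64(7.2)]
blue [[ 414.10562704 -517.80734006]
 [ 623.2384323  -267.99023751]] ((517.212158203125, -393.41845703125), (254.6468505859375, 213.05259704589844), 89.67189025878906)
```

View pics/topcrop.png

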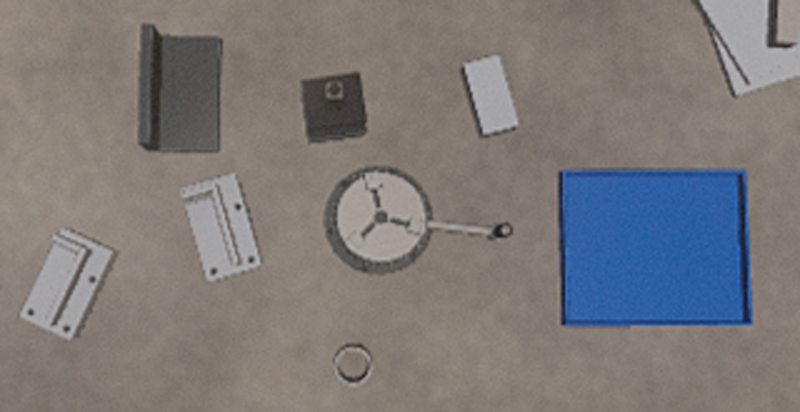

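```bash
python3 - <<'E'
from h import *
from scipy.optimize import least_squares
for n in ["top","scene"]:
    c=dict(np.load(n+"0.npz")); P=cloud(c).reshape(-1,3)
    P[:,2]-=1.9
    near=(np.hypot(P[:,0]-556,P[:,1]+14)<70)
    q=P[near&(P[:,2]>60)&(P[:,2]<75)]
    print(n,"face",len(q),cv2.minEnclosingCircle(q[:,:2].astype(np.float32)),np.median(q[:,2]))
    q=P[near&(P[:,2]>80)&(P[:,2]<95)]; print(" jaws",len(q))
    a=q[:,:2]-[558,-14];
    for k in range(3):
        pass
    q=P[(np.hypot(P[:,0]-545,P[:,1]+160)<80)&(P[:,2]>100)&(P[:,2]<125)&(P[:,1]<-120)]; print(" handle",len(q),q.mean(0),np.ptp(q,axis=0))
    q=P[(np.hypot(P[:,0]-710,P[:,1]-37)<60)&(P[:,2]>155)&(P[:,2]<185)]; print(" probe top",len(q),q.mean(0),np.median(q[:,2]),cv2.minAreaRect(q[:,:2].astype(np.float32)))
    q=P[(np.hypot(P[:,0]-710,P[:,1]-37)<70)&(P[:,2]>96)&(P[:,2]<112)]; print(" stand",len(q),cv2.minAreaRect(q[:,:2].astype(np.float32)),np.median(q[:,2]))
c=cv2.imread("pics/top0.png"); K=dict(np.load("top0.npz"))
# circle from the face colour edge
print("face circle centre onto z68",onz(K,[[272.4,197.2]],68))
g=cams=None
from plant import cams
w=cams.capture("wrist"); cv2.imwrite("pics/w0.png",w["color"]); print(w["mtx"],w["R"],w["t"], -w["R"].T@w["t"])
E
```

```text
top face 875 ((561.6024780273438, -21.427845001220703), 60.8546257019043) 66.21057661993696
 jaws 87
 handle 19 [ 540.28787134 -173.65000116  110.17186278] [15.51712183 16.11362398 13.66508969]
 probe top 54 [708.44097957  37.45958246 168.17862511] 167.74321338075256 ((709.0943603515625, 37.396480560302734), (18.19620132446289, 21.67717933654785), 89.08245086669922)
 stand 404 ((709.9196166992188, 37.025123596191406), (65.38365936279297, 76.0029067993164), 7.689006328582764) 102.16960000410049
scene face 837 ((560.87646484375, -21.833349227905273), 61.63667297363281) 65.95927802035482
 jaws 91
 handle 33 [ 542.59163508 -170.33174159  106.70962002] [17.29813847 16.35383225 14.07275504]
 probe top 102 [711.85242961  41.97001595 165.52515136] 166.57351387205443 ((711.9401245117188, 40.36977005004883), (19.56338882446289, 26.535110473632812), 33.827247619628906)
 stand 535 ((709.1055297851562, 38.21077346801758), (66.04170989990234, 78.35110473632812), 8.97653865814209) 101.84754926915882
face circle centre onto z68 [[558.3624911  -23.95452262  68.        ]]
[[297.31863964   0.         255.03964732]
 [  0.         297.31863964 190.50015547]
 [  0.           0.           1.        ]] [[ 2.26116767e-01 -9.74100012e-01 -6.11006940e-04]
 [-9.34733924e-01 -2.17155191e-01  2.81275867e-01]
 [-2.74123509e-01 -6.30300608e-02 -9.59626757e-01]] [-675.27805186  -37.66060896  378.96378541] [ 221.37192373 -642.08044507  373.84420938]
```

View pics/w0.png

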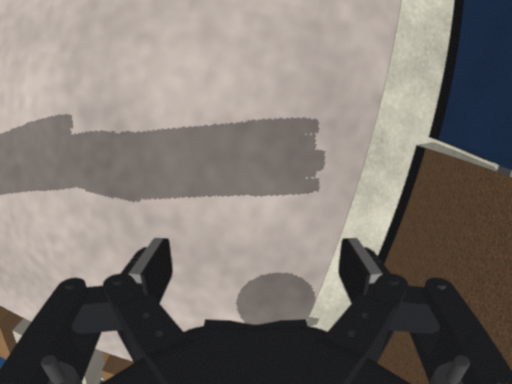

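The wrist view shows only the bench, shadows and the open fingers (tips at 160,240 and 350,240). I'll move to a point above the chuck for a closer look.

```bash
cat >> h.py <<'E'
def yaw(s): 
    w,x,y,z=s["tcp_rot"]; return 2*np.arctan2(y,x) 
def plan(wps,g,step=35,p=None,ps=None,start=None):
    """wps: [x,y,z,yawdeg(None keep)(,step)]; prints rows; yaw wrapped to nearest"""
    from plant import arm
    s=arm.sense()
    if start is None: start=[*s["ee_pos"],np.degrees(yaw(s))]
    p=np.array(start[:3],float); ps=np.radians(start[3])
    for w in wps:
        st=w[4] if len(w)>4 else step
        t=np.array(w[:3],float); tp=ps if w[3] is None else np.radians(w[3])
        dpsi=(tp-ps+np.pi)%(2*np.pi)-np.pi
        n=int(max(np.ceil(np.linalg.norm(t-p)/st-1e-6),np.ceil(abs(dpsi)/.14),1))
        a=0;rows=[]
        for i in range(n):
            d=(t-p)/(n-i); c,sn=np.cos(ps),np.sin(ps)
            r=[round(float(v),2) for v in ((c*d[0]+sn*d[1])/10,(sn*d[0]-c*d[1])/10,-d[2]/10)]
            rz=round(-float((tp-ps) if False else ((tp-ps+np.pi)%(2*np.pi)-np.pi)/(n-i)),3)
            p=p+10*np.array([c*r[0]+sn*r[1],sn*r[0]-c*r[1],-r[2]]); ps-=rz
            rows.append([g,*r,0,0,rz])
        print("->",w)
        for i in range(0,n,5): print("  "+str([rows[i:i+5]]).replace(" ",""))
E
python3 - <<'E'
from h import *
plan([[490,-330,260,13],[490,-22,260,13]],-1,40,start=[152.4,-657.6,231.3,13.05])
E
```

```text
-> [490, -330, 260, 13]
  [[[-1,3.36,-2.02,-0.24,0,0,0.0],[-1,3.36,-2.02,-0.24,0,0,0.0],[-1,3.36,-2.03,-0.24,0,0,0.0],[-1,3.36,-2.02,-0.24,0,0,0.0],[-1,3.36,-2.03,-0.24,0,0,0.0]]]
  [[[-1,3.36,-2.02,-0.24,0,0,0.0],[-1,3.35,-2.03,-0.24,0,0,0.0],[-1,3.36,-2.02,-0.24,0,0,0.0],[-1,3.35,-2.03,-0.24,0,0,0.0],[-1,3.36,-2.02,-0.24,0,0,0.0]]]
  [[[-1,3.35,-2.03,-0.23,0,0,0.0],[-1,3.36,-2.02,-0.24,0,0,0.001]]]
-> [490, -22, 260, 13]
  [[[-1,0.87,-3.75,0.0,0,0,-0.0],[-1,0.86,-3.75,0.0,0,0,-0.0],[-1,0.87,-3.75,0.0,0,0,-0.0],[-1,0.86,-3.75,0.0,0,0,-0.0],[-1,0.87,-3.75,0.0,0,0,-0.0]]]
  [[[-1,0.86,-3.75,0.0,0,0,-0.0],[-1,0.87,-3.76,0.0,0,0,-0.0],[-1,0.86,-3.75,0.0,0,0,-0.0]]]
```

Emit:
{"name": "apply_moves", "arguments": {
  "increments": [
    [[-1, 3.36, -2.02, -0.24, 0, 0, 0], [-1, 3.36, -2.02, -0.24, 0, 0, 0], [-1, 3.36, -2.02, -0.24, 0, 0, 0], [-1, 3.36, -2.02, -0.24, 0, 0, 0], [-1, 3.36, -2.02, -0.24, 0, 0, 0]]
  ]
}}

```text
time_s: 0.65
ee_pos: [294.2, -519.9, 243.2]
tcp_rot: [-0.0, 0.994, 0.114, -0.0]
wrist_force: [-0.1, 0.4, 0.3]
gripper_width: 85.4
grasp_force: 0.0
```

Emit:
{"name": "apply_moves", "arguments": {
  "increments": [
    [[-1, 3.36, -2.02, -0.24, 0, 0, 0], [-1, 3.36, -2.02, -0.24, 0, 0, 0], [-1, 3.36, -2.02, -0.24, 0, 0, 0], [-1, 3.36, -2.02, -0.24, 0, 0, 0], [-1, 3.36, -2.02, -0.24, 0, 0, 0]]
  ]
}}

```text
time_s: 1.15
ee_pos: [435.0, -383.6, 255.3]
tcp_rot: [-0.0, 0.994, 0.114, -0.0]
wrist_force: [0.5, 0.2, 0.3]
gripper_width: 85.5
grasp_force: 0.0
```

Emit:
{"name": "apply_moves", "arguments": {
  "increments": [
    [[-1, 3.36, -2.02, -0.24, 0, 0, 0], [-1, 3.36, -2.02, -0.24, 0, 0, 0], [-1, 0.87, -3.75, 0, 0, 0, 0], [-1, 0.87, -3.75, 0, 0, 0, 0], [-1, 0.87, -3.75, 0, 0, 0, 0]]
  ]
}}

```text
time_s: 1.65
ee_pos: [490.3, -213.2, 259.8]
tcp_rot: [-0.0, 0.994, 0.114, -0.0]
wrist_force: [1.0, -0.9, 0.2]
gripper_width: 85.2
grasp_force: 0.0
```

Emit:
{"name": "apply_moves", "arguments": {
  "increments": [
    [[-1, 0.87, -3.75, 0, 0, 0, 0], [-1, 0.87, -3.75, 0, 0, 0, 0], [-1, 0.87, -3.75, 0, 0, 0, 0], [-1, 0.87, -3.75, 0, 0, 0, 0], [-1, 0.87, -3.75, 0, 0, 0, 0]]
  ]
}}

```text
time_s: 2.15
ee_pos: [490.2, -20.9, 260.1]
tcp_rot: [0.0, 0.994, 0.114, -0.0]
wrist_force: [0.3, 0.2, 0.5]
gripper_width: 85.1
grasp_force: 0.0
```

Emit:
{"name": "apply_moves", "arguments": {
  "increments": [
    [[-1, 0, 0, 0, 0, 0, 0], [-1, 0, 0, 0, 0, 0, 0], [-1, 0, 0, 0, 0, 0, 0]]
  ]
}}

```text
time_s: 2.45
ee_pos: [490.4, -23.6, 260.0]
tcp_rot: [0.0, 0.994, 0.113, -0.0]
wrist_force: [-0.2, 0.2, 0.9]
gripper_width: 85.3
grasp_force: 0.0
```

```bash
python3 - <<'E'
from h import *
from plant import arm,cams
s=arm.sense(); print(s["time_s"],s["ee_pos"],np.degrees(yaw(s)),s["wrist_force"])
w=cams.capture("wrist"); np.savez("w1.npz",**w); cv2.imwrite("pics/w1.png",w["color"])
for n in ["top","scene"]: np.savez(n+"1.npz",**cams.capture(n))
E
```

```text
2.45 [490.42421138 -23.60880253 259.98549029] 12.972826176181636 [-0.19730352  0.15050346  0.89784061]
```

View pics/w1.png

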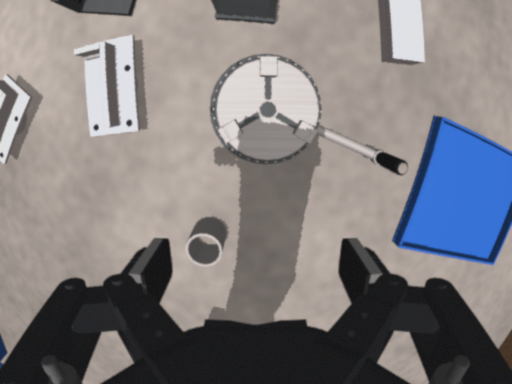

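The wrist view shows the chuck's centre hole at (267,109), the top of the lever handle at about (402,167), bracket1 at upper left, and the tube at (205,250).

```bash
python3 - <<'E'
from h import *
w=dict(np.load("w1.npz")); im=w["color"]; g=cv2.cvtColor(im,cv2.COLOR_BGR2GRAY)
# centre hole: dark blob near (267,109)
m=(g[98:122,255:280]<115).astype(np.uint8); 
k,l,s,ce=cv2.connectedComponentsWithStats(m); print(s,ce+[255,98])
# face outline: bright region
d=(g<75).astype(np.uint8)[150:180,370:415]; k,l,s,ce=cv2.connectedComponentsWithStats(d); print(s,ce+[370,150])
print("chuck",onz(w,[[267.5,109.5]],68,True),"handle",onz(w,[[401,167]],115,True))
# bracket1 corners: bright mask
m=(g>170).astype(np.uint8); m[:, :70]=0; m[:,150:]=0; m[:30]=0; m[145:]=0
k,l,s,ce=cv2.connectedComponentsWithStats(m); print(s[1:6])
for n in ["w1"]:
    cv2.imwrite("pics/c1.png",np.hstack([cv2.resize(im[45:175,200:330],None,fx=3,fy=3,interpolation=2),cv2.resize(im[20:150,55:185],None,fx=3,fy=3,interpolation=2)]))
    cv2.imwrite("pics/c2.png",cv2.resize(im[140:190,360:430],None,fx=6,fy=6,interpolation=2))
E
```

```text
[[  0   0  25  24 418]
 [ 13   0   1   1   1]
 [  6   5  14  13 149]
 [  0  16   4   7  21]
 [ 22  16   3   5  11]] [[267.00717703 109.14593301]
 [268.          98.        ]
 [267.66442953 109.09395973]
 [256.19047619 116.61904762]
 [278.27272727 115.90909091]]
[[   0    0   45   30 1025]
 [   6    3   30   21  325]] [[392.99414634 165.45853659]
 [388.86461538 161.47692308]]
chuck [[558.47744238 -23.26239908  68.        ]] handle [[ 538.05647775 -174.90783445  115.        ]]
[[  70   30   68  107 4321]
 [ 142   30    8    8   54]
 [ 138   38    1    1    1]
 [  70   81    6   44  151]
 [ 149  121    1    1    1]]
```

View pics/c1.png

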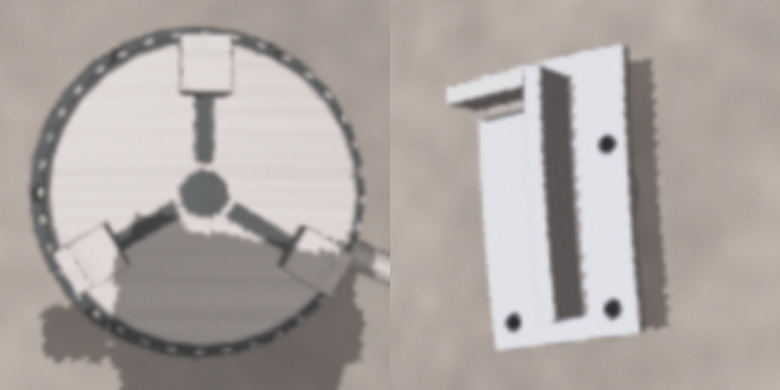

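The chuck face has its hole at about (268,109) with three open jaws around it. Bracket1's plate corners sit at about (138,130), (133,35) and (91,136).

```bash
python3 - <<'E'
from h import *
w=dict(np.load("w1.npz"))
A=onz(w,[[137.7,130],[132.7,34.7],[90.7,136.3]],33,True); print(A)
B=np.array([[-65,-38],[65,-38],[-65,38]])
ang=np.degrees(np.arctan2(*(A[1]-A[0])[[1,0]])),np.degrees(np.arctan2(*(A[2]-A[0])[[1,0]]))-90
print(ang,np.linalg.norm(A[1]-A[0]),np.linalg.norm(A[2]-A[0]),"centre",(A[1]+A[2])/2)
plan([[552.4,181,120,16],[552.4,181,42.5,16,25]],-1,40,start=[490.4,-23.6,260.2,13])
E
```

```text
[[499.54035357 134.63419387  33.        ]
 [623.09166978 168.50299085  33.        ]
 [478.79726528 205.74389711  33.        ]]
(np.float64(15.329757959364017), np.float64(16.262252821563848)) 128.10941865178484 74.07337988123628 centre [550.94446753 187.12344398  33.        ]
-> [552.4, 181, 120, 16]
  [[[-1,1.52,-2.65,2.0,0,0,-0.007],[-1,1.54,-2.64,2.0,0,0,-0.008],[-1,1.56,-2.62,2.0,0,0,-0.007],[-1,1.58,-2.62,2.0,0,0,-0.008],[-1,1.6,-2.6,2.01,0,0,-0.007]]]
  [[[-1,1.62,-2.59,2.0,0,0,-0.008],[-1,1.63,-2.58,2.01,0,0,-0.007]]]
-> [552.4, 181, 42.5, 16, 25]
  [[[-1,0.0,0.0,1.94,0,0,-0.0],[-1,0.0,0.0,1.94,0,0,-0.0],[-1,0.0,0.0,1.93,0,0,-0.0],[-1,0.0,0.0,1.94,0,0,-0.0]]]
```

Emit:
{"name": "apply_moves", "arguments": {
  "increments": [
    [[-1, 1.52, -2.63, 2.0, 0, 0, -0.008], [-1, 1.52, -2.63, 2.0, 0, 0, -0.008], [-1, 1.56, -2.6, 2.0, 0, 0, -0.008], [-1, 1.56, -2.6, 2.0, 0, 0, -0.008], [-1, 1.58, -2.6, 2.0, 0, 0, -0.008]]
  ]
}}

```text
time_s: 3.1
ee_pos: [534.7, 123.1, 159.3]
tcp_rot: [0.0, 0.991, 0.133, 0.0]
wrist_force: [0.3, -0.5, -0.1]
gripper_width: 85.5
grasp_force: 0.0
```

Emit:
{"name": "apply_moves", "arguments": {
  "increments": [
    [[-1, 1.6, -2.58, 2.0, 0, 0, -0.008], [-1, 1.5, -2.5, 2.0, 0, 0, -0.008], [-1, 0, 0, 1.8, 0, 0, 0], [-1, 0, 0, 1.9, 0, 0, 0], [-1, 0, 0, 2.0, 0, 0, 0]]
  ]
}}

```text
time_s: 3.6
ee_pos: [550.8, 179.6, 62.2]
tcp_rot: [0.0, 0.99, 0.141, 0.0]
wrist_force: [-0.1, 0.6, -0.3]
gripper_width: 85.4
grasp_force: 0.0
```

Emit:
{"name": "apply_moves", "arguments": {
  "increments": [
    [[-1, 0, 0, 1.5, 0, 0, 0], [-1, 0, 0, 0.5, 0, 0, 0], [-1, 0, 0, 0, 0, 0, 0]]
  ]
}}

```text
time_s: 3.9
ee_pos: [550.3, 179.5, 42.5]
tcp_rot: [0.0, 0.99, 0.141, -0.001]
wrist_force: [-0.2, -0.4, -0.2]
gripper_width: 85.5
grasp_force: 0.0
```

```bash
python3 - <<'E'
from h import *
from plant import arm,cams
s=arm.sense(); print(s["time_s"],s["ee_pos"],np.degrees(yaw(s)),s["wrist_force"])
w=cams.capture("wrist"); np.savez("w2.npz",**w); cv2.imwrite("pics/w2.png",w["color"])
E
```

```text
3.9 [550.25537223 179.54187919  42.50742463] 16.211458702753188 [-0.21348969 -0.43056032 -0.21437947]
```

View pics/w2.png

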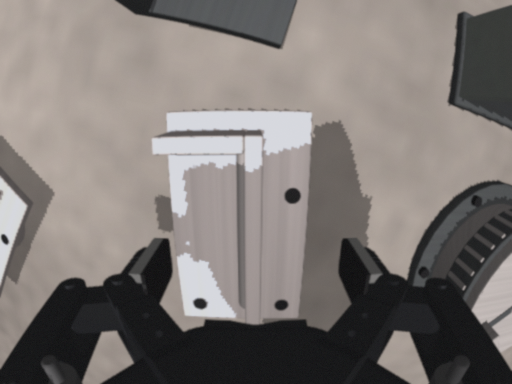

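Leg is centred between the fingers (252,280), square to them; closing and lifting.

Emit:
{"name": "apply_moves", "arguments": {
  "increments": [
    [[1, 0, 0, 0, 0, 0, 0], [1, 0, 0, 0, 0, 0, 0], [1, 0, 0, 0, 0, 0, 0], [1, 0, 0, 0, 0, 0, 0], [1, 0, 0, 0, 0, 0, 0]]
  ]
}}

```text
time_s: 4.45
ee_pos: [550.4, 180.3, 43.3]
tcp_rot: [-0.0, 0.99, 0.141, 0.0]
wrist_force: [0.8, -0.8, 0.5]
gripper_width: 12.1
grasp_force: 0.0
```

Emit:
{"name": "apply_moves", "arguments": {
  "increments": [
    [[1, 0, 0, 0, 0, 0, 0], [1, 0, 0, 0, 0, 0, 0], [1, 0, 0, 0, 0, 0, 0]]
  ]
}}

```text
time_s: 4.75
ee_pos: [550.3, 180.6, 43.4]
tcp_rot: [-0.0, 0.99, 0.142, 0.0]
wrist_force: [-1.6, 0.7, 5.0]
gripper_width: 6.5
grasp_force: 60.0
```

Emit:
{"name": "apply_moves", "arguments": {
  "increments": [
    [[1, 0, 0, -1.0, 0, 0, 0], [1, 0, 0, -2.0, 0, 0, 0], [1, 0, 0, -3.0, 0, 0, 0], [1, 0, 0, -3.0, 0, 0, 0], [1, 0, 0, -3.0, 0, 0, 0]]
  ]
}}

```text
time_s: 5.25
ee_pos: [549.8, 179.7, 164.2]
tcp_rot: [0.0, 0.99, 0.141, -0.001]
wrist_force: [-0.0, 0.9, -4.1]
gripper_width: 6.6
grasp_force: 58.7
```

```bash
python3 - <<'E'
from h import *
w=dict(np.load("w2.npz"))
F=onz(w,[[185,112],[240,110],[295,112]],33,True); c,s=np.cos(np.radians(16.2)),np.sin(np.radians(16.2))
d=F[:,:2]-[550.3,179.5]; print("front edge ahead of tcp (69 expected)",d@[c,s])
plan([[554.5,-31.3,150,0],[554.5,-31.3,116,0,17]],1,35)
E
```

```text
front edge ahead of tcp (69 expected) [68.07615382 68.39698021 67.58564839]
-> [554.5, -31.3, 150, 0]
  [[[1,-0.78,2.91,0.2,0,0,0.041],[1,-0.66,2.94,0.2,0,0,0.04],[1,-0.54,2.97,0.2,0,0,0.041],[1,-0.42,2.99,0.2,0,0,0.04],[1,-0.3,3.0,0.21,0,0,0.041]]]
  [[[1,-0.17,3.01,0.2,0,0,0.04],[1,-0.06,3.01,0.21,0,0,0.041]]]
-> [554.5, -31.3, 116, 0, 17]
  [[[1,0.0,0.0,1.7,0,0,-0.0],[1,0.0,0.0,1.7,0,0,-0.0]]]
```

Emit:
{"name": "apply_moves", "arguments": {
  "increments": [
    [[1, -0.78, 2.91, 0.2, 0, 0, 0.041], [1, -0.66, 2.94, 0.2, 0, 0, 0.04], [1, -0.54, 2.97, 0.2, 0, 0, 0.041], [1, -0.42, 2.99, 0.2, 0, 0, 0.04], [1, -0.3, 3.0, 0.2, 0, 0, 0.041]]
  ]
}}

```text
time_s: 5.75
ee_pos: [553.1, 28.0, 153.1]
tcp_rot: [0.0, 0.999, 0.04, -0.0]
wrist_force: [0.4, -0.4, -3.7]
gripper_width: 6.8
grasp_force: 58.7
```

Emit:
{"name": "apply_moves", "arguments": {
  "increments": [
    [[1, -0.17, 3.0, 0.2, 0, 0, 0.04], [1, -0.06, 3.0, 0.2, 0, 0, 0.041], [1, 0, 0, 0, 0, 0, 0], [1, 0, 0, 0, 0, 0, 0]]
  ]
}}

```text
time_s: 6.15
ee_pos: [554.6, -31.5, 149.0]
tcp_rot: [0.0, 1.0, -0.001, -0.0]
wrist_force: [-0.3, 1.1, -4.2]
gripper_width: 6.5
grasp_force: 58.9
```

```bash
python3 - <<'E'
from h import *
from plant import arm,cams
s=arm.sense(); print(s["time_s"],s["ee_pos"],np.degrees(yaw(s)),s["wrist_force"])
w=cams.capture("wrist"); np.savez("w3.npz",**w); 
t=cams.capture("top");np.savez("top3.npz",**t); sc=cams.capture("scene");np.savez("scene3.npz",**sc)
cv2.imwrite("pics/m3.png",np.vstack([np.hstack([w["color"][90:384,60:460],cv2.resize(sc["color"][150:270,170:330],(400,294),interpolation=2)]),np.hstack([cv2.resize(t["color"][150:250,190:326],(400,294),interpolation=2),np.zeros((294,400,3),np.uint8)])]))
E
```

```text
6.15 [554.56864852 -31.48590627 149.03410104] -0.1125229692285766 [-0.34180506  1.06373278 -4.22604291]
```

View pics/m3.png

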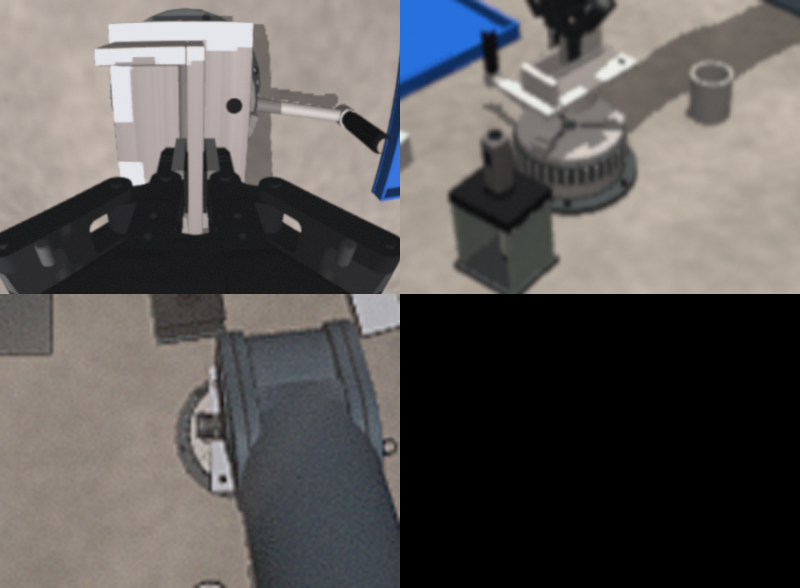

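The bracket is held level above the chuck; now I'll lower it.

Emit:
{"name": "apply_moves", "arguments": {
  "increments": [
    [[1, 0, 0, 1.2, 0, 0, 0], [1, 0, 0, 1.2, 0, 0, 0], [1, 0, 0, 0.8, 0, 0, 0], [1, 0, 0, 0.3, 0, 0, 0], [1, 0, 0, 0.1, 0, 0, 0]]
  ]
}}

```text
time_s: 6.8
ee_pos: [554.7, -30.4, 112.3]
tcp_rot: [-0.0, 1.0, -0.0, -0.001]
wrist_force: [0.0, 1.0, -4.1]
gripper_width: 6.7
grasp_force: 59.0
```

Emit:
{"name": "apply_moves", "arguments": {
  "increments": [
    [[1, 0, 0, 0.1, 0, 0, 0], [1, 0, 0, 0.1, 0, 0, 0], [1, 0, 0, 0.05, 0, 0, 0]]
  ]
}}

```text
time_s: 7.1
ee_pos: [555.3, -30.5, 111.3]
tcp_rot: [-0.0, 1.0, -0.0, 0.0]
wrist_force: [-3.3, -0.4, 8.6]
gripper_width: 6.9
grasp_force: 60.6
```

Emit:
{"name": "apply_moves", "arguments": {
  "increments": [
    [[-1, 0, 0, 0, 0, 0, 0], [-1, 0, 0, 0, 0, 0, 0], [-1, 0, 0, 0, 0, 0, 0], [-1, 0, 0, 0, 0, 0, 0], [-1, 0, 0, -1.0, 0, 0, 0]]
  ]
}}

```text
time_s: 7.6
ee_pos: [554.4, -30.5, 120.0]
tcp_rot: [-0.0, 1.0, -0.0, -0.001]
wrist_force: [0.9, -0.9, 0.3]
gripper_width: 78.1
grasp_force: 0.0
```

Emit:
{"name": "apply_moves", "arguments": {
  "increments": [
    [[-1, 0, 0, -3.0, 0, 0, 0], [-1, 0, 0, -3.0, 0, 0, 0], [-1, 0, 0, 0, 0, 0, 0]]
  ]
}}

```text
time_s: 7.9
ee_pos: [557.3, -30.5, 185.0]
tcp_rot: [-0.0, 1.0, -0.0, 0.003]
wrist_force: [0.8, 0.4, -0.3]
gripper_width: 85.5
grasp_force: 0.0
```

```bash
python3 - <<'E'
from h import *
from plant import arm,cams
s=arm.sense(); print(s["time_s"],s["ee_pos"],np.degrees(yaw(s)),s["wrist_force"])
w=dict(np.load("w3.npz")); print(onz(w,[[438,236]],115,True))
w=cams.capture("wrist"); np.savez("w4.npz",**w); cv2.imwrite("pics/w4.png",w["color"])
plan([[537.7,-176.9,185,82],[537.7,-176.9,76,82,25]],-1,35)
E
```

```text
7.9 [557.33003483 -30.52369077 184.99521307] -0.025921972771481696 [ 0.84442058  0.42980686 -0.34275986]
[[ 537.0249817 -171.7186857  115.       ]]
-> [537.7, -176.9, 185, 82]
  [[[-1,-0.17,1.33,-0.02,0,0,-0.13],[-1,-0.34,1.3,-0.02,0,0,-0.13],[-1,-0.51,1.24,-0.02,0,0,-0.13],[-1,-0.66,1.17,-0.02,0,0,-0.13],[-1,-0.81,1.07,-0.02,0,0,-0.13]]]
  [[[-1,-0.94,0.96,-0.01,0,0,-0.13],[-1,-1.06,0.83,-0.02,0,0,-0.13],[-1,-1.15,0.68,-0.01,0,0,-0.13],[-1,-1.23,0.53,-0.02,0,0,-0.131],[-1,-1.29,0.36,-0.01,0,0,-0.13]]]
  [[[-1,-1.33,0.19,-0.02,0,0,-0.131]]]
-> [537.7, -176.9, 76, 82, 25]
  [[[-1,0.0,-0.0,2.18,0,0,0.0],[-1,0.0,-0.0,2.18,0,0,0.0],[-1,0.0,-0.0,2.18,0,0,0.0],[-1,0.0,-0.0,2.18,0,0,0.0],[-1,0.0,-0.0,2.18,0,0,0.0]]]
```

View pics/w4.png

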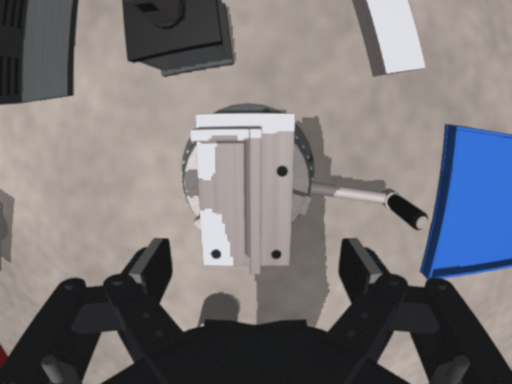

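The bracket stands upright on the chuck face with no tilt (plate 195..295, 115..265), and the handle top is at (421,222). Next the lever.

Emit:
{"name": "apply_moves", "arguments": {
  "increments": [
    [[-1, -0.17, 1.33, 0, 0, 0, -0.13], [-1, -0.34, 1.3, 0, 0, 0, -0.13], [-1, -0.51, 1.24, 0, 0, 0, -0.13], [-1, -0.66, 1.17, 0, 0, 0, -0.13], [-1, -0.81, 1.07, 0, 0, 0, -0.13]]
  ]
}}

```text
time_s: 8.45
ee_pos: [546.0, -97.6, 180.0]
tcp_rot: [-0.0, 0.947, 0.322, -0.001]
wrist_force: [0.1, -1.0, -0.6]
gripper_width: 85.4
grasp_force: 0.0
```

Emit:
{"name": "apply_moves", "arguments": {
  "increments": [
    [[-1, -0.94, 0.96, 0, 0, 0, -0.13], [-1, -1.06, 0.83, 0, 0, 0, -0.13], [-1, -1.15, 0.68, 0, 0, 0, -0.13], [-1, -1.23, 0.53, 0, 0, 0, -0.13], [-1, -1.29, 0.36, 0, 0, 0, -0.13]]
  ]
}}

```text
time_s: 8.95
ee_pos: [537.5, -164.1, 180.0]
tcp_rot: [-0.0, 0.795, 0.607, -0.0]
wrist_force: [0.0, 0.7, 0.3]
gripper_width: 85.7
grasp_force: 0.0
```

Emit:
{"name": "apply_moves", "arguments": {
  "increments": [
    [[-1, -1.2, 0.19, 0, 0, 0, -0.13], [-1, 0, 0, 2.2, 0, 0, 0], [-1, 0, 0, 2.2, 0, 0, 0], [-1, 0, 0, 2.2, 0, 0, 0], [-1, 0, 0, 2.2, 0, 0, 0]]
  ]
}}

```text
time_s: 9.45
ee_pos: [536.2, -175.7, 91.3]
tcp_rot: [-0.0, 0.755, 0.655, -0.0]
wrist_force: [0.4, -0.3, 0.1]
gripper_width: 85.2
grasp_force: 0.0
```

Emit:
{"name": "apply_moves", "arguments": {
  "increments": [
    [[-1, 0, 0, 2.0, 0, 0, 0], [1, 0, 0, 0, 0, 0, 0], [1, 0, 0, 0, 0, 0, 0], [1, 0, 0, 0, 0, 0, 0], [1, 0, 0, 0, 0, 0, 0]]
  ]
}}

```text
time_s: 9.95
ee_pos: [537.3, -175.8, 73.6]
tcp_rot: [0.001, 0.755, 0.655, 0.0]
wrist_force: [-0.8, -0.6, -0.1]
gripper_width: 28.0
grasp_force: 0.0
```

Emit:
{"name": "apply_moves", "arguments": {
  "increments": [
    [[1, 0, 0, 0, 0, 0, 0], [1, 0, 0, 0, 0, 0, 0], [1, 0, 0, 0, 0, 0, 0]]
  ]
}}

```text
time_s: 10.25
ee_pos: [537.3, -175.9, 73.7]
tcp_rot: [0.001, 0.755, 0.655, 0.0]
wrist_force: [-0.9, -0.1, 5.5]
gripper_width: 16.3
grasp_force: 58.3
```

Emit:
{"name": "apply_moves", "arguments": {
  "increments": [
    [[1, 0.02, -0.77, 0, 0, 0, 0.05], [1, 0.02, -0.77, 0, 0, 0, 0.05], [1, 0.02, -0.77, 0, 0, 0, 0.05], [1, 0.02, -0.77, 0, 0, 0, 0.05], [1, 0.02, -0.77, 0, 0, 0, 0.05]]
  ]
}}

```text
time_s: 10.75
ee_pos: [501.2, -166.1, 73.7]
tcp_rot: [0.001, 0.832, 0.555, 0.001]
wrist_force: [2.8, -0.6, 1.4]
gripper_width: 16.2
grasp_force: 58.9
```

Emit:
{"name": "apply_moves", "arguments": {
  "increments": [
    [[1, 0.02, -0.77, 0, 0, 0, 0.05], [1, 0.02, -0.77, 0, 0, 0, 0.05], [1, 0.02, -0.77, 0, 0, 0, 0.05], [1, 0.02, -0.77, 0, 0, 0, 0.05], [1, 0.02, -0.77, 0, 0, 0, 0.05]]
  ]
}}

```text
time_s: 11.25
ee_pos: [467.6, -147.2, 73.7]
tcp_rot: [0.001, 0.894, 0.447, 0.001]
wrist_force: [2.2, -3.3, 2.5]
gripper_width: 16.7
grasp_force: 59.0
```

Emit:
{"name": "apply_moves", "arguments": {
  "increments": [
    [[1, 0.02, -0.77, 0, 0, 0, 0.05], [1, 0.02, -0.77, 0, 0, 0, 0.05], [1, 0.02, -0.77, 0, 0, 0, 0.05], [1, 0.02, -0.77, 0, 0, 0, 0.05], [1, 0.02, -0.77, 0, 0, 0, 0.05]]
  ]
}}

```text
time_s: 11.75
ee_pos: [443.8, -124.9, 73.9]
tcp_rot: [0.004, 0.944, 0.331, 0.004]
wrist_force: [18.8, -30.8, -20.1]
gripper_width: 16.2
grasp_force: 59.1
```

Emit:
{"name": "apply_moves", "arguments": {
  "increments": [
    [[1, 0.02, -0.77, 0, 0, 0, 0.05], [1, 0.02, -0.77, 0, 0, 0, 0.05], [1, 0, 0, 0, 0, 0, 0]]
  ]
}}

```text
time_s: 12.05
ee_pos: [436.4, -115.2, 73.9]
tcp_rot: [0.006, 0.96, 0.281, 0.005]
wrist_force: [20.6, -40.2, -23.7]
gripper_width: 17.0
grasp_force: 59.9
```

Emit:
{"name": "apply_moves", "arguments": {
  "increments": [
    [[1, 0, 0.3, 0, 0, 0, 0], [1, 0, 0.3, 0, 0, 0, 0], [1, 0, 0, 0, 0, 0, 0]]
  ]
}}

```text
time_s: 12.35
ee_pos: [439.4, -119.2, 73.9]
tcp_rot: [0.005, 0.959, 0.283, 0.005]
wrist_force: [18.7, -32.5, -19.6]
gripper_width: 16.6
grasp_force: 60.1
```

```bash
python3 - <<'E'
from h import *
from plant import arm,cams
s=arm.sense(); print(s["time_s"],s["ee_pos"],np.degrees(yaw(s)),s["wrist_force"],s["moment"],s["q"])
v=s["ee_pos"][:2]-[558.5,-23.3]; a=np.arctan2(v[1],v[0]); print(np.degrees(a),np.hypot(*v), "tan",s["wrist_force"][:2]@[-np.sin(a),np.cos(a)])
w=cams.capture("wrist"); np.savez("w5.npz",**w)
sc=cams.capture("scene");t=cams.capture("top"); np.savez("scene5.npz",**sc)
cv2.imwrite("pics/m5.png",np.hstack([w["color"][:,56:456],cv2.resize(sc["color"][140:260,160:285],(400,384),interpolation=2)]))
E
```

```text
12.35 [ 439.38244684 -119.17338751   73.89632456] 32.915787032670266 [ 18.73524067 -32.51045184 -19.59381567] [-5.84041782 -3.08268563  0.52187357] [ 0.25756227  0.48655714 -0.14007648  2.19284379  0.1594368   0.45812667
 -1.00508295]
-141.17067607440381 152.90748151347887 tan 37.07324460046243
```

View pics/m5.png

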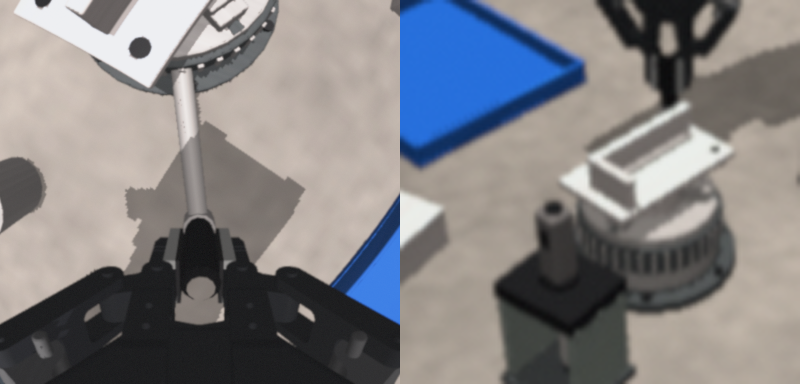

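```bash
python3 - <<'E'
from h import *
w=dict(np.load("w1.npz")); C=np.array([558.5,-23.3])
J=np.array([[268.3,76.3],[200+121/3+1.5,45+248/3-7.5],[200+283/3,45+250/3-2]])
for j in J:
    p=onz(w,[j],88,True)[0,:2]-C; print("jaw",np.hypot(*p),np.degrees(np.arctan2(p[1],p[0])))
w4=dict(np.load("w4.npz"))
# plate outline corners at z=101 in w4: TL(196,116)TR(294,115)BR(291,265)BL(205,265)
Q=onz(w4,[[294,115],[291,265.5],[205,265.5]],101,True); print(Q.round(1),"centre",((Q[0]+Q[2])/2).round(1))
w5=dict(np.load("w5.npz"))
E5=onz(w5,[[206,88],[264,2],[71,10]],101,True); print(E5.round(1)); 
for i in (1,2): print(np.degrees(np.arctan2(*(E5[i]-E5[0])[[1,0]])))
s=dict(np.load("scene5.npz")); P=cloud(s).reshape(-1,3); P[:,2]-=1.9
q=P[(P[:,2]>96)&(P[:,2]<106)&(np.hypot(*(P[:,:2]-C).T)<90)]
r=cv2.minAreaRect(q[:,:2].astype(np.float32)); print("plate scene",len(q),r)
q=P[(P[:,2]>125)&(P[:,2]<137)&(np.hypot(*(P[:,:2]-C).T)<90)]
print("leg",len(q),cv2.minAreaRect(q[:,:2].astype(np.float32)))
E
```

```text
jaw 35.58289985637258 13.252125688901044
jaw 29.97784262802885 124.67863772748355
jaw 32.681586650859884 -108.96591804812968
[[622.  -61.3 101. ]
 [493.2 -63.3 101. ]
 [492.9  12.9 101. ]] centre [557.5 -24.2 101. ]
[[494.2 -61.2 101. ]
 [536.1 -60.9 101. ]
 [495.6  14.6 101. ]]
0.34849233443959654
88.94720398201315
plate scene 560 ((560.421630859375, -19.229717254638672), (76.51004791259766, 132.1924285888672), 88.97682189941406)
leg 147 ((566.298828125, -25.602890014648438), (117.3998031616211, 43.602481842041016), 20.058101654052734)
```

Emit:
{"name": "apply_moves", "arguments": {
  "increments": [
    [[1, 0, 0.25, 0, 0, 0, 0], [1, 0, 0.25, 0, 0, 0, 0], [1, 0, 0, 0, 0, 0, 0]]
  ]
}}

```text
time_s: 12.8
ee_pos: [442.2, -122.1, 73.9]
tcp_rot: [0.004, 0.959, 0.284, 0.005]
wrist_force: [19.6, -25.3, -18.3]
gripper_width: 16.7
grasp_force: 59.9
```

Emit:
{"name": "apply_moves", "arguments": {
  "increments": [
    [[1, 0, 0.2, 0, 0, 0, 0], [1, 0, 0.2, 0, 0, 0, 0], [1, 0, 0, 0, 0, 0, 0]]
  ]
}}

```text
time_s: 13.1
ee_pos: [443.9, -124.0, 73.8]
tcp_rot: [0.004, 0.959, 0.285, 0.005]
wrist_force: [15.8, -19.2, -15.2]
gripper_width: 16.6
grasp_force: 59.9
```

Emit:
{"name": "apply_moves", "arguments": {
  "increments": [
    [[1, 0, 0.3, 0, 0, 0, 0], [1, 0, 0.3, 0, 0, 0, 0], [1, 0, 0, 0, 0, 0, 0]]
  ]
}}

```text
time_s: 13.4
ee_pos: [447.6, -127.6, 73.8]
tcp_rot: [0.003, 0.958, 0.285, 0.005]
wrist_force: [19.0, -12.0, -15.0]
gripper_width: 16.9
grasp_force: 59.8
```

Emit:
{"name": "apply_moves", "arguments": {
  "increments": [
    [[1, 0, 0.2, 0, 0, 0, 0], [1, 0, 0, 0, 0, 0, 0]]
  ]
}}

```text
time_s: 13.6
ee_pos: [448.4, -128.5, 73.8]
tcp_rot: [0.003, 0.958, 0.286, 0.005]
wrist_force: [16.1, -8.9, -13.0]
gripper_width: 16.6
grasp_force: 59.8
```

Emit:
{"name": "apply_moves", "arguments": {
  "increments": [
    [[-1, 0, 0, 0, 0, 0, 0], [-1, 0, 0, 0, 0, 0, 0], [-1, 0, 0, 0, 0, 0, 0], [-1, 0, 0, 0, 0, 0, 0], [-1, 0, 0, -1.0, 0, 0, 0]]
  ]
}}

```text
time_s: 14.1
ee_pos: [441.1, -126.3, 82.2]
tcp_rot: [-0.001, 0.958, 0.286, -0.001]
wrist_force: [-0.1, -0.3, 0.2]
gripper_width: 84.7
grasp_force: 0.0
```

Emit:
{"name": "apply_moves", "arguments": {
  "increments": [
    [[-1, 0, 0, -3.0, 0, 0, 0], [-1, 0, 0, -4.0, 0, 0, 0], [-1, 0, 0, -4.0, 0, 0, 0], [-1, 0, 0, -4.0, 0, 0, 0], [-1, 0, 0, -2.0, 0, 0, 0]]
  ]
}}

```text
time_s: 14.6
ee_pos: [442.6, -126.5, 256.6]
tcp_rot: [0.001, 0.958, 0.286, 0.002]
wrist_force: [0.1, -0.8, -0.1]
gripper_width: 85.5
grasp_force: 0.0
```

```bash
python3 - <<'E'
from h import *
from plant import arm,cams
s=arm.sense(); print(s["time_s"],s["ee_pos"],np.degrees(yaw(s)),s["wrist_force"])
w=cams.capture("wrist"); np.savez("w6.npz",**w)
g=cv2.cvtColor(w["color"],cv2.COLOR_BGR2GRAY)
plan([[630,38,250,7]],-1,38)
cv2.imwrite("pics/w6.png",w["color"])
E
```

```text
14.6 [ 442.62604363 -126.54477596  256.63784278] 33.23127337569405 [ 0.07351491 -0.79734926 -0.09170311]
-> [630, 38, 250, 7]
  [[[-1,3.52,-0.51,0.12,0,0,0.065],[-1,3.48,-0.74,0.12,0,0,0.065],[-1,3.42,-0.96,0.12,0,0,0.066],[-1,3.35,-1.18,0.12,0,0,0.065],[-1,3.27,-1.4,0.12,0,0,0.066]]]
  [[[-1,3.16,-1.61,0.12,0,0,0.065],[-1,3.06,-1.82,0.12,0,0,0.066]]]
```

Emit:
{"name": "apply_moves", "arguments": {
  "increments": [
    [[-1, 3.52, -0.51, 0.1, 0, 0, 0.065], [-1, 3.48, -0.74, 0.1, 0, 0, 0.065], [-1, 3.42, -0.96, 0.1, 0, 0, 0.065], [-1, 3.35, -1.18, 0.1, 0, 0, 0.065], [-1, 3.27, -1.4, 0.1, 0, 0, 0.065]]
  ]
}}

```text
time_s: 15.15
ee_pos: [575.7, -7.8, 248.0]
tcp_rot: [-0.0, 0.992, 0.126, -0.0]
wrist_force: [0.6, -0.8, -0.6]
gripper_width: 85.4
grasp_force: 0.0
```

Emit:
{"name": "apply_moves", "arguments": {
  "increments": [
    [[-1, 3.16, -1.61, 0.1, 0, 0, 0.065], [-1, 3.06, -1.82, 0.1, 0, 0, 0.065], [-1, 0, 0, 0, 0, 0, 0], [-1, 0, 0, 0, 0, 0, 0]]
  ]
}}

```text
time_s: 15.55
ee_pos: [628.0, 39.0, 245.3]
tcp_rot: [-0.0, 0.998, 0.063, -0.001]
wrist_force: [0.2, -0.4, -0.0]
gripper_width: 84.9
grasp_force: 0.0
```

```bash
python3 - <<'E'
from h import *
from plant import arm,cams
s=arm.sense(); print(s["time_s"],s["ee_pos"],np.degrees(yaw(s)),s["wrist_force"])
w=cams.capture("wrist"); np.savez("w7.npz",**w); a=w["color"]
pp=proj(w,[[709,38,170],[709,38,104]],True); print(pp)
u,v=pp[0].astype(int)
w6=cv2.imread("pics/w6.png"); w6c=dict(np.load("w6.npz")); hp=proj(w6c,[[438,-123,115]],True)[0].astype(int); print(hp)
cv2.imwrite("pics/m7.png",np.hstack([cv2.resize(a[max(v-60,0):v+80,u-70:u+70],(400,400),interpolation=2),cv2.resize(w6[0:230,140:370],(400,400),interpolation=2)]))
print(max(v-60,0),u-70)
E
```

```text
15.55 [627.9685074   38.98151362 245.29735665] 7.2728341453309 [ 0.16563023 -0.36542011 -0.04615204]
[[269.29995499  92.7206434 ]
 [265.93821542  95.634036  ]]
[248 180]
32 199
```

View pics/m7.png

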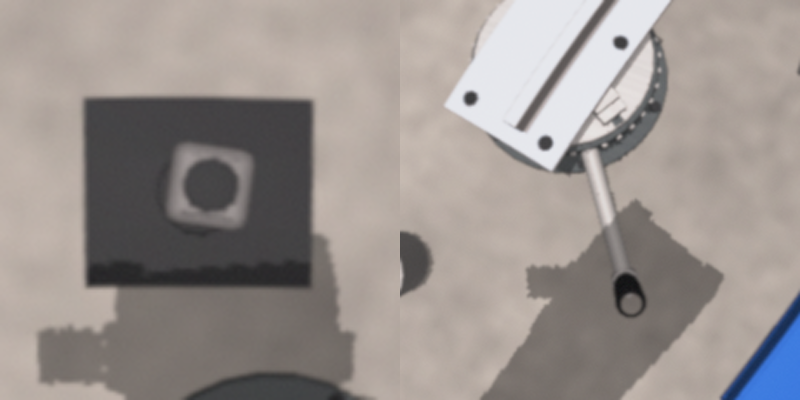

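The probe's square top is at about (273,97.5), at yaw near 0 while the stand is turned about 7°. The handle top in w6 is at (273,174).

```bash
python3 - <<'E'
from h import *
w=dict(np.load("w7.npz")); P=onz(w,[[272.9,97.5]],170,True)[0]; print("probe",P)
S=onz(w,[[199+84/2.857,32+98/2.857],[199+313/2.857,32+101/2.857],[199+84/2.857,32+287/2.857],[199+311/2.857,32+286/2.857]],104,True); print(S.mean(0),S)
w=dict(np.load("w6.npz")); H=onz(w,[[272.8,174.2]],115,True)[0,:2]; v=H-[558.5,-23.3]; print("handle",H,np.hypot(*v),np.degrees(np.arctan2(v[1],v[0])))
plan([[P[0],P[1],190,0],[P[0],P[1],130,0,20]],-1,35)
E
```

```text
probe [705.87094317  34.95510826 170.        ]
[706.20030987  35.10650424 104.        ] [[732.84407346  76.63302875 104.        ]
 [742.38946657   1.50265045 104.        ]
 [669.54914399  69.00715236 104.        ]
 [680.01855546  -6.71681461 104.        ]]
handle [ 456.12771615 -139.82327996] 155.1056390763354 -131.30113257287442
-> [np.float64(705.8709431653251), np.float64(34.95510825556463), 190, 0]
  [[[-1,2.57,0.42,1.85,0,0,0.042],[-1,2.59,0.32,1.85,0,0,0.042],[-1,2.6,0.21,1.86,0,0,0.042]]]
-> [np.float64(705.8709431653251), np.float64(34.95510825556463), 130, 0, 20]
  [[[-1,0.0,-0.0,2.0,0,0,-0.0],[-1,0.0,-0.0,2.0,0,0,-0.0],[-1,0.0,-0.0,2.0,0,0,-0.0]]]
```

Emit:
{"name": "apply_moves", "arguments": {
  "increments": [
    [[-1, 2.62, 0.42, 1.85, 0, 0, 0.042], [-1, 2.62, 0.32, 1.85, 0, 0, 0.042], [-1, 2.64, 0.2, 1.85, 0, 0, 0.042], [-1, 0, 0, 1.9, 0, 0, 0], [-1, 0, 0, 1.9, 0, 0, 0]]
  ]
}}

```text
time_s: 16.1
ee_pos: [707.5, 33.6, 151.5]
tcp_rot: [0.0, 1.0, -0.001, -0.0]
wrist_force: [-0.1, 0.4, -0.1]
gripper_width: 85.5
grasp_force: 0.0
```

Emit:
{"name": "apply_moves", "arguments": {
  "increments": [
    [[-1, 0, 0, 1.2, 0, 0, 0], [-1, 0, 0, 1.0, 0, 0, 0], [-1, 0, 0, 0, 0, 0, 0], [1, 0, 0, 0, 0, 0, 0], [1, 0, 0, 0, 0, 0, 0]]
  ]
}}

```text
time_s: 16.6
ee_pos: [708.3, 35.4, 131.3]
tcp_rot: [-0.0, 1.0, -0.001, 0.001]
wrist_force: [0.8, 0.4, -0.1]
gripper_width: 58.9
grasp_force: 0.0
```

Emit:
{"name": "apply_moves", "arguments": {
  "increments": [
    [[1, 0, 0, 0, 0, 0, 0], [1, 0, 0, 0, 0, 0, 0], [1, 0, 0, 0, 0, 0, 0], [1, 0, 0, 0, 0, 0, 0], [1, 0, 0, 0, 0, 0, 0]]
  ]
}}

```text
time_s: 17.1
ee_pos: [708.1, 35.5, 130.6]
tcp_rot: [-0.0, 1.0, -0.001, 0.0]
wrist_force: [-2.0, -0.6, 5.2]
gripper_width: 21.1
grasp_force: 60.3
```

```bash
python3 - <<'E'
from h import *
plan([[708.1,35.5,280,0],[508.5,-16.3,280,0],[508.5,-16.3,240,0]],1,38)
E
```

```text
-> [708.1, 35.5, 280, 0]
  [[[1,0.0,-0.0,-3.73,0,0,-0.0],[1,0.0,-0.0,-3.74,0,0,-0.0],[1,0.0,-0.0,-3.73,0,0,-0.001],[1,0.0,-0.0,-3.74,0,0,-0.0]]]
-> [508.5, -16.3, 280, 0]
  [[[1,-3.33,0.86,0.0,0,0,-0.0],[1,-3.33,0.86,0.0,0,0,-0.0],[1,-3.32,0.87,0.0,0,0,-0.0],[1,-3.33,0.86,0.0,0,0,-0.0],[1,-3.32,0.87,0.0,0,0,-0.0]]]
  [[[1,-3.33,0.86,0.0,0,0,-0.0]]]
-> [508.5, -16.3, 240, 0]
  [[[1,0.0,0.0,2.0,0,0,-0.0],[1,0.0,0.0,2.0,0,0,-0.0]]]
```

Emit:
{"name": "apply_moves", "arguments": {
  "increments": [
    [[1, 0, 0, -1.0, 0, 0, 0], [1, 0, 0, -2.0, 0, 0, 0], [1, 0, 0, -3.0, 0, 0, 0], [1, 0, 0, -3.0, 0, 0, 0], [1, 0, 0, -3.0, 0, 0, 0]]
  ]
}}

```text
time_s: 17.6
ee_pos: [707.5, 35.4, 251.4]
tcp_rot: [0.0, 1.0, -0.001, -0.0]
wrist_force: [0.9, 0.6, -0.5]
gripper_width: 21.5
grasp_force: 59.5
```

Emit:
{"name": "apply_moves", "arguments": {
  "increments": [
    [[1, 0, 0, -2.0, 0, 0, 0], [1, 0, 0, -1.0, 0, 0, 0], [1, 0, 0, 0, 0, 0, 0]]
  ]
}}

```text
time_s: 17.9
ee_pos: [708.3, 35.4, 281.4]
tcp_rot: [-0.0, 1.0, -0.001, 0.001]
wrist_force: [0.7, -0.1, -1.5]
gripper_width: 21.4
grasp_force: 59.5
```

Emit:
{"name": "apply_moves", "arguments": {
  "increments": [
    [[1, -2.5, 0.65, 0, 0, 0, 0], [1, -3.5, 0.9, 0, 0, 0, 0], [1, -3.5, 0.9, 0, 0, 0, 0], [1, -3.5, 0.9, 0, 0, 0, 0], [1, -3.5, 0.9, 0, 0, 0, 0]]
  ]
}}

```text
time_s: 18.4
ee_pos: [540.4, -7.3, 278.5]
tcp_rot: [0.0, 1.0, -0.001, -0.001]
wrist_force: [-0.1, 0.3, -1.1]
gripper_width: 21.3
grasp_force: 59.5
```

Emit:
{"name": "apply_moves", "arguments": {
  "increments": [
    [[1, -2.5, 0.65, 0, 0, 0, 0], [1, -0.96, 0.28, 1.5, 0, 0, 0], [1, 0, 0, 2.0, 0, 0, 0], [1, 0, 0, 0, 0, 0, 0], [1, 0, 0, 0, 0, 0, 0]]
  ]
}}

```text
time_s: 18.9
ee_pos: [507.8, -16.1, 244.5]
tcp_rot: [-0.0, 1.0, -0.001, -0.001]
wrist_force: [0.3, 0.2, -0.6]
gripper_width: 21.3
grasp_force: 59.5
```

```bash
python3 - <<'E'
from h import *
from plant import arm,cams
s=arm.sense(); print(s["time_s"],s["ee_pos"],np.degrees(yaw(s)),s["wrist_force"])
w=cams.capture("wrist"); np.savez("w8.npz",**w)
sc=cams.capture("scene"); np.savez("scene8.npz",**sc)
cv2.imwrite("pics/m8.png",np.hstack([cv2.resize(w["color"][100:300,160:360],(400,400),interpolation=2),cv2.resize(sc["color"][150:250,195:295],(400,400),interpolation=2)]))
E
```

```text
18.9 [507.79039414 -16.11185503 244.5394659 ] -0.06099368147453734 [ 0.3374255   0.23970679 -0.62662768]
```

View pics/m8.png

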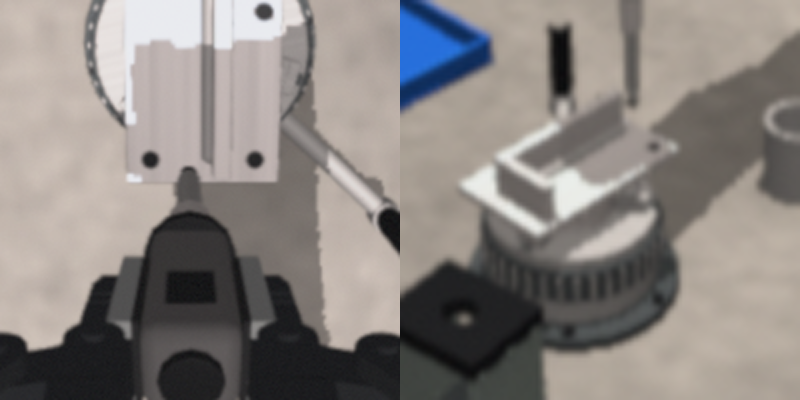

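The tip shows at about (254,185), just outside the plate's open end, whose edge is at row about 191 and sides at columns 223.5 and 299. The bracket is level in the chuck.

```bash
python3 - <<'E'
from h import *
w=dict(np.load("w8.npz")); tc=np.array([507.8,-16.1])
print("tip",[onz(w,[[254,r]],124+dz,True)[0].round(1) for r,dz in((184.5,0),(185.5,2),(186,4))])
def px(p): return [160+p[0]/2,100+p[1]/2]
Q=onz(w,[px(p) for p in((127,181),(278,181),(150,159),(255,159),(264,11))],101,True); print(Q.round(1)," sides mid y",(Q[0,1]+Q[1,1])/2," holes mid y",(Q[2,1]+Q[3,1])/2)
print("leg top outer/inner @131",onz(w,[px((213,60)),px((232,60)),px((204,60)),px((214,160)),px((232,160))],131,True).round(1))
# grey profile across row in full image
g=cv2.cvtColor(w["color"],cv2.COLOR_BGR2GRAY)
for r in (140,160,175): print(r,g[r,218:306].tolist())
H=onz(w,[[360-2,100+108]],80,True); print(H)
print("expected leg edges px",proj(w,[[540,-23.3-4,131],[540,-23.3-12,131],[540,-23.3+38,101],[540,-23.3-38,101],[493.5,-23.3,101]],True))
E
```

```text
tip [array([506.9, -16.2, 124. ]), array([506.5, -16.2, 126. ]), array([506.5, -16.2, 128. ])]
[[494.4  14.6 101. ]
 [494.3 -61.7 101. ]
 [505.8   2.8 101. ]
 [505.7 -49.6 101. ]
 [579.  -52.6 101. ]]  sides mid y -23.558823453694608  holes mid y -23.446997445709183
leg top outer/inner @131 [[557.5 -27.1 131. ]
 [557.5 -35.3 131. ]
 [557.4 -23.2 131. ]
 [512.9 -27.9 131. ]
 [512.9 -35.9 131. ]]
140 [228, 228, 228, 225, 219, 230, 233, 223, 195, 183, 182, 182, 183, 183, 184, 183, 179, 177, 176, 178, 180, 180, 183, 184, 184, 182, 183, 183, 182, 183, 185, 185, 185, 182, 180, 180, 181, 184, 185, 184, 184, 176, 147, 118, 118, 128, 130, 123, 121, 149, 176, 184, 185, 186, 186, 185, 182, 173, 173, 179, 182, 181, 181, 180, 181, 178, 176, 176, 176, 177, 179, 181, 185, 186, 185, 185, 185, 186, 186, 182, 179, 170, 153, 145, 145, 149, 151, 150]
160 [136, 99, 72, 90, 156, 218, 232, 233, 231, 221, 195, 182, 181, 182, 180, 182, 179, 176, 175, 176, 176, 179, 181, 181, 182, 180, 181, 182, 181, 183, 182, 182, 183, 182, 180, 181, 180, 182, 184, 184, 181, 174, 147, 119, 119, 128, 131, 121, 124, 154, 176, 183, 184, 184, 184, 182, 176, 165, 168, 177, 181, 179, 179, 177, 178, 176, 175, 174, 174, 175, 178, 180, 183, 184, 183, 183, 184, 184, 183, 180, 176, 157, 120, 119, 135, 143, 140, 135]
175 [185, 184, 182, 179, 169, 162, 169, 172, 173, 176, 177, 178, 178, 173, 162, 147, 130, 128, 140, 155, 168, 176, 180, 182, 180, 179, 179, 180, 181, 181, 181, 183, 182, 181, 180, 179, 180, 182, 182, 183, 182, 173, 148, 120, 120, 129, 129, 124, 133, 160, 178, 182, 182, 183, 182, 181, 177, 171, 172, 178, 179, 177, 176, 176, 176, 173, 166, 150, 136, 129, 136, 153, 169, 176, 179, 183, 184, 183, 180, 179, 167, 130, 110, 109, 110, 109, 112, 112]
[[ 467.07268419 -135.29159076   80.        ]]
expected leg edges px [[266.61664887 149.92860317]
 [275.77737541 149.96524029]
 [222.21908205 145.51584354]
 [300.13228832 145.60705987]
 [261.09460785 191.27411493]]
```

```bash
python3 - <<'E'
from h import *
w=dict(np.load("w8.npz"));g=cv2.cvtColor(w["color"],cv2.COLOR_BGR2GRAY).astype(float)
g=cv2.GaussianBlur(g,(1,5),1)
def edge(rows,c0,c1,sgn,z,name):
    pts=[]
    for r in rows:
        d=sgn*np.gradient(g[r])[c0:c1]; d=np.clip(d,0,None); i=d.argmax(); ii=np.arange(max(i-2,0),min(i+3,len(d))); pts.append([c0+(ii*d[ii]).sum()/d[ii].sum(),r])
    P=onz(w,pts,z,True); k=np.polyfit(P[:,0]-558,P[:,1],1); print(name,"yaw",np.degrees(np.arctan(k[0])).round(2),"y@558",k[1].round(2),"res",np.std(P[:,1]-np.polyval(k,P[:,0]-558)).round(2),"x",P[[0,-1],0].round())
edge(range(125,176),263,270,1,131,"leg inner top (-27.3)")
edge(range(125,176),257,263,-1,101,"leg/bead base")
edge(range(125,185),295,304,-1,101,"plate right (-61.3)")
edge(range(160,185),218,228,1,101,"plate left (14.7)")
for y in (-27.3,-24,): print(proj(w,[[510,y,131],[560,y,131]],True))
E
```

```text
leg inner top (-27.3) yaw 0.11 y@558 -27.74 res 0.02 x [562. 518.]
leg/bead base yaw 0.1 y@558 -21.84 res 0.01 x [560. 510.]
plate right (-61.3) yaw 0.47 y@558 -60.5 res 0.49 x [560. 501.]
plate left (14.7) yaw 3.01 y@558 15.71 res 0.49 x [526. 501.]
[[266.34191495 183.15949965]
 [266.75093973 127.07868941]]
[[262.65415317 183.16131689]
 [262.9146527  127.06417758]]
```

Emit:
{"name": "apply_moves", "arguments": {
  "increments": [
    [[1, 0.12, 0.02, 1.0, 0, 0, 0], [1, 0, 0, 0.8, 0, 0, 0], [1, 0, 0, 0.3, 0, 0, 0], [1, 0, 0, 0, 0, 0, 0]]
  ]
}}

```text
time_s: 19.4
ee_pos: [509.0, -16.4, 223.4]
tcp_rot: [-0.0, 1.0, -0.001, -0.001]
wrist_force: [0.3, 0.6, -1.2]
gripper_width: 21.2
grasp_force: 59.5
```

Emit:
{"name": "apply_moves", "arguments": {
  "increments": [
    [[1, 0, 0, 0.2, 0, 0, 0], [1, 0, 0, 0.2, 0, 0, 0], [1, 0, 0, 0.1, 0, 0, 0], [1, 0, 0, 0.05, 0, 0, 0], [1, 0, 0, 0, 0, 0, 0]]
  ]
}}

```text
time_s: 19.9
ee_pos: [509.5, -16.3, 218.7]
tcp_rot: [-0.0, 1.0, -0.001, 0.0]
wrist_force: [0.5, -0.3, -0.0]
gripper_width: 21.1
grasp_force: 59.5
```

```bash
python3 - <<'E'
from h import *
from plant import arm,cams
s=arm.sense(); print(s["time_s"],s["ee_pos"],np.degrees(yaw(s)),s["wrist_force"])
w=cams.capture("wrist"); np.savez("w9.npz",**w);sc=cams.capture("scene")
cv2.imwrite("pics/m9.png",np.hstack([cv2.resize(w["color"][100:250,180:330],(400,400),interpolation=2),cv2.resize(sc["color"][150:230,215:295],(400,400),interpolation=2)]))
E
```

```text
19.9 [509.5093994  -16.32125916 218.74530598] -0.06797638616860249 [ 0.46381751 -0.34442196 -0.0221053 ]
```

View pics/m9.png

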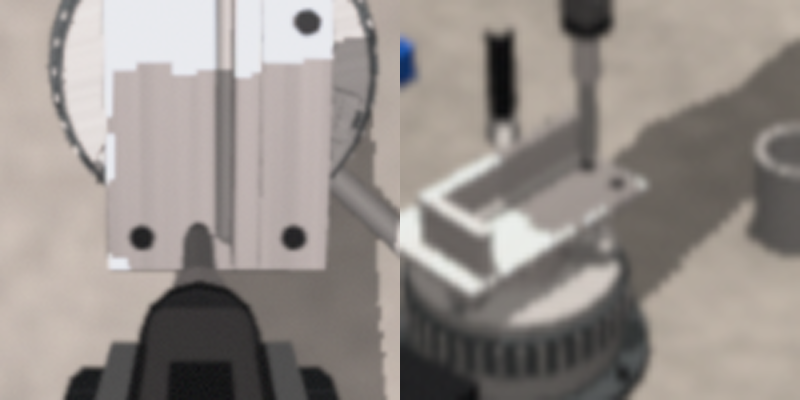

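The tip stands on the plate at about 7 mm in y and -50 mm in x in the bracket's frame, clear of the bead. I'll press 0.8 mm more and draw the stroke.

Emit:
{"name": "apply_moves", "arguments": {
  "increments": [
    [[1, 0, 0, 0.08, 0, 0, 0], [1, 0.3, 0, 0, 0, 0, 0], [1, 0.3, 0, 0, 0, 0, 0], [1, 0.3, 0, 0, 0, 0, 0], [1, 0.3, 0, 0, 0, 0, 0]]
  ]
}}

```text
time_s: 20.5
ee_pos: [521.5, -16.4, 217.7]
tcp_rot: [0.0, 1.0, -0.001, -0.0]
wrist_force: [-1.5, 0.7, 1.2]
gripper_width: 21.8
grasp_force: 59.8
```

Emit:
{"name": "apply_moves", "arguments": {
  "increments": [
    [[1, 0.3, 0, 0, 0, 0, 0], [1, 0.3, 0, 0, 0, 0, 0], [1, 0.3, 0, 0, 0, 0, 0], [1, 0.3, 0, 0, 0, 0, 0], [1, 0.3, 0, 0, 0, 0, 0]]
  ]
}}

```text
time_s: 21.0
ee_pos: [536.6, -16.4, 217.8]
tcp_rot: [-0.0, 1.0, -0.001, 0.0]
wrist_force: [-1.0, 0.4, 1.6]
gripper_width: 21.7
grasp_force: 59.8
```

Emit:
{"name": "apply_moves", "arguments": {
  "increments": [
    [[1, 0.3, 0, 0, 0, 0, 0], [1, 0.3, 0, 0, 0, 0, 0], [1, 0.3, 0, 0, 0, 0, 0], [1, 0.3, 0, 0, 0, 0, 0], [1, 0.3, 0, 0, 0, 0, 0]]
  ]
}}

```text
time_s: 21.5
ee_pos: [551.6, -16.4, 217.8]
tcp_rot: [-0.0, 1.0, -0.001, 0.0]
wrist_force: [-1.8, 0.1, -0.2]
gripper_width: 21.4
grasp_force: 59.8
```

Emit:
{"name": "apply_moves", "arguments": {
  "increments": [
    [[1, 0.3, 0, 0, 0, 0, 0], [1, 0.3, 0, 0, 0, 0, 0], [1, 0.3, 0, 0, 0, 0, 0], [1, 0.3, 0, 0, 0, 0, 0], [1, 0.3, 0, 0, 0, 0, 0]]
  ]
}}

```text
time_s: 22.0
ee_pos: [566.6, -16.4, 217.8]
tcp_rot: [-0.0, 1.0, -0.001, 0.0]
wrist_force: [-1.9, 1.0, 0.7]
gripper_width: 21.2
grasp_force: 59.8
```

Emit:
{"name": "apply_moves", "arguments": {
  "increments": [
    [[1, 0.3, 0, 0, 0, 0, 0], [1, 0.3, 0, 0, 0, 0, 0], [1, 0.3, 0, 0, 0, 0, 0], [1, 0.3, 0, 0, 0, 0, 0], [1, 0.3, 0, 0, 0, 0, 0]]
  ]
}}

```text
time_s: 22.5
ee_pos: [581.6, -16.5, 217.8]
tcp_rot: [-0.0, 1.0, -0.001, 0.0]
wrist_force: [-0.9, 0.1, 0.8]
gripper_width: 21.7
grasp_force: 59.8
```

Emit:
{"name": "apply_moves", "arguments": {
  "increments": [
    [[1, 0.3, 0, 0, 0, 0, 0], [1, 0.3, 0, 0, 0, 0, 0], [1, 0.3, 0, 0, 0, 0, 0], [1, 0.3, 0, 0, 0, 0, 0], [1, 0.23, 0, 0, 0, 0, 0]]
  ]
}}

```text
time_s: 23.0
ee_pos: [595.9, -16.5, 217.8]
tcp_rot: [-0.0, 1.0, -0.001, 0.0]
wrist_force: [-0.5, -0.1, 1.1]
gripper_width: 21.5
grasp_force: 59.8
```

Emit:
{"name": "apply_moves", "arguments": {
  "increments": [
    [[1, 0, -0.3, 0, 0, 0, 0], [1, 0, -0.3, 0, 0, 0, 0], [1, 0, -0.3, 0, 0, 0, 0], [1, 0, -0.3, 0, 0, 0, 0], [1, 0, -0.3, 0, 0, 0, 0]]
  ]
}}

```text
time_s: 23.5
ee_pos: [595.7, -1.1, 217.9]
tcp_rot: [-0.0, 1.0, -0.001, 0.0]
wrist_force: [0.0, -1.5, -0.8]
gripper_width: 21.3
grasp_force: 59.9
```

Emit:
{"name": "apply_moves", "arguments": {
  "increments": [
    [[1, 0, -0.3, 0, 0, 0, 0], [1, 0, -0.3, 0, 0, 0, 0], [1, 0, -0.3, 0, 0, 0, 0], [1, 0, -0.3, 0, 0, 0, 0], [1, 0, 0, 0, 0, 0, 0]]
  ]
}}

```text
time_s: 24.0
ee_pos: [595.7, 11.6, 217.8]
tcp_rot: [-0.0, 1.0, -0.0, -0.0]
wrist_force: [-0.4, 1.3, 0.8]
gripper_width: 21.2
grasp_force: 59.7
```

Emit:
{"name": "apply_moves", "arguments": {
  "increments": [
    [[1, 0, 0, 0, 0, 0, 0], [1, 0, 0, -0.6, 0, 0, 0], [1, 0, 0, -1.5, 0, 0, 0], [1, 0, 0, -2.5, 0, 0, 0], [1, 0, 0, -2.0, 0, 0, 0]]
  ]
}}

```text
time_s: 24.5
ee_pos: [595.6, 10.3, 285.1]
tcp_rot: [0.0, 1.0, -0.001, 0.0]
wrist_force: [0.8, 0.6, -1.4]
gripper_width: 21.2
grasp_force: 59.6
```

```bash
python3 - <<'E'
from h import *
plan([[708.1,35.5,284,0]],1,38)
E
```

```text
-> [708.1, 35.5, 284, 0]
  [[[1,2.81,-0.64,0.03,0,0,-0.0],[1,2.81,-0.63,0.03,0,0,-0.0],[1,2.81,-0.64,0.02,0,0,-0.001],[1,2.81,-0.63,0.03,0,0,-0.0]]]
```

Emit:
{"name": "apply_moves", "arguments": {
  "increments": [
    [[1, 2.81, -0.63, 0, 0, 0, 0], [1, 2.81, -0.63, 0, 0, 0, 0], [1, 2.81, -0.63, 0, 0, 0, 0], [1, 2.81, -0.63, 0, 0, 0, 0], [1, 0, 0, 0, 0, 0, 0]]
  ]
}}

```text
time_s: 25.0
ee_pos: [710.2, 36.7, 282.4]
tcp_rot: [-0.0, 1.0, -0.0, -0.0]
wrist_force: [0.2, -0.5, -1.8]
gripper_width: 21.4
grasp_force: 59.6
```

Emit:
{"name": "apply_moves", "arguments": {
  "increments": [
    [[1, 0, 0, 1.5, 0, 0, 0], [1, 0, 0, 1.5, 0, 0, 0], [1, 0, 0, 0.5, 0, 0, 0], [1, 0, 0, 0, 0, 0, 0], [1, 0, 0, 0, 0, 0, 0]]
  ]
}}

```text
time_s: 25.5
ee_pos: [708.3, 35.4, 249.7]
tcp_rot: [-0.0, 1.0, -0.001, 0.0]
wrist_force: [0.9, -0.2, -1.3]
gripper_width: 21.3
grasp_force: 59.6
```

On target. Lowering 119 mm to seat.

Emit:
{"name": "apply_moves", "arguments": {
  "increments": [
    [[1, 0, 0, 1.5, 0, 0, 0], [1, 0, 0, 1.5, 0, 0, 0], [1, 0, 0, 1.5, 0, 0, 0], [1, 0, 0, 1.5, 0, 0, 0], [1, 0, 0, 1.5, 0, 0, 0]]
  ]
}}

```text
time_s: 26.0
ee_pos: [708.6, 35.5, 174.5]
tcp_rot: [-0.0, 1.0, -0.001, 0.001]
wrist_force: [-0.3, 0.6, -1.4]
gripper_width: 21.3
grasp_force: 59.6
```

Emit:
{"name": "apply_moves", "arguments": {
  "increments": [
    [[1, 0, 0, 1.5, 0, 0, 0], [1, 0, 0, 1.5, 0, 0, 0], [1, 0, 0, 0.9, 0, 0, 0], [1, 0, 0, 0.4, 0, 0, 0], [1, 0, 0, 0, 0, 0, 0]]
  ]
}}

```text
time_s: 26.5
ee_pos: [708.3, 35.6, 131.2]
tcp_rot: [-0.0, 1.0, -0.001, 0.0]
wrist_force: [-0.3, -0.1, -0.6]
gripper_width: 21.4
grasp_force: 59.5
```

Emit:
{"name": "apply_moves", "arguments": {
  "increments": [
    [[1, 0, 0, 0.06, 0, 0, 0], [-1, 0, 0, 0, 0, 0, 0], [-1, 0, 0, 0, 0, 0, 0], [-1, 0, 0, 0, 0, 0, 0], [-1, 0, 0, 0, 0, 0, 0]]
  ]
}}

```text
time_s: 27.0
ee_pos: [708.2, 35.6, 130.3]
tcp_rot: [-0.0, 1.0, -0.001, 0.0]
wrist_force: [-0.2, 0.2, -0.5]
gripper_width: 78.3
grasp_force: 0.0
```

Emit:
{"name": "apply_moves", "arguments": {
  "increments": [
    [[-1, 0, 0, -1.0, 0, 0, 0], [-1, 0, 0, -3.0, 0, 0, 0], [-1, 0, 0, -4.0, 0, 0, 0], [-1, 0, 0, -1.0, 0, 0, 0], [-1, 0, 0, 0, 0, 0, 0]]
  ]
}}

```text
time_s: 27.5
ee_pos: [709.3, 35.7, 223.3]
tcp_rot: [-0.0, 1.0, -0.001, 0.002]
wrist_force: [-0.4, -0.0, -1.0]
gripper_width: 85.5
grasp_force: 0.0
```

```bash
python3 - <<'E'
from h import *
plan([[456.1,-139.8,200,48.7],[456.1,-139.8,74,48.7,27]],-1,38)
E
```

```text
-> [456.1, -139.8, 200, 48.7]
  [[[-1,-2.81,1.95,0.26,0,0,-0.095],[-1,-2.98,1.68,0.26,0,0,-0.095],[-1,-3.13,1.39,0.26,0,0,-0.094],[-1,-3.25,1.09,0.26,0,0,-0.095],[-1,-3.33,0.77,0.26,0,0,-0.094]]]
  [[[-1,-3.39,0.46,0.26,0,0,-0.095],[-1,-3.42,0.13,0.26,0,0,-0.094],[-1,-3.42,-0.19,0.25,0,0,-0.095],[-1,-3.39,-0.5,0.26,0,0,-0.094]]]
-> [456.1, -139.8, 74, 48.7, 27]
  [[[-1,-0.0,-0.0,2.52,0,0,-0.0],[-1,-0.0,-0.0,2.52,0,0,-0.0],[-1,-0.0,-0.0,2.52,0,0,-0.0],[-1,-0.0,-0.0,2.52,0,0,-0.0],[-1,-0.0,-0.0,2.52,0,0,-0.0]]]
```

Emit:
{"name": "apply_moves", "arguments": {
  "increments": [
    [[-1, -2.81, 1.95, 0.26, 0, 0, -0.095], [-1, -2.98, 1.68, 0.26, 0, 0, -0.095], [-1, -3.13, 1.39, 0.26, 0, 0, -0.094], [-1, -3.25, 1.09, 0.26, 0, 0, -0.095], [-1, -3.33, 0.77, 0.26, 0, 0, -0.094]]
  ]
}}

```text
time_s: 28.0
ee_pos: [565.4, -62.5, 205.9]
tcp_rot: [-0.0, 0.972, 0.236, -0.001]
wrist_force: [-0.6, -1.0, 0.2]
gripper_width: 85.7
grasp_force: 0.0
```

Emit:
{"name": "apply_moves", "arguments": {
  "increments": [
    [[-1, -3.39, 0.46, 0.26, 0, 0, -0.095], [-1, -3.42, 0.13, 0.26, 0, 0, -0.094], [-1, -3.42, -0.19, 0.26, 0, 0, -0.095], [-1, -3.39, -0.5, 0.26, 0, 0, -0.094], [-1, 0, 0, 0, 0, 0, 0]]
  ]
}}

```text
time_s: 28.5
ee_pos: [450.0, -142.9, 195.5]
tcp_rot: [-0.001, 0.911, 0.411, -0.003]
wrist_force: [0.1, -0.0, 0.3]
gripper_width: 85.7
grasp_force: 0.0
```

Emit:
{"name": "apply_moves", "arguments": {
  "increments": [
    [[-1, 0, 0, 2.5, 0, 0, 0], [-1, 0, 0, 2.5, 0, 0, 0], [-1, 0, 0, 2.5, 0, 0, 0], [-1, 0, 0, 2.5, 0, 0, 0], [-1, 0, 0, 2.3, 0, 0, 0]]
  ]
}}

```text
time_s: 29.0
ee_pos: [454.5, -139.4, 72.1]
tcp_rot: [-0.001, 0.911, 0.412, -0.0]
wrist_force: [0.5, -0.0, -0.5]
gripper_width: 85.5
grasp_force: 0.0
```

Emit:
{"name": "apply_moves", "arguments": {
  "increments": [
    [[-1, 0, 0, 0, 0, 0, 0], [1, 0, 0, 0, 0, 0, 0], [1, 0, 0, 0, 0, 0, 0], [1, 0, 0, 0, 0, 0, 0], [1, 0, 0, 0, 0, 0, 0]]
  ]
}}

```text
time_s: 29.5
ee_pos: [455.4, -140.1, 74.6]
tcp_rot: [0.0, 0.911, 0.412, 0.001]
wrist_force: [0.2, -0.4, -0.3]
gripper_width: 28.3
grasp_force: 0.0
```

Emit:
{"name": "apply_moves", "arguments": {
  "increments": [
    [[1, 0, 0, 0, 0, 0, 0], [1, 0, 0, 0, 0, 0, 0], [1, 0, 0, 0, 0, 0, 0], [1, 0, 0, 0, 0, 0, 0]]
  ]
}}

```text
time_s: 29.9
ee_pos: [455.5, -140.3, 74.6]
tcp_rot: [0.001, 0.911, 0.412, 0.001]
wrist_force: [-1.0, -1.3, 6.3]
gripper_width: 16.7
grasp_force: 58.3
```

Emit:
{"name": "apply_moves", "arguments": {
  "increments": [
    [[1, 0.02, 0.77, 0, 0, 0, -0.05], [1, 0.02, 0.77, 0, 0, 0, -0.05], [1, 0.02, 0.77, 0, 0, 0, -0.05], [1, 0.02, 0.77, 0, 0, 0, -0.05], [1, 0.02, 0.77, 0, 0, 0, -0.05]]
  ]
}}

```text
time_s: 30.4
ee_pos: [486.7, -161.7, 74.6]
tcp_rot: [0.0, 0.852, 0.523, -0.0]
wrist_force: [-3.9, 1.9, 8.9]
gripper_width: 16.4
grasp_force: 58.6
```

Emit:
{"name": "apply_moves", "arguments": {
  "increments": [
    [[1, 0.02, 0.77, 0, 0, 0, -0.05], [1, 0.02, 0.77, 0, 0, 0, -0.05], [1, 0.02, 0.77, 0, 0, 0, -0.05], [1, 0.02, 0.77, 0, 0, 0, -0.05], [1, 0.02, 0.77, 0, 0, 0, -0.05]]
  ]
}}

```text
time_s: 30.9
ee_pos: [522.8, -175.2, 74.6]
tcp_rot: [0.0, 0.781, 0.625, -0.0]
wrist_force: [-2.9, -0.6, 7.9]
gripper_width: 16.4
grasp_force: 58.5
```

Emit:
{"name": "apply_moves", "arguments": {
  "increments": [
    [[1, 0.02, 0.77, 0, 0, 0, -0.05], [1, 0.02, 0.77, 0, 0, 0, -0.05], [1, 0.02, 0.77, 0, 0, 0, -0.05]]
  ]
}}

```text
time_s: 31.2
ee_pos: [545.7, -179.0, 74.6]
tcp_rot: [0.0, 0.732, 0.682, -0.0]
wrist_force: [-2.9, -1.1, 7.2]
gripper_width: 16.8
grasp_force: 58.5
```

Emit:
{"name": "apply_moves", "arguments": {
  "increments": [
    [[1, 0.02, 0.77, 0, 0, 0, -0.05], [1, 0.02, 0.77, 0, 0, 0, -0.05], [1, 0.02, 0.77, 0, 0, 0, -0.05]]
  ]
}}

```text
time_s: 31.5
ee_pos: [568.9, -179.3, 74.7]
tcp_rot: [0.001, 0.679, 0.734, -0.001]
wrist_force: [-2.6, -2.3, 6.8]
gripper_width: 16.7
grasp_force: 58.4
```

Emit:
{"name": "apply_moves", "arguments": {
  "increments": [
    [[1, 0.02, 0.77, 0, 0, 0, -0.05], [1, 0, 0.4, 0, 0, 0, -0.025], [1, 0, 0, 0, 0, 0, 0]]
  ]
}}

```text
time_s: 31.8
ee_pos: [581.4, -178.1, 74.7]
tcp_rot: [0.001, 0.651, 0.759, -0.0]
wrist_force: [2.1, -3.9, 4.3]
gripper_width: 16.5
grasp_force: 58.3
```

Emit:
{"name": "apply_moves", "arguments": {
  "increments": [
    [[1, 0, 0.4, 0, 0, 0, -0.025], [1, 0, 0.4, 0, 0, 0, -0.025], [1, 0, 0, 0, 0, 0, 0]]
  ]
}}

```text
time_s: 32.1
ee_pos: [589.1, -176.9, 74.7]
tcp_rot: [0.001, 0.632, 0.775, -0.0]
wrist_force: [0.3, -4.0, 5.4]
gripper_width: 16.4
grasp_force: 58.6
```

Emit:
{"name": "apply_moves", "arguments": {
  "increments": [
    [[1, 0, 0.4, 0, 0, 0, -0.025], [1, 0, 0.4, 0, 0, 0, -0.025], [1, 0, 0, 0, 0, 0, 0]]
  ]
}}

```text
time_s: 32.4
ee_pos: [594.7, -175.6, 74.6]
tcp_rot: [-0.0, 0.613, 0.79, -0.002]
wrist_force: [-8.3, -4.4, 12.2]
gripper_width: 16.6
grasp_force: 59.7
```

Emit:
{"name": "apply_moves", "arguments": {
  "increments": [
    [[1, 0, 0.4, 0, 0, 0, 0], [1, 0, 0.3, 0, 0, 0, 0], [1, 0, 0, 0, 0, 0, 0]]
  ]
}}

```text
time_s: 32.7
ee_pos: [594.6, -175.5, 74.3]
tcp_rot: [-0.004, 0.613, 0.79, -0.007]
wrist_force: [-32.7, -6.9, 31.6]
gripper_width: 16.8
grasp_force: 63.8
```

Emit:
{"name": "apply_moves", "arguments": {
  "increments": [
    [[1, 0, -0.3, 0, 0, 0, 0], [1, 0, -0.4, 0, 0, 0, 0], [-1, 0, -0.1, 0, 0, 0, 0], [-1, 0, 0, 0, 0, 0, 0], [-1, 0, 0, 0, 0, 0, 0]]
  ]
}}

```text
time_s: 33.2
ee_pos: [595.5, -173.1, 73.7]
tcp_rot: [-0.0, 0.612, 0.791, 0.0]
wrist_force: [-0.3, 0.1, -0.3]
gripper_width: 59.7
grasp_force: 0.0
```

Emit:
{"name": "apply_moves", "arguments": {
  "increments": [
    [[-1, 0, 0, -1.0, 0, 0, 0], [-1, 0, 0, -3.0, 0, 0, 0], [-1, 0, 0, -3.5, 0, 0, 0], [-1, 0, 0, -3.5, 0, 0, 0], [-1, 0, 0, 0, 0, 0, 0]]
  ]
}}

```text
time_s: 33.7
ee_pos: [598.1, -173.1, 189.4]
tcp_rot: [0.004, 0.612, 0.791, 0.002]
wrist_force: [0.3, 0.2, 0.1]
gripper_width: 85.4
grasp_force: 0.0
```

```bash
python3 - <<'E'
from h import *
from plant import arm,cams
s=arm.sense(); print(s["time_s"],s["ee_pos"],np.degrees(yaw(s)))
plan([[554.9,-31.3,175,0],[554.9,-31.3,111.3,0,22]],-1,38)
for n in ("scene","top"):
    c=cams.capture(n); P=cloud(c).reshape(-1,3); P[:,2]-=1.9
    q=P[(P[:,2]>26)&(P[:,2]<70)&(P[:,0]>380)&(P[:,0]<590)&(P[:,1]>300)&(P[:,1]<500)]; print("b2",n,len(q),cv2.minAreaRect(q[:,:2].astype(np.float32)))
    q=P[(np.hypot(P[:,0]-708,P[:,1]-36)<30)&(P[:,2]>155)&(P[:,2]<185)]; print(" probe",len(q),q.mean(0),q[:,2].max())
    q=P[(P[:,2]>97)&(P[:,2]<106)&(np.hypot(P[:,0]-558,P[:,1]+23)<85)]; print(" b1",len(q),cv2.minAreaRect(q[:,:2].astype(np.float32)))
E
```

```text
33.7 [ 598.05327184 -173.12736607  189.37457971] 104.57208534601355
-> [554.9, -31.3, 175, 0]
  [[[-1,1.06,-0.04,0.1,0,0,0.13],[-1,1.04,-0.18,0.1,0,0,0.13],[-1,1.01,-0.31,0.1,0,0,0.13],[-1,0.96,-0.44,0.1,0,0,0.13],[-1,0.9,-0.56,0.1,0,0,0.131]]]
  [[[-1,0.81,-0.68,0.1,0,0,0.13],[-1,0.72,-0.78,0.1,0,0,0.131],[-1,0.61,-0.86,0.11,0,0,0.13],[-1,0.5,-0.94,0.1,0,0,0.131],[-1,0.37,-0.99,0.11,0,0,0.13]]]
  [[[-1,0.24,-1.03,0.1,0,0,0.131],[-1,0.1,-1.06,0.11,0,0,0.13],[-1,-0.04,-1.06,0.1,0,0,0.131],[-1,-0.17,-1.04,0.11,0,0,0.13]]]
-> [554.9, -31.3, 111.3, 0, 22]
  [[[-1,-0.0,-0.0,2.12,0,0,0.0],[-1,-0.0,-0.0,2.12,0,0,0.0],[-1,-0.0,-0.0,2.13,0,0,0.0]]]
b2 scene 1471 ((481.12548828125, 395.4953308105469), (79.0627212524414, 130.36224365234375), 64.88667297363281)
 probe 102 [711.59381344  40.5182194  165.13108339] 174.05178551816587
 b1 526 ((561.0980224609375, -19.316082000732422), (74.75904846191406, 132.358642578125), 88.47982025146484)
b2 top 900 ((482.343505859375, 395.3814392089844), (77.15961456298828, 130.5017852783203), 63.936431884765625)
 probe 60 [708.93927794  35.93577655 167.53600611] 174.23774933309764
 b1 661 ((562.0036010742188, -22.504497528076172), (73.25022888183594, 130.49273681640625), 88.85832214355469)
```

Emit:
{"name": "apply_moves", "arguments": {
  "increments": [
    [[-1, 1.06, -0.04, 0.1, 0, 0, 0.13], [-1, 1.04, -0.18, 0.1, 0, 0, 0.13], [-1, 1.01, -0.31, 0.1, 0, 0, 0.13], [-1, 0.96, -0.44, 0.1, 0, 0, 0.13], [-1, 0.9, -0.56, 0.1, 0, 0, 0.131]]
  ]
}}

```text
time_s: 34.3
ee_pos: [579.1, -122.4, 177.6]
tcp_rot: [-0.001, 0.834, 0.552, -0.001]
wrist_force: [0.4, 0.7, -0.4]
gripper_width: 85.5
grasp_force: 0.0
```

Emit:
{"name": "apply_moves", "arguments": {
  "increments": [
    [[-1, 0.81, -0.68, 0.1, 0, 0, 0.13], [-1, 0.72, -0.78, 0.1, 0, 0, 0.131], [-1, 0.61, -0.86, 0.1, 0, 0, 0.13], [-1, 0.5, -0.94, 0.1, 0, 0, 0.131], [-1, 0.37, -0.99, 0.1, 0, 0, 0.13]]
  ]
}}

```text
time_s: 34.8
ee_pos: [563.6, -71.7, 172.6]
tcp_rot: [-0.0, 0.967, 0.255, -0.001]
wrist_force: [0.0, -0.1, -0.2]
gripper_width: 85.2
grasp_force: 0.0
```

Emit:
{"name": "apply_moves", "arguments": {
  "increments": [
    [[-1, 0.24, -1.03, 0.1, 0, 0, 0.131], [-1, 0.1, -1.06, 0.1, 0, 0, 0.13], [-1, -0.04, -1.06, 0.1, 0, 0, 0.131], [-1, -0.17, -1.04, 0.1, 0, 0, 0.13], [-1, 0, 0, 0, 0, 0, 0]]
  ]
}}

```text
time_s: 35.3
ee_pos: [551.2, -30.0, 168.8]
tcp_rot: [-0.0, 1.0, 0.0, -0.001]
wrist_force: [0.2, -0.4, -0.3]
gripper_width: 85.0
grasp_force: 0.0
```

```bash
python3 - <<'E'
from h import *
from plant import arm,cams
s=arm.sense(); print(s["time_s"],s["ee_pos"],np.degrees(yaw(s)))
w=cams.capture("wrist");np.savez("w10.npz",**w);g=cv2.cvtColor(w["color"],cv2.COLOR_BGR2GRAY).astype(float)
for y in (-27.3,-35.3): print(proj(w,[[540,y,131],[580,y,131],[540,y,101]],True).round(1).tolist())
for r in (170,200,230): print(r,g[r,235:285].astype(int).tolist())
plan([[554.9,-31.3,111.3,0,22]],-1,38)
E
```

```text
35.3 [551.15652546 -30.0322546  168.79239394] 0.015510057377209277
[[249.5, 232.0], [249.2, 173.4], [250.2, 215.7]]
[[261.5, 232.1], [262.0, 173.4], [260.7, 215.7]]
170 [163, 165, 166, 166, 166, 163, 163, 156, 133, 107, 104, 113, 116, 120, 127, 143, 158, 164, 165, 166, 165, 166, 167, 165, 164, 159, 149, 148, 156, 161, 161, 163, 164, 165, 165, 166, 166, 164, 165, 163, 161, 160, 160, 159, 147, 120, 86, 58, 43, 39]
200 [161, 163, 163, 165, 165, 163, 162, 158, 140, 114, 105, 110, 116, 118, 123, 138, 156, 162, 163, 163, 165, 163, 163, 164, 162, 157, 148, 149, 156, 159, 160, 162, 162, 161, 162, 162, 161, 161, 160, 159, 157, 158, 158, 158, 159, 160, 162, 165, 167, 167]
230 [160, 159, 161, 162, 164, 163, 161, 158, 145, 122, 104, 108, 114, 118, 122, 135, 150, 159, 161, 161, 162, 162, 162, 161, 159, 154, 147, 151, 157, 158, 159, 159, 159, 158, 158, 156, 156, 157, 156, 154, 154, 153, 152, 154, 155, 158, 160, 162, 161, 161]
-> [554.9, -31.3, 111.3, 0, 22]
  [[[-1,0.11,0.01,1.92,0,0,0.001],[-1,0.11,0.01,1.93,0,0,0.002],[-1,0.11,0.0,1.92,0,0,0.001]]]
```

Emit:
{"name": "apply_moves", "arguments": {
  "increments": [
    [[-1, 0.12, 0.05, 1.9, 0, 0, 0], [-1, 0.12, 0.05, 1.9, 0, 0, 0], [-1, 0.12, 0.03, 1.5, 0, 0, 0], [-1, 0, 0, 0.45, 0, 0, 0], [1, 0, 0, 0, 0, 0, 0]]
  ]
}}

```text
time_s: 35.85
ee_pos: [555.3, -33.7, 111.6]
tcp_rot: [0.0, 1.0, 0.001, -0.001]
wrist_force: [0.3, -0.0, 0.0]
gripper_width: 73.0
grasp_force: 0.0
```

Emit:
{"name": "apply_moves", "arguments": {
  "increments": [
    [[1, 0, 0, 0, 0, 0, 0], [1, 0, 0, 0, 0, 0, 0], [1, 0, 0, 0, 0, 0, 0], [1, 0, 0, 0, 0, 0, 0], [1, 0, 0, 0, 0, 0, 0]]
  ]
}}

```text
time_s: 36.35
ee_pos: [555.7, -32.8, 112.5]
tcp_rot: [-0.0, 1.0, 0.0, 0.0]
wrist_force: [0.3, 0.5, -2.9]
gripper_width: 6.6
grasp_force: 61.9
```

Emit:
{"name": "apply_moves", "arguments": {
  "increments": [
    [[1, 0, 0, 0, 0, 0, 0], [1, 0, 0, -1.0, 0, 0, 0], [1, 0, 0, -2.0, 0, 0, 0], [1, 0, 0, -3.0, 0, 0, 0], [1, 0, 0, -3.0, 0, 0, 0]]
  ]
}}

```text
time_s: 36.85
ee_pos: [555.0, -33.4, 203.3]
tcp_rot: [0.0, 1.0, -0.0, -0.001]
wrist_force: [0.3, 0.1, -3.7]
gripper_width: 6.8
grasp_force: 61.7
```

```bash
python3 - <<'E'
from h import *
plan([[514,-457,185,0],[514,-457,60,0,25]],1,38)
E
```

```text
-> [514, -457, 185, 0]
  [[[1,-0.34,3.53,0.15,0,0,-0.0],[1,-0.34,3.53,0.15,0,0,-0.0],[1,-0.34,3.53,0.15,0,0,-0.0],[1,-0.34,3.53,0.15,0,0,-0.0],[1,-0.34,3.53,0.15,0,0,-0.0]]]
  [[[1,-0.34,3.53,0.15,0,0,-0.0],[1,-0.34,3.53,0.16,0,0,-0.0],[1,-0.34,3.53,0.15,0,0,-0.0],[1,-0.34,3.53,0.16,0,0,-0.0],[1,-0.34,3.53,0.15,0,0,-0.0]]]
  [[[1,-0.34,3.53,0.16,0,0,-0.0],[1,-0.35,3.54,0.15,0,0,-0.0]]]
-> [514, -457, 60, 0, 25]
  [[[1,0.0,-0.0,2.08,0,0,-0.0],[1,0.0,-0.0,2.08,0,0,-0.0],[1,0.0,-0.0,2.09,0,0,-0.0],[1,0.0,-0.0,2.08,0,0,-0.0],[1,0.0,-0.0,2.09,0,0,-0.0]]]
  [[[1,0.0,-0.0,2.08,0,0,-0.0]]]
```

Emit:
{"name": "apply_moves", "arguments": {
  "increments": [
    [[1, -0.34, 2.5, 0, 0, 0, 0], [1, -0.34, 3.6, 0, 0, 0, 0], [1, -0.34, 3.6, 0, 0, 0, 0], [1, -0.34, 3.6, 0, 0, 0, 0], [1, -0.34, 3.6, 0, 0, 0, 0]]
  ]
}}

```text
time_s: 37.35
ee_pos: [538.0, -203.6, 202.7]
tcp_rot: [0.0, 1.0, -0.0, -0.0]
wrist_force: [1.7, 0.2, -4.2]
gripper_width: 6.9
grasp_force: 61.8
```

Emit:
{"name": "apply_moves", "arguments": {
  "increments": [
    [[1, -0.34, 3.6, 0, 0, 0, 0], [1, -0.34, 3.6, 0.3, 0, 0, 0], [1, -0.34, 3.6, 0.3, 0, 0, 0], [1, -0.34, 3.6, 0.3, 0, 0, 0], [1, -0.34, 3.6, 0.3, 0, 0, 0]]
  ]
}}

```text
time_s: 37.85
ee_pos: [520.8, -383.5, 190.4]
tcp_rot: [-0.0, 1.0, -0.0, -0.0]
wrist_force: [1.4, 0.3, -4.6]
gripper_width: 6.3
grasp_force: 61.8
```

Emit:
{"name": "apply_moves", "arguments": {
  "increments": [
    [[1, -0.34, 3.6, 0.3, 0, 0, 0], [1, -0.34, 3.6, 0.3, 0, 0, 0], [1, 0, 0, 1.5, 0, 0, 0], [1, 0, 0, 2.5, 0, 0, 0], [1, 0, 0, 2.5, 0, 0, 0]]
  ]
}}

```text
time_s: 38.35
ee_pos: [514.3, -454.5, 118.8]
tcp_rot: [-0.0, 1.0, -0.001, -0.0]
wrist_force: [0.2, 0.7, -4.7]
gripper_width: 6.5
grasp_force: 61.9
```

Emit:
{"name": "apply_moves", "arguments": {
  "increments": [
    [[1, 0, 0, 2.5, 0, 0, 0], [1, 0, 0, 2.0, 0, 0, 0], [1, 0, 0, 1.0, 0, 0, 0], [1, 0, 0, 0, 0, 0, 0]]
  ]
}}

```text
time_s: 38.75
ee_pos: [514.0, -453.5, 63.0]
tcp_rot: [-0.001, 1.0, -0.0, -0.001]
wrist_force: [0.7, 0.1, -4.8]
gripper_width: 6.4
grasp_force: 61.7
```

Emit:
{"name": "apply_moves", "arguments": {
  "increments": [
    [[1, 0, 0.3, 0.7, 0, 0, 0], [1, 0, 0, 0.3, 0, 0, 0], [1, 0, 0, 0.2, 0, 0, 0], [1, 0, 0, 0.1, 0, 0, 0], [1, 0, 0, 0.1, 0, 0, 0]]
  ]
}}

```text
time_s: 39.25
ee_pos: [515.1, -457.1, 50.6]
tcp_rot: [0.0, 1.0, -0.0, 0.0]
wrist_force: [0.6, -0.2, -4.6]
gripper_width: 6.3
grasp_force: 61.8
```

Emit:
{"name": "apply_moves", "arguments": {
  "increments": [
    [[1, 0, 0, 0, 0, 0, 0]]
  ]
}}

```text
time_s: 39.35
ee_pos: [515.0, -457.0, 50.4]
tcp_rot: [0.0, 1.0, -0.0, 0.0]
wrist_force: [0.6, -0.3, -4.5]
gripper_width: 6.3
grasp_force: 61.8
```

Emit:
{"name": "apply_moves", "arguments": {
  "increments": [
    [[1, 0, 0, 0.08, 0, 0, 0], [1, 0, 0, 0.05, 0, 0, 0], [1, 0, 0, 0, 0, 0, 0]]
  ]
}}

```text
time_s: 39.65
ee_pos: [515.0, -457.1, 49.5]
tcp_rot: [0.0, 1.0, -0.0, 0.0]
wrist_force: [-1.1, 0.8, 1.3]
gripper_width: 6.5
grasp_force: 62.5
```

Touched down. I'll release, rise, and go round to bracket2.

Emit:
{"name": "apply_moves", "arguments": {
  "increments": [
    [[-1, 0, 0, 0, 0, 0, 0], [-1, 0, 0, 0, 0, 0, 0], [-1, 0, 0, 0, 0, 0, 0], [-1, 0, 0, 0, 0, 0, 0], [-1, 0, 0, -1.0, 0, 0, 0]]
  ]
}}

```text
time_s: 40.15
ee_pos: [514.2, -456.5, 58.1]
tcp_rot: [-0.001, 1.0, -0.0, -0.001]
wrist_force: [0.1, -0.4, 1.1]
gripper_width: 77.9
grasp_force: 0.0
```

Emit:
{"name": "apply_moves", "arguments": {
  "increments": [
    [[-1, 0, 0, -3.0, 0, 0, 0], [-1, 0, 0, -4.0, 0, 0, 0], [-1, 0, 0, -4.0, 0, 0, 0], [-1, 0, 0, -4.0, 0, 0, 0], [-1, 0, 0, 0, 0, 0, 0]]
  ]
}}

```text
time_s: 40.65
ee_pos: [517.2, -459.0, 216.4]
tcp_rot: [0.003, 1.0, -0.0, 0.004]
wrist_force: [0.9, 0.2, -0.4]
gripper_width: 85.7
grasp_force: 0.0
```

```bash
python3 - <<'E'
from h import *
from plant import arm,cams
s=arm.sense(); print(s["time_s"],s["ee_pos"],np.degrees(yaw(s)))
t=cams.capture("top"); P=cloud(t).reshape(-1,3); P[:,2]-=1.9
q=P[(P[:,2]>28)&(P[:,2]<80)&(P[:,0]>420)&(P[:,0]<615)&(P[:,1]>-515)&(P[:,1]<-280)]; print("b1",len(q),cv2.minAreaRect(q[:,:2].astype(np.float32)),np.percentile(q[:,2],[5,50,95]))
for n in ("scene","top"):
    c=cams.capture(n); P=cloud(c).reshape(-1,3); P[:,2]-=1.9
    q=P[(P[:,2]>26)&(P[:,2]<70)&(P[:,0]>380)&(P[:,0]<590)&(P[:,1]>300)&(P[:,1]<500)]; print("b2",n,len(q),cv2.minAreaRect(q[:,:2].astype(np.float32)))
plan([[560,-100,230,-15],[440,340,230,-25.6]],-1,42)
E
```

```text
40.65 [ 517.19427389 -459.02505005  216.44994739] -0.03546188527127319
b1 915 ((513.1048583984375, -460.96337890625), (105.23078155517578, 143.21604919433594), 88.66873931884766) [31.98750823 37.48481303 67.12123542]
b2 scene 1470 ((480.5647277832031, 395.9570007324219), (80.13334655761719, 131.15936279296875), 64.79198455810547)
b2 top 901 ((481.9954833984375, 395.5941467285156), (77.10749816894531, 130.71499633789062), 64.75982666015625)
-> [560, -100, 230, -15]
  [[[-1,0.5,-3.97,-0.23,0,0,0.029],[-1,0.39,-3.98,-0.23,0,0,0.029],[-1,0.27,-3.99,-0.23,0,0,0.029],[-1,0.16,-3.99,-0.23,0,0,0.029],[-1,0.04,-4.0,-0.23,0,0,0.029]]]
  [[[-1,-0.08,-4.0,-0.23,0,0,0.029],[-1,-0.19,-3.99,-0.23,0,0,0.029],[-1,-0.31,-3.98,-0.23,0,0,0.029],[-1,-0.42,-3.97,-0.23,0,0,0.03]]]
-> [440, 340, 230, -25.6]
  [[[-1,-2.09,-3.58,0.0,0,0,0.017],[-1,-2.15,-3.55,0.0,0,0,0.017],[-1,-2.21,-3.51,0.0,0,0,0.017],[-1,-2.27,-3.47,0.0,0,0,0.017],[-1,-2.33,-3.43,0.0,0,0,0.017]]]
  [[[-1,-2.39,-3.39,0.0,0,0,0.017],[-1,-2.44,-3.35,0.0,0,0,0.017],[-1,-2.5,-3.31,0.0,0,0,0.016],[-1,-2.55,-3.26,0.0,0,0,0.017],[-1,-2.61,-3.22,0.0,0,0,0.016]]]
  [[[-1,-2.66,-3.18,0.0,0,0,0.017]]]
```

```bash
python3 - <<'E'
from h import *
plan([[560,-100,230,75],[480,270,230,145],[472.5,390,150,154.6]],-1,42)
E
```

```text
-> [560, -100, 230, 75]
  [[[-1,0.45,-3.57,-0.21,0,0,-0.131],[-1,0.91,-3.48,-0.21,0,0,-0.131],[-1,1.36,-3.33,-0.21,0,0,-0.131],[-1,1.79,-3.12,-0.21,0,0,-0.131],[-1,2.18,-2.86,-0.2,0,0,-0.131]]]
  [[[-1,2.53,-2.56,-0.21,0,0,-0.131],[-1,2.85,-2.2,-0.2,0,0,-0.131],[-1,3.11,-1.81,-0.21,0,0,-0.131],[-1,3.32,-1.39,-0.2,0,0,-0.131],[-1,3.47,-0.95,-0.21,0,0,-0.13]]]
-> [480, 270, 230, 145]
  [[[-1,3.37,-1.73,0.0,0,0,-0.122],[-1,3.55,-1.31,0.0,0,0,-0.122],[-1,3.68,-0.87,0.0,0,0,-0.122],[-1,3.76,-0.41,0.0,0,0,-0.122],[-1,3.79,0.05,0.0,0,0,-0.122]]]
  [[[-1,3.75,0.51,0.0,0,0,-0.122],[-1,3.66,0.96,0.0,0,0,-0.122],[-1,3.52,1.4,0.0,0,0,-0.123],[-1,3.32,1.82,0.0,0,0,-0.122],[-1,3.07,2.22,0.0,0,0,-0.123]]]
-> [472.5, 390, 150, 154.6]
  [[[-1,1.87,2.35,2.0,0,0,-0.042],[-1,1.77,2.43,2.0,0,0,-0.042],[-1,1.67,2.5,2.0,0,0,-0.042],[-1,1.57,2.56,2.0,0,0,-0.041]]]
```

Emit:
{"name": "apply_moves", "arguments": {
  "increments": [
    [[-1, 0.45, -3.57, -0.21, 0, 0, -0.131], [-1, 0.91, -3.48, -0.21, 0, 0, -0.131], [-1, 1.36, -3.33, -0.21, 0, 0, -0.131], [-1, 1.79, -3.12, -0.21, 0, 0, -0.131], [-1, 2.18, -2.86, -0.2, 0, 0, -0.131]]
  ]
}}

```text
time_s: 41.3
ee_pos: [536.8, -276.9, 218.1]
tcp_rot: [-0.001, 0.946, 0.324, -0.001]
wrist_force: [0.1, 0.0, -0.2]
gripper_width: 85.6
grasp_force: 0.0
```

Emit:
{"name": "apply_moves", "arguments": {
  "increments": [
    [[-1, 2.53, -2.56, -0.21, 0, 0, -0.131], [-1, 2.85, -2.2, -0.2, 0, 0, -0.131], [-1, 3.11, -1.81, -0.21, 0, 0, -0.131], [-1, 3.32, -1.39, -0.2, 0, 0, -0.131], [-1, 3.47, -0.95, -0.21, 0, 0, -0.13]]
  ]
}}

```text
time_s: 41.8
ee_pos: [559.4, -98.7, 228.6]
tcp_rot: [-0.001, 0.792, 0.611, -0.001]
wrist_force: [0.1, -1.3, -0.2]
gripper_width: 85.3
grasp_force: 0.0
```

Emit:
{"name": "apply_moves", "arguments": {
  "increments": [
    [[-1, 3.37, -1.73, 0, 0, 0, -0.122], [-1, 3.55, -1.31, 0, 0, 0, -0.122], [-1, 3.68, -0.87, 0, 0, 0, -0.122], [-1, 3.76, -0.41, 0, 0, 0, -0.122], [-1, 3.79, 0.05, 0, 0, 0, -0.122]]
  ]
}}

```text
time_s: 42.3
ee_pos: [518.9, 86.0, 228.6]
tcp_rot: [-0.001, 0.572, 0.82, -0.001]
wrist_force: [0.3, 0.7, -0.1]
gripper_width: 85.3
grasp_force: 0.0
```

Emit:
{"name": "apply_moves", "arguments": {
  "increments": [
    [[-1, 3.75, 0.51, 0, 0, 0, -0.122], [-1, 3.66, 0.96, 0, 0, 0, -0.122], [-1, 3.52, 1.4, 0, 0, 0, -0.123], [-1, 3.32, 1.82, 0, 0, 0, -0.122], [-1, 3.07, 2.22, 0, 0, 0, -0.123]]
  ]
}}

```text
time_s: 42.8
ee_pos: [479.1, 270.8, 228.6]
tcp_rot: [-0.001, 0.298, 0.954, -0.001]
wrist_force: [0.9, 0.7, -0.6]
gripper_width: 85.6
grasp_force: 0.0
```

Emit:
{"name": "apply_moves", "arguments": {
  "increments": [
    [[-1, 1.87, 2.35, 2.0, 0, 0, -0.042], [-1, 1.77, 2.43, 2.0, 0, 0, -0.042], [-1, 1.67, 2.5, 2.0, 0, 0, -0.042], [-1, 1.57, 2.56, 2.0, 0, 0, -0.041], [-1, 0, 0, 0, 0, 0, 0]]
  ]
}}

```text
time_s: 43.3
ee_pos: [469.4, 392.7, 146.0]
tcp_rot: [-0.003, 0.217, 0.976, -0.001]
wrist_force: [-0.3, 0.3, -0.8]
gripper_width: 85.2
grasp_force: 0.0
```

```bash
cat > leg.py <<'E'
from h import *
from plant import arm,cams
def legcheck(name,leg,yw,zt):
    """leg top edge lateral offsets seen by wrist cam, along tool y, near TCP"""
    s=arm.sense(); print(s["time_s"],s["ee_pos"].round(1),np.degrees(yaw(s)).round(2))
    w=cams.capture("wrist"); np.savez(name+".npz",**w); g=cv2.cvtColor(w["color"],cv2.COLOR_BGR2GRAY)
    t=np.radians(yw); tx=np.array([np.cos(t),np.sin(t)]); ty=np.array([np.sin(t),-np.cos(t)])
    for d in (15,40):
        o=np.arange(-16,16.1,1); X=np.c_[leg[:2]+d*tx+o[:,None]*ty,np.full(len(o),zt)]
        q=proj(w,X,True).astype(np.float32); v=cv2.remap(g,q[None,:,0],q[None,:,1],1)[0]
        print(d,dict(zip(o.astype(int).tolist(),v.tolist())))
    return w
E
python3 - <<'E'
from leg import *
w=legcheck("w11",[472.5,390],154.6,63)
cl=cloud(dict(np.load("top3.npz")))
g=cv2.cvtColor(w["color"],cv2.COLOR_BGR2GRAY)
m=(g>140).astype(np.uint8); 
ex=proj(w,[[472.5,390,63],*[[481.5-2+.9033*x+.429*y,395.5-.429*x+.9033*y,33] for x,y in((65,38),(65,-38),(-65,-38),(-65,38))]],True); print(ex.round(1))
cv2.imwrite("pics/w11.png",w["color"])
E
```

```text
43.3 [469.4 392.7 146. ] 154.94
15 {-16: 152, -15: 152, -14: 152, -13: 154, -12: 156, -11: 155, -10: 156, -9: 157, -8: 155, -7: 154, -6: 149, -5: 148, -4: 155, -3: 159, -2: 161, -1: 160, 0: 159, 1: 154, 2: 141, 3: 121, 4: 113, 5: 106, 6: 104, 7: 129, 8: 151, 9: 157, 10: 158, 11: 157, 12: 155, 13: 155, 14: 156, 15: 157, 16: 158}
40 {-16: 212, -15: 205, -14: 198, -13: 198, -12: 204, -11: 203, -10: 195, -9: 183, -8: 174, -7: 170, -6: 166, -5: 179, -4: 207, -3: 216, -2: 217, -1: 216, 0: 216, 1: 216, 2: 195, 3: 149, 4: 123, 5: 114, 6: 109, 7: 131, 8: 157, 9: 163, 10: 163, 11: 162, 12: 161, 13: 160, 14: 161, 15: 165, 16: 168}
[[255.3 202. ]
 [301.5 258.9]
 [224.4 258.6]
 [221.  123.3]
 [309.  124.3]]
```

```bash
python3 - <<'E'
from h import *
w=dict(np.load("w11.npz")); g=cv2.cvtColor(w["color"],cv2.COLOR_BGR2GRAY)
t=np.radians(154.6); tx=np.array([np.cos(t),np.sin(t)]); ty=np.array([np.sin(t),-np.cos(t)]); leg=np.array([471.9,388.6])
d=np.arange(50,74,1.)
for o in (-18,-8,20):
    q=proj(w,np.c_[leg+d[:,None]*tx+o*ty,np.full(len(d),33.)],True).astype(np.float32); print(o,dict(zip(d.astype(int).tolist(),cv2.remap(g,q[None,:,0],q[None,:,1],1)[0].tolist())))
plan([[*leg,43,154.6,25]],-1)
E
```

```text
-18 {50: 57, 51: 62, 52: 95, 53: 159, 54: 206, 55: 217, 56: 217, 57: 217, 58: 217, 59: 212, 60: 190, 61: 146, 62: 136, 63: 141, 64: 142, 65: 141, 66: 139, 67: 138, 68: 137, 69: 136, 70: 137, 71: 135, 72: 136, 73: 135}
-8 {50: 217, 51: 218, 52: 217, 53: 217, 54: 217, 55: 216, 56: 217, 57: 217, 58: 217, 59: 213, 60: 189, 61: 150, 62: 138, 63: 144, 64: 143, 65: 143, 66: 142, 67: 142, 68: 142, 69: 141, 70: 142, 71: 140, 72: 140, 73: 140}
20 {50: 217, 51: 217, 52: 217, 53: 217, 54: 217, 55: 217, 56: 217, 57: 217, 58: 217, 59: 214, 60: 191, 61: 158, 62: 149, 63: 150, 64: 150, 65: 149, 66: 148, 67: 148, 68: 147, 69: 145, 70: 144, 71: 143, 72: 144, 73: 144}
-> [np.float64(471.9), np.float64(388.6), 43, 154.6, 25]
  [[[-1,-0.04,-0.03,2.08,0,0,0.001],[-1,-0.05,-0.03,2.08,0,0,0.001],[-1,-0.04,-0.03,2.08,0,0,0.0],[-1,-0.05,-0.02,2.09,0,0,0.001],[-1,-0.04,-0.03,2.08,0,0,0.0]]]
```

Emit:
{"name": "apply_moves", "arguments": {
  "increments": [
    [[-1, -0.1, -0.17, 1.5, 0, 0, 0], [-1, 0, 0, 2.5, 0, 0, 0], [-1, 0, 0, 2.5, 0, 0, 0], [-1, 0, 0, 2.0, 0, 0, 0], [-1, 0, 0, 1.0, 0, 0, 0]]
  ]
}}

```text
time_s: 43.85
ee_pos: [472.9, 385.3, 52.6]
tcp_rot: [-0.0, 0.221, 0.975, -0.001]
wrist_force: [-0.8, 0.2, 0.1]
gripper_width: 85.2
grasp_force: 0.0
```

Emit:
{"name": "apply_moves", "arguments": {
  "increments": [
    [[-1, 0, 0, 0.5, 0, 0, 0], [-1, 0, 0, 0, 0, 0, 0], [-1, 0, 0, 0, 0, 0, 0]]
  ]
}}

```text
time_s: 44.15
ee_pos: [473.3, 388.1, 50.6]
tcp_rot: [0.0, 0.22, 0.975, 0.0]
wrist_force: [0.8, -0.3, -0.1]
gripper_width: 85.7
grasp_force: 0.0
```

Emit:
{"name": "apply_moves", "arguments": {
  "increments": [
    [[-1, 0, 0, 0.5, 0, 0, 0], [-1, 0, 0, 0.25, 0, 0, 0], [1, 0, 0, 0, 0, 0, 0], [1, 0, 0, 0, 0, 0, 0], [1, 0, 0, 0, 0, 0, 0]]
  ]
}}

```text
time_s: 44.65
ee_pos: [472.9, 388.0, 42.3]
tcp_rot: [0.0, 0.22, 0.975, 0.0]
wrist_force: [-0.2, -0.3, -0.2]
gripper_width: 44.1
grasp_force: 0.0
```

Emit:
{"name": "apply_moves", "arguments": {
  "increments": [
    [[1, 0, 0, 0, 0, 0, 0], [1, 0, 0, 0, 0, 0, 0], [1, 0, 0, 0, 0, 0, 0], [1, 0, 0, 0, 0, 0, 0], [1, 0, 0, 0, 0, 0, 0]]
  ]
}}

```text
time_s: 45.15
ee_pos: [472.9, 388.0, 42.2]
tcp_rot: [-0.0, 0.22, 0.975, 0.0]
wrist_force: [-0.3, 1.7, -1.5]
gripper_width: 6.9
grasp_force: 62.0
```

Emit:
{"name": "apply_moves", "arguments": {
  "increments": [
    [[1, 0, 0, -1.0, 0, 0, 0], [1, 0, 0, -2.0, 0, 0, 0], [1, 0, 0, -3.0, 0, 0, 0], [1, 0, 0, -3.0, 0, 0, 0], [1, 0, 0, -3.0, 0, 0, 0]]
  ]
}}

```text
time_s: 45.65
ee_pos: [472.3, 387.2, 163.5]
tcp_rot: [-0.0, 0.22, 0.976, -0.001]
wrist_force: [0.6, 0.4, -4.1]
gripper_width: 6.4
grasp_force: 61.5
```

```bash
python3 - <<'E'
from h import *
plan([[540,150,160,170],[555.9,-31.3,150,180]],1,38)
E
```

```text
-> [540, 150, 160, 170]
  [[[1,-2.33,-2.65,0.05,0,0,-0.038],[1,-2.23,-2.73,0.05,0,0,-0.038],[1,-2.12,-2.82,0.05,0,0,-0.039],[1,-2.01,-2.89,0.05,0,0,-0.038],[1,-1.9,-2.97,0.05,0,0,-0.039]]]
  [[[1,-1.78,-3.04,0.05,0,0,-0.038],[1,-1.65,-3.11,0.05,0,0,-0.039]]]
-> [555.9, -31.3, 150, 180]
  [[[1,-0.94,-3.52,0.2,0,0,-0.035],[1,-0.82,-3.55,0.2,0,0,-0.035],[1,-0.7,-3.57,0.2,0,0,-0.035],[1,-0.57,-3.59,0.2,0,0,-0.035],[1,-0.44,-3.61,0.2,0,0,-0.035]]]
```

Emit:
{"name": "apply_moves", "arguments": {
  "increments": [
    [[1, -2.33, -2.65, 0, 0, 0, -0.038], [1, -2.23, -2.73, 0, 0, 0, -0.038], [1, -2.12, -2.82, 0, 0, 0, -0.039], [1, -2.01, -2.89, 0, 0, 0, -0.038], [1, -1.9, -2.97, 0, 0, 0, -0.039]]
  ]
}}

```text
time_s: 46.15
ee_pos: [521.0, 216.5, 162.5]
tcp_rot: [-0.0, 0.125, 0.992, -0.001]
wrist_force: [1.1, -0.0, -4.5]
gripper_width: 6.6
grasp_force: 61.6
```

Emit:
{"name": "apply_moves", "arguments": {
  "increments": [
    [[1, -1.78, -3.04, 0, 0, 0, -0.038], [1, -1.65, -3.11, 0, 0, 0, -0.039], [1, -0.94, -3.52, 0.2, 0, 0, -0.035], [1, -0.82, -3.55, 0.2, 0, 0, -0.035], [1, -0.7, -3.57, 0.2, 0, 0, -0.035]]
  ]
}}

```text
time_s: 46.65
ee_pos: [549.4, 39.9, 156.4]
tcp_rot: [-0.0, 0.034, 0.999, -0.0]
wrist_force: [1.3, -0.5, -4.4]
gripper_width: 6.6
grasp_force: 61.6
```

Emit:
{"name": "apply_moves", "arguments": {
  "increments": [
    [[1, -0.57, -3.59, 0.2, 0, 0, -0.035], [1, -0.44, -3.61, 0.2, 0, 0, -0.035], [1, 0, 0, 0, 0, 0, 0], [1, 0, 0, 0, 0, 0, 0], [1, 0, 0, 0, 0, 0, 0]]
  ]
}}

```text
time_s: 47.15
ee_pos: [556.0, -29.8, 152.6]
tcp_rot: [-0.0, -0.0, 1.0, 0.0]
wrist_force: [-0.0, 0.5, -3.9]
gripper_width: 7.0
grasp_force: 61.5
```

```bash
python3 - <<'E'
from h import *
plan([[555.7,-31.3,113,180,15]],1,38)
E
```

```text
-> [555.7, -31.3, 113, 180, 15]
  [[[1,0.01,-0.05,1.32,0,0,0.0],[1,0.01,-0.05,1.32,0,0,0.0],[1,0.01,-0.05,1.32,0,0,0.001]]]
```

Emit:
{"name": "apply_moves", "arguments": {
  "increments": [
    [[1, 0, -0.05, 1.3, 0, 0, 0], [1, 0, -0.05, 1.3, 0, 0, 0], [1, 0, -0.05, 1.0, 0, 0, 0], [1, 0, 0, 0.3, 0, 0, 0], [1, 0, 0, 0, 0, 0, 0]]
  ]
}}

```text
time_s: 47.65
ee_pos: [555.9, -31.9, 112.3]
tcp_rot: [-0.001, -0.0, 1.0, 0.0]
wrist_force: [0.6, -0.7, -3.6]
gripper_width: 6.5
grasp_force: 61.6
```

Emit:
{"name": "apply_moves", "arguments": {
  "increments": [
    [[1, 0, 0, 0.1, 0, 0, 0], [1, 0, 0, 0.1, 0, 0, 0], [1, 0, 0, 0.05, 0, 0, 0], [1, 0, 0, 0, 0, 0, 0]]
  ]
}}

```text
time_s: 48.05
ee_pos: [556.4, -32.2, 110.9]
tcp_rot: [0.0, -0.0, 1.0, -0.0]
wrist_force: [0.5, -0.7, -4.8]
gripper_width: 6.8
grasp_force: 61.6
```

Emit:
{"name": "apply_moves", "arguments": {
  "increments": [
    [[1, 0, 0, 0.06, 0, 0, 0], [1, 0, 0, 0.05, 0, 0, 0], [1, 0, 0, 0, 0, 0, 0]]
  ]
}}

```text
time_s: 48.35
ee_pos: [556.4, -32.0, 110.1]
tcp_rot: [0.0, -0.0, 1.0, -0.0]
wrist_force: [-2.2, 0.2, 4.0]
gripper_width: 6.3
grasp_force: 62.6
```

Emit:
{"name": "apply_moves", "arguments": {
  "increments": [
    [[-1, 0, 0, 0, 0, 0, 0], [-1, 0, 0, 0, 0, 0, 0], [-1, 0, 0, 0, 0, 0, 0], [-1, 0, 0, 0, 0, 0, 0], [-1, 0, 0, -1.0, 0, 0, 0]]
  ]
}}

```text
time_s: 48.85
ee_pos: [555.6, -32.4, 119.0]
tcp_rot: [-0.001, -0.0, 1.0, 0.0]
wrist_force: [0.0, -0.1, 0.5]
gripper_width: 78.2
grasp_force: 0.0
```

Emit:
{"name": "apply_moves", "arguments": {
  "increments": [
    [[-1, 0, 0, -3.0, 0, 0, 0], [-1, 0, 0, -3.0, 0, 0, 0], [-1, 0, 0, -1.0, 0, 0, 0], [-1, 0, 0, 0, 0, 0, 0]]
  ]
}}

```text
time_s: 49.25
ee_pos: [557.2, -32.0, 191.3]
tcp_rot: [0.002, 0.0, 1.0, -0.0]
wrist_force: [1.0, 0.4, -0.8]
gripper_width: 85.5
grasp_force: 0.0
```

```bash
python3 - <<'E'
from h import *
from plant import arm,cams
s=arm.sense(); print(s["time_s"],s["ee_pos"],np.degrees(yaw(s)))
plan([[594.5,-174.5,185,103.4],[594.5,-174.5,74,103.4,25]],-1,38)
for n in ("scene","top"):
    c=cams.capture(n); P=cloud(c).reshape(-1,3); P[:,2]-=1.9
    q=P[(P[:,2]>97)&(P[:,2]<106)&(np.hypot(P[:,0]-558,P[:,1]+23)<85)]; print(" b2",len(q),cv2.minAreaRect(q[:,:2].astype(np.float32)),q[:,2].std())
E
```

```text
49.25 [557.15544598 -31.99640004 191.34728732] 179.9917850974468
-> [594.5, -174.5, 185, 103.4]
  [[[-1,-0.37,-1.42,0.06,0,0,0.134],[-1,-0.56,-1.36,0.06,0,0,0.134],[-1,-0.74,-1.28,0.06,0,0,0.134],[-1,-0.9,-1.17,0.06,0,0,0.134],[-1,-1.05,-1.03,0.07,0,0,0.133]]]
  [[[-1,-1.18,-0.89,0.06,0,0,0.134],[-1,-1.28,-0.72,0.07,0,0,0.133],[-1,-1.37,-0.54,0.06,0,0,0.134],[-1,-1.43,-0.36,0.07,0,0,0.133],[-1,-1.47,-0.16,0.06,0,0,0.134]]]
-> [594.5, -174.5, 74, 103.4, 25]
  [[[-1,0.0,0.0,2.22,0,0,-0.0],[-1,0.0,0.0,2.22,0,0,-0.0],[-1,0.0,0.0,2.22,0,0,-0.0],[-1,0.0,0.0,2.22,0,0,-0.0],[-1,0.0,0.0,2.22,0,0,-0.0]]]
 b2 518 ((561.5272216796875, -21.750965118408203), (78.5341567993164, 131.7745361328125), 89.83686828613281) 1.9835188146953597
 b2 228 ((530.5198974609375, 0.6006736755371094), (119.51152038574219, 58.07994079589844), 36.95466232299805) 1.9086275864895368
```

Emit:
{"name": "apply_moves", "arguments": {
  "increments": [
    [[-1, -0.37, -1.42, 0.06, 0, 0, 0.134], [-1, -0.56, -1.36, 0.06, 0, 0, 0.134], [-1, -0.74, -1.28, 0.06, 0, 0, 0.134], [-1, -0.9, -1.17, 0.06, 0, 0, 0.134], [-1, -1.05, -1.03, 0.07, 0, 0, 0.133]]
  ]
}}

```text
time_s: 49.85
ee_pos: [574.3, -104.2, 184.9]
tcp_rot: [-0.001, 0.331, 0.944, -0.0]
wrist_force: [-0.6, 0.3, 0.8]
gripper_width: 85.4
grasp_force: 0.0
```

Emit:
{"name": "apply_moves", "arguments": {
  "increments": [
    [[-1, -1.18, -0.89, 0.06, 0, 0, 0.134], [-1, -1.28, -0.72, 0.07, 0, 0, 0.133], [-1, -1.37, -0.54, 0.06, 0, 0, 0.134], [-1, -1.43, -0.36, 0.07, 0, 0, 0.133], [-1, -1.47, -0.16, 0.06, 0, 0, 0.134]]
  ]
}}

```text
time_s: 50.35
ee_pos: [593.0, -175.3, 181.6]
tcp_rot: [-0.001, 0.622, 0.783, -0.001]
wrist_force: [1.1, -0.0, 0.4]
gripper_width: 85.5
grasp_force: 0.0
```

Emit:
{"name": "apply_moves", "arguments": {
  "increments": [
    [[-1, 0, 0, 2.2, 0, 0, 0], [-1, 0, 0, 2.2, 0, 0, 0], [-1, 0, 0, 2.2, 0, 0, 0], [-1, 0, 0, 2.2, 0, 0, 0], [-1, 0, 0, 2.2, 0, 0, 0]]
  ]
}}

```text
time_s: 50.85
ee_pos: [592.6, -174.6, 70.8]
tcp_rot: [-0.001, 0.62, 0.785, -0.001]
wrist_force: [-0.2, -0.5, -0.1]
gripper_width: 85.1
grasp_force: 0.0
```

Emit:
{"name": "apply_moves", "arguments": {
  "increments": [
    [[-1, 0, 0, 0, 0, 0, 0], [1, 0, 0, 0, 0, 0, 0], [1, 0, 0, 0, 0, 0, 0], [1, 0, 0, 0, 0, 0, 0], [1, 0, 0, 0, 0, 0, 0]]
  ]
}}

```text
time_s: 51.35
ee_pos: [594.1, -174.9, 74.2]
tcp_rot: [0.001, 0.62, 0.785, 0.0]
wrist_force: [-0.2, -0.6, 0.2]
gripper_width: 28.4
grasp_force: 0.0
```

Emit:
{"name": "apply_moves", "arguments": {
  "increments": [
    [[1, 0, 0, 0, 0, 0, 0], [1, 0, 0, 0, 0, 0, 0], [1, 0, 0, 0, 0, 0, 0]]
  ]
}}

```text
time_s: 51.65
ee_pos: [594.0, -174.8, 74.1]
tcp_rot: [0.001, 0.62, 0.785, 0.0]
wrist_force: [-1.7, -0.5, 5.2]
gripper_width: 16.4
grasp_force: 58.3
```

Emit:
{"name": "apply_moves", "arguments": {
  "increments": [
    [[1, 0.02, -0.775, 0, 0, 0, 0.05], [1, 0.02, -0.775, 0, 0, 0, 0.05], [1, 0.02, -0.775, 0, 0, 0, 0.05], [1, 0.02, -0.775, 0, 0, 0, 0.05], [1, 0.02, -0.775, 0, 0, 0, 0.05]]
  ]
}}

```text
time_s: 52.15
ee_pos: [556.7, -178.7, 74.1]
tcp_rot: [0.001, 0.713, 0.701, 0.001]
wrist_force: [4.2, 1.8, 1.3]
gripper_width: 17.0
grasp_force: 59.1
```

Emit:
{"name": "apply_moves", "arguments": {
  "increments": [
    [[1, 0.02, -0.775, 0, 0, 0, 0.05], [1, 0.02, -0.775, 0, 0, 0, 0.05], [1, 0.02, -0.775, 0, 0, 0, 0.05], [1, 0.02, -0.775, 0, 0, 0, 0.05], [1, 0.02, -0.775, 0, 0, 0, 0.05]]
  ]
}}

```text
time_s: 52.65
ee_pos: [518.4, -173.2, 74.1]
tcp_rot: [0.001, 0.795, 0.607, 0.001]
wrist_force: [3.8, 0.6, 2.1]
gripper_width: 16.4
grasp_force: 59.1
```

Emit:
{"name": "apply_moves", "arguments": {
  "increments": [
    [[1, 0.02, -0.775, 0, 0, 0, 0.05], [1, 0.02, -0.775, 0, 0, 0, 0.05], [1, 0.02, -0.775, 0, 0, 0, 0.05], [1, 0.02, -0.775, 0, 0, 0, 0.05], [1, 0.02, -0.775, 0, 0, 0, 0.05]]
  ]
}}

```text
time_s: 53.15
ee_pos: [482.7, -158.5, 74.1]
tcp_rot: [0.001, 0.864, 0.503, 0.001]
wrist_force: [3.9, -0.6, 2.5]
gripper_width: 16.6
grasp_force: 59.1
```

Emit:
{"name": "apply_moves", "arguments": {
  "increments": [
    [[1, 0.02, -0.775, 0, 0, 0, 0.05], [1, 0.02, -0.775, 0, 0, 0, 0.05], [1, 0.02, -0.4, 0, 0, 0, 0.026], [1, 0, 0, 0, 0, 0, 0]]
  ]
}}

```text
time_s: 53.55
ee_pos: [465.7, -147.4, 74.0]
tcp_rot: [0.0, 0.894, 0.448, 0.001]
wrist_force: [-0.2, 2.3, 9.3]
gripper_width: 16.5
grasp_force: 59.9
```

Emit:
{"name": "apply_moves", "arguments": {
  "increments": [
    [[1, 0.01, -0.4, 0, 0, 0, 0.026], [1, 0.01, -0.3, 0, 0, 0, 0.02], [1, 0, 0, 0, 0, 0, 0]]
  ]
}}

```text
time_s: 53.85
ee_pos: [460.6, -143.4, 74.0]
tcp_rot: [0.001, 0.904, 0.427, 0.001]
wrist_force: [1.3, 0.3, 9.1]
gripper_width: 16.6
grasp_force: 59.8
```

Emit:
{"name": "apply_moves", "arguments": {
  "increments": [
    [[1, 0.01, -0.3, 0, 0, 0, 0.02], [1, 0, 0, 0, 0, 0, 0]]
  ]
}}

```text
time_s: 54.05
ee_pos: [458.5, -141.6, 74.0]
tcp_rot: [0.001, 0.908, 0.418, 0.001]
wrist_force: [1.8, -0.6, 9.0]
gripper_width: 16.3
grasp_force: 59.8
```

Emit:
{"name": "apply_moves", "arguments": {
  "increments": [
    [[1, 0.01, -0.3, 0, 0, 0, 0.02], [1, 0, 0, 0, 0, 0, 0]]
  ]
}}

```text
time_s: 54.25
ee_pos: [456.5, -139.9, 74.0]
tcp_rot: [0.001, 0.912, 0.409, 0.001]
wrist_force: [2.1, -2.3, 7.6]
gripper_width: 16.7
grasp_force: 59.7
```

Emit:
{"name": "apply_moves", "arguments": {
  "increments": [
    [[1, 0.01, -0.3, 0, 0, 0, 0.02], [1, 0, 0, 0, 0, 0, 0]]
  ]
}}

```text
time_s: 54.45
ee_pos: [454.6, -138.3, 74.0]
tcp_rot: [0.001, 0.917, 0.4, 0.001]
wrist_force: [4.2, -3.9, 6.0]
gripper_width: 16.3
grasp_force: 59.5
```

Emit:
{"name": "apply_moves", "arguments": {
  "increments": [
    [[1, 0.01, -0.3, 0, 0, 0, 0.02], [1, 0.01, -0.3, 0, 0, 0, 0.02], [1, 0, 0, 0, 0, 0, 0]]
  ]
}}

```text
time_s: 54.75
ee_pos: [451.0, -134.9, 74.1]
tcp_rot: [0.002, 0.924, 0.381, 0.002]
wrist_force: [5.4, -8.5, 3.2]
gripper_width: 16.6
grasp_force: 59.4
```

Emit:
{"name": "apply_moves", "arguments": {
  "increments": [
    [[1, 0.01, -0.3, 0, 0, 0, 0.02], [1, 0, 0, 0, 0, 0, 0]]
  ]
}}

```text
time_s: 54.95
ee_pos: [449.4, -133.2, 74.1]
tcp_rot: [0.002, 0.928, 0.372, 0.002]
wrist_force: [7.1, -10.4, 1.1]
gripper_width: 16.7
grasp_force: 59.4
```

Emit:
{"name": "apply_moves", "arguments": {
  "increments": [
    [[1, 0.01, -0.25, 0, 0, 0, 0.016], [1, 0.01, -0.15, 0, 0, 0, 0.01], [1, 0, 0, 0, 0, 0, 0], [1, 0, 0, 0, 0, 0, 0]]
  ]
}}

```text
time_s: 55.35
ee_pos: [448.4, -131.5, 74.1]
tcp_rot: [0.003, 0.933, 0.359, 0.003]
wrist_force: [12.7, -16.2, -6.3]
gripper_width: 16.5
grasp_force: 59.2
```

Emit:
{"name": "apply_moves", "arguments": {
  "increments": [
    [[1, 0, 0.2, 0, 0, 0, 0], [-1, 0, 0, 0, 0, 0, 0], [-1, 0, 0, 0, 0, 0, 0], [-1, 0, 0, 0, 0, 0, 0], [-1, 0, 0, 0, 0, 0, 0]]
  ]
}}

```text
time_s: 55.85
ee_pos: [444.7, -129.2, 73.1]
tcp_rot: [-0.0, 0.933, 0.36, -0.001]
wrist_force: [0.4, -0.3, -0.1]
gripper_width: 73.7
grasp_force: 0.0
```

Emit:
{"name": "apply_moves", "arguments": {
  "increments": [
    [[-1, 0, 0, -1.5, 0, 0, 0], [-1, 0, 0, -4.0, 0, 0, 0], [-1, 0, 0, -4.0, 0, 0, 0], [-1, 0, 0, -4.0, 0, 0, 0], [-1, 0, 0, -2.0, 0, 0, 0]]
  ]
}}

```text
time_s: 56.35
ee_pos: [445.9, -129.2, 231.3]
tcp_rot: [0.001, 0.933, 0.36, 0.001]
wrist_force: [0.6, 0.2, -0.7]
gripper_width: 85.8
grasp_force: 0.0
```

```bash
python3 - <<'E'
from h import *
from plant import arm,cams
s=arm.sense(); print(s["time_s"],s["ee_pos"],np.degrees(yaw(s)))
w=cams.capture("wrist");np.savez("w12.npz",**w); g=cv2.cvtColor(w["color"],cv2.COLOR_BGR2GRAY)
p=proj(w,[[456.1,-139.8,115]],True)[0].astype(int); m=(g<60).astype(np.uint8)
k,l,st,ce=cv2.connectedComponentsWithStats(m[p[1]-25:p[1]+25,p[0]-25:p[0]+25]); print(p,st.tolist(),(ce+p-25).round(1).tolist())
w6=dict(np.load("w6.npz")); g6=cv2.cvtColor(w6["color"],cv2.COLOR_BGR2GRAY); p6=np.array([272,174])
k,l,st,ce=cv2.connectedComponentsWithStats((g6<60).astype(np.uint8)[p6[1]-25:p6[1]+25,p6[0]-25:p6[0]+25]); print("ref",st.tolist(),(ce+p6-25).round(1).tolist(),proj(w6,[[456.1,-139.8,115]],True))
plan([[630,38,250,7],[708.2,35.5,200,0],[708.2,35.5,130.6,0,20]],-1,38)
E
```

```text
56.35 [ 445.88737667 -129.15637715  231.30767811] 42.23783087366971
[270 184] [[0, 0, 50, 50, 2246], [16, 5, 19, 27, 254]] [[269.6, 184.6], [268.3, 174.0]]
ref [[0, 0, 50, 50, 2306], [16, 8, 18, 25, 194]] [[271.6, 174.1], [270.2, 166.0]] [[272.76475831 174.21024506]]
-> [630, 38, 250, 7]
  [[[-1,3.54,-0.01,-0.24,0,0,0.088],[-1,3.53,-0.32,-0.24,0,0,0.088],[-1,3.49,-0.63,-0.24,0,0,0.088],[-1,3.42,-0.94,-0.24,0,0,0.088],[-1,3.32,-1.23,-0.24,0,0,0.088]]]
  [[[-1,3.2,-1.52,-0.25,0,0,0.087],[-1,3.06,-1.8,-0.24,0,0,0.088]]]
-> [708.2, 35.5, 200, 0]
  [[[-1,2.58,0.4,1.67,0,0,0.041],[-1,2.59,0.29,1.66,0,0,0.041],[-1,2.6,0.19,1.67,0,0,0.04]]]
-> [708.2, 35.5, 130.6, 0, 20]
  [[[-1,-0.0,0.0,1.73,0,0,0.0],[-1,-0.0,0.0,1.74,0,0,0.0],[-1,-0.0,0.0,1.73,0,0,0.0],[-1,-0.0,0.0,1.74,0,0,0.0]]]
```

Emit:
{"name": "apply_moves", "arguments": {
  "increments": [
    [[-1, 3.54, 0, -0.24, 0, 0, 0.088], [-1, 3.53, -0.32, -0.24, 0, 0, 0.088], [-1, 3.49, -0.63, -0.24, 0, 0, 0.088], [-1, 3.42, -0.94, -0.24, 0, 0, 0.088], [-1, 3.32, -1.23, -0.24, 0, 0, 0.088]]
  ]
}}

```text
time_s: 56.9
ee_pos: [576.7, -8.8, 239.8]
tcp_rot: [-0.0, 0.989, 0.146, -0.001]
wrist_force: [-0.1, -0.5, -0.9]
gripper_width: 85.7
grasp_force: 0.0
```

Emit:
{"name": "apply_moves", "arguments": {
  "increments": [
    [[-1, 3.2, -1.52, -0.25, 0, 0, 0.087], [-1, 3.06, -1.8, -0.24, 0, 0, 0.088], [-1, 2.58, 0.4, 1.2, 0, 0, 0.041], [-1, 2.59, 0.29, 1.2, 0, 0, 0.041], [-1, 2.6, 0.19, 1.2, 0, 0, 0.04]]
  ]
}}

```text
time_s: 57.4
ee_pos: [707.3, 35.9, 207.9]
tcp_rot: [0.0, 1.0, -0.0, -0.001]
wrist_force: [1.0, -0.3, -0.3]
gripper_width: 85.5
grasp_force: 0.0
```

Emit:
{"name": "apply_moves", "arguments": {
  "increments": [
    [[-1, 0, 0, 0, 0, 0, 0], [-1, 0, 0, 0, 0, 0, 0], [-1, 0, 0, 0, 0, 0, 0]]
  ]
}}

```text
time_s: 57.7
ee_pos: [706.2, 35.6, 209.4]
tcp_rot: [-0.0, 1.0, 0.0, -0.0]
wrist_force: [0.4, 0.6, 0.2]
gripper_width: 85.3
grasp_force: 0.0
```

```bash
python3 - <<'E'
from h import *
plan([[708.2,35.5,130.6,0,20]],-1,38)
E
```

```text
-> [708.2, 35.5, 130.6, 0, 20]
  [[[-1,0.05,0.0,1.97,0,0,0.0],[-1,0.05,0.0,1.97,0,0,0.0],[-1,0.05,0.01,1.97,0,0,0.0],[-1,0.05,0.0,1.97,0,0,0.001]]]
```

Emit:
{"name": "apply_moves", "arguments": {
  "increments": [
    [[-1, 0.1, 0, 1.9, 0, 0, 0], [-1, 0.1, 0, 2.0, 0, 0, 0], [-1, 0, 0, 2.0, 0, 0, 0], [-1, 0, 0, 1.5, 0, 0, 0], [-1, 0, 0, 0.48, 0, 0, 0]]
  ]
}}

```text
time_s: 58.2
ee_pos: [707.8, 35.4, 129.4]
tcp_rot: [0.0, 1.0, 0.0, -0.001]
wrist_force: [-0.3, -0.4, -0.7]
gripper_width: 85.6
grasp_force: 0.0
```

Emit:
{"name": "apply_moves", "arguments": {
  "increments": [
    [[-1, 0, 0, 0, 0, 0, 0], [-1, 0, 0, 0, 0, 0, 0], [1, 0, 0, 0, 0, 0, 0], [1, 0, 0, 0, 0, 0, 0], [1, 0, 0, 0, 0, 0, 0]]
  ]
}}

```text
time_s: 58.7
ee_pos: [709.1, 35.4, 130.9]
tcp_rot: [-0.0, 1.0, -0.0, 0.0]
wrist_force: [-0.9, 0.2, 0.2]
gripper_width: 43.7
grasp_force: 0.0
```

Emit:
{"name": "apply_moves", "arguments": {
  "increments": [
    [[1, 0, 0, 0, 0, 0, 0], [1, 0, 0, 0, 0, 0, 0], [1, 0, 0, 0, 0, 0, 0], [1, 0, 0, 0, 0, 0, 0], [1, 0, 0, 0, 0, 0, 0]]
  ]
}}

```text
time_s: 59.2
ee_pos: [709.1, 35.6, 130.7]
tcp_rot: [-0.0, 1.0, -0.0, 0.0]
wrist_force: [-0.7, -0.3, 3.1]
gripper_width: 21.7
grasp_force: 58.8
```

Emit:
{"name": "apply_moves", "arguments": {
  "increments": [
    [[1, 0, 0, -1.0, 0, 0, 0], [1, 0, 0, -2.0, 0, 0, 0], [1, 0, 0, -3.0, 0, 0, 0], [1, 0, 0, -3.0, 0, 0, 0], [1, 0, 0, -3.0, 0, 0, 0]]
  ]
}}

```text
time_s: 59.7
ee_pos: [708.6, 35.2, 251.9]
tcp_rot: [0.0, 1.0, -0.0, -0.0]
wrist_force: [0.1, -0.8, -1.3]
gripper_width: 21.6
grasp_force: 58.6
```

Emit:
{"name": "apply_moves", "arguments": {
  "increments": [
    [[1, 0, 0, -2.0, 0, 0, 0], [1, 0, 0, -1.0, 0, 0, 0], [1, 0, 0, 0, 0, 0, 0]]
  ]
}}

```text
time_s: 60.0
ee_pos: [709.3, 35.4, 281.8]
tcp_rot: [-0.0, 1.0, -0.0, 0.001]
wrist_force: [0.3, 0.3, -1.9]
gripper_width: 21.3
grasp_force: 58.6
```

Emit:
{"name": "apply_moves", "arguments": {
  "increments": [
    [[1, -2.5, 0.65, 0, 0, 0, 0], [1, -3.5, 0.9, 0, 0, 0, 0], [1, -3.5, 0.9, 0, 0, 0, 0], [1, -3.5, 0.9, 0, 0, 0, 0], [1, -3.5, 0.9, 0, 0, 0, 0]]
  ]
}}

```text
time_s: 60.5
ee_pos: [541.6, -7.5, 278.8]
tcp_rot: [0.0, 1.0, -0.0, -0.001]
wrist_force: [0.1, 0.1, -1.8]
gripper_width: 21.2
grasp_force: 58.6
```

Emit:
{"name": "apply_moves", "arguments": {
  "increments": [
    [[1, -2.5, 0.65, 0, 0, 0, 0], [1, -0.86, 0.3, 1.5, 0, 0, 0], [1, 0, 0, 2.1, 0, 0, 0], [1, 0, 0, 0, 0, 0, 0], [1, 0, 0, 0, 0, 0, 0]]
  ]
}}

```text
time_s: 61.0
ee_pos: [509.9, -16.5, 243.8]
tcp_rot: [-0.0, 1.0, -0.0, -0.001]
wrist_force: [0.5, 0.6, -0.8]
gripper_width: 21.2
grasp_force: 58.7
```

```bash
python3 - <<'E'
from h import *
from plant import arm,cams
s=arm.sense(); print(s["time_s"],s["ee_pos"],np.degrees(yaw(s)),s["wrist_force"])
w=cams.capture("wrist"); np.savez("w13.npz",**w)
for nm in ("w8","w13"):
    w=dict(np.load(nm+".npz")); g=cv2.cvtColor(w["color"],cv2.COLOR_BGR2GRAY)
    print(nm,"col254 rows170-205",g[170:205,254].tolist()); print("row189",g[189,242:268].tolist())
    G=cv2.GaussianBlur(g.astype(float),(1,5),1)
    for (c0,c1,sg,z,n) in ((262,271,1,131,"leg inner top"),(256,264,-1,101,"bead")):
        P=[]
        for r in range(130,176):
            d=np.clip(sg*np.gradient(G[r])[c0:c1],0,None); i=d.argmax(); ii=np.arange(max(i-2,0),min(i+3,len(d))); P.append([c0+(ii*d[ii]).sum()/d[ii].sum(),r])
        Q=onz(w,P,z,True); k=np.polyfit(Q[:,0]-558,Q[:,1],1); print(n,np.degrees(k[0]).round(2),k[1].round(2))
    # plate open end: row profile at cols 235,285
    for c in (232,240,285,292):
        col=G[178:205,c]; d=np.abs(np.gradient(col)); i=d.argmax(); print("end",c,onz(w,[[c,178+i]],101,True)[0].round(1),end=" ")
    print()
cv2.imwrite("pics/w13.png",cv2.resize(dict(np.load("w13.npz"))["color"][80:260,165:365],None,fx=3,fy=3,interpolation=2))
E
```

```text
61.0 [509.88732151 -16.53580566 243.84799858] -0.006420385218588285 [ 0.48057465  0.57876366 -0.77864799]
w8 col254 rows170-205 [180, 181, 181, 180, 180, 180, 180, 179, 180, 181, 180, 179, 164, 96, 52, 72, 78, 79, 79, 79, 80, 79, 79, 79, 79, 80, 79, 80, 81, 85, 95, 99, 98, 99, 90]
row189 [178, 177, 177, 178, 178, 173, 152, 113, 86, 83, 81, 82, 79, 79, 79, 79, 87, 113, 148, 170, 178, 178, 177, 173, 170, 169]
leg inner top 0.1 -27.75
bead 0.12 -21.84
end 232 [502.2   5.8 101. ] end 240 [492.8  -2.1 101. ] end 285 [502.1 -47.2 101. ] end 292 [493.8 -54.6 101. ] 
w13 col254 rows170-205 [182, 182, 181, 181, 181, 180, 180, 181, 180, 180, 180, 181, 167, 110, 59, 69, 78, 80, 80, 81, 80, 80, 81, 81, 82, 81, 81, 80, 80, 84, 91, 99, 99, 99, 99]
row189 [178, 178, 178, 178, 179, 180, 175, 151, 110, 86, 82, 82, 81, 79, 78, 79, 79, 89, 121, 155, 174, 178, 172, 159, 153, 168]
leg inner top 0.03 -27.85
bead 0.27 -21.77
end 232 [502.3   5.4 101. ] end 240 [492.9  -2.5 101. ] end 285 [502.3 -47.6 101. ] end 292 [494. -55. 101.]
```

Emit:
{"name": "apply_moves", "arguments": {
  "increments": [
    [[1, -0.08, -0.08, 1.0, 0, 0, 0], [1, 0, 0, 0.8, 0, 0, 0], [1, 0, 0, 0.2, 0, 0, 0], [1, 0, 0, 0, 0, 0, 0]]
  ]
}}

```text
time_s: 61.45
ee_pos: [509.3, -15.7, 223.9]
tcp_rot: [-0.0, 1.0, -0.0, -0.001]
wrist_force: [0.5, -0.3, -1.2]
gripper_width: 21.5
grasp_force: 58.7
```

Emit:
{"name": "apply_moves", "arguments": {
  "increments": [
    [[1, 0, 0, 0.2, 0, 0, 0], [1, 0, 0, 0.2, 0, 0, 0], [1, 0, 0, 0.1, 0, 0, 0], [1, 0, 0, 0.05, 0, 0, 0], [1, 0, 0, 0, 0, 0, 0]]
  ]
}}

```text
time_s: 61.95
ee_pos: [509.7, -15.7, 219.0]
tcp_rot: [-0.0, 1.0, -0.0, 0.0]
wrist_force: [2.0, -0.2, 0.2]
gripper_width: 21.2
grasp_force: 58.7
```

```bash
python3 - <<'E'
from h import *
from plant import arm,cams
w=cams.capture("wrist"); np.savez("w14.npz",**w)
for nm in ("w9","w14"):
    w=dict(np.load(nm+".npz")); g=cv2.cvtColor(w["color"],cv2.COLOR_BGR2GRAY)
    c=int(round(proj(w,[[508,-16.3,101]],True)[0,0])); print(nm,proj(w,[[508.5,-16.3,101]],True).round(1),"col",g[172:200,c].tolist()); print("row191",g[191,240:276].tolist())
s=arm.sense();print(s["ee_pos"])
E
```

```text
w9 [[253.8 185.7]] col [178, 178, 178, 180, 179, 178, 180, 179, 179, 179, 169, 129, 77, 73, 77, 79, 78, 78, 79, 78, 78, 78, 79, 79, 79, 78, 80, 82]
row191 [177, 176, 176, 176, 176, 177, 178, 171, 145, 102, 83, 82, 82, 81, 78, 79, 78, 78, 82, 106, 142, 166, 169, 161, 149, 136, 119, 132, 161, 177, 180, 179, 180, 180, 179, 178]
w14 [[254.5 185.8]] col [178, 178, 178, 179, 179, 178, 179, 179, 180, 179, 174, 151, 95, 74, 79, 80, 81, 81, 79, 80, 80, 79, 79, 80, 79, 79, 80, 82]
row191 [177, 177, 177, 176, 177, 177, 178, 177, 172, 144, 99, 82, 83, 82, 80, 78, 78, 78, 78, 86, 113, 148, 167, 171, 168, 157, 136, 117, 131, 162, 176, 180, 180, 180, 180, 179]
[509.64151636 -15.71770307 219.03440298]
```

Emit:
{"name": "apply_moves", "arguments": {
  "increments": [
    [[1, 0, 0, 0.1, 0, 0, 0], [1, 0.3, 0, 0, 0, 0, 0], [1, 0.3, 0, 0, 0, 0, 0], [1, 0.3, 0, 0, 0, 0, 0], [1, 0.3, 0, 0, 0, 0, 0]]
  ]
}}

```text
time_s: 62.5
ee_pos: [521.7, -15.8, 217.8]
tcp_rot: [0.0, 1.0, -0.0, -0.0]
wrist_force: [-1.6, -0.8, 1.2]
gripper_width: 21.2
grasp_force: 58.9
```

Emit:
{"name": "apply_moves", "arguments": {
  "increments": [
    [[1, 0.3, 0, 0, 0, 0, 0], [1, 0.3, 0, 0, 0, 0, 0], [1, 0.3, 0, 0, 0, 0, 0], [1, 0.3, 0, 0, 0, 0, 0], [1, 0.3, 0, 0, 0, 0, 0]]
  ]
}}

```text
time_s: 63.0
ee_pos: [536.7, -15.7, 217.9]
tcp_rot: [-0.0, 1.0, -0.0, -0.0]
wrist_force: [-0.4, 0.6, 0.9]
gripper_width: 21.6
grasp_force: 58.9
```

Emit:
{"name": "apply_moves", "arguments": {
  "increments": [
    [[1, 0.3, 0, 0, 0, 0, 0], [1, 0.3, 0, 0, 0, 0, 0], [1, 0.3, 0, 0, 0, 0, 0], [1, 0.3, 0, 0, 0, 0, 0], [1, 0.3, 0, 0, 0, 0, 0]]
  ]
}}

```text
time_s: 63.5
ee_pos: [551.7, -15.7, 217.9]
tcp_rot: [-0.0, 1.0, -0.0, 0.0]
wrist_force: [-1.2, 0.4, 0.3]
gripper_width: 21.3
grasp_force: 58.9
```

Emit:
{"name": "apply_moves", "arguments": {
  "increments": [
    [[1, 0.3, 0, 0, 0, 0, 0], [1, 0.3, 0, 0, 0, 0, 0], [1, 0.3, 0, 0, 0, 0, 0], [1, 0.3, 0, 0, 0, 0, 0], [1, 0.3, 0, 0, 0, 0, 0]]
  ]
}}

```text
time_s: 64.0
ee_pos: [566.7, -15.8, 217.9]
tcp_rot: [-0.0, 1.0, -0.0, -0.0]
wrist_force: [-0.8, -0.8, 1.2]
gripper_width: 21.6
grasp_force: 58.9
```

Emit:
{"name": "apply_moves", "arguments": {
  "increments": [
    [[1, 0.3, 0, 0, 0, 0, 0], [1, 0.3, 0, 0, 0, 0, 0], [1, 0.3, 0, 0, 0, 0, 0], [1, 0.3, 0, 0, 0, 0, 0], [1, 0.3, 0, 0, 0, 0, 0]]
  ]
}}

```text
time_s: 64.5
ee_pos: [581.7, -15.8, 217.9]
tcp_rot: [-0.0, 1.0, -0.0, -0.0]
wrist_force: [-1.3, 0.1, 0.7]
gripper_width: 21.5
grasp_force: 58.9
```

Emit:
{"name": "apply_moves", "arguments": {
  "increments": [
    [[1, 0.3, 0, 0, 0, 0, 0], [1, 0.3, 0, 0, 0, 0, 0], [1, 0.3, 0, 0, 0, 0, 0], [1, 0.3, 0, 0, 0, 0, 0], [1, 0.23, 0, 0, 0, 0, 0]]
  ]
}}

```text
time_s: 65.0
ee_pos: [596.1, -15.7, 217.9]
tcp_rot: [-0.0, 1.0, -0.0, -0.0]
wrist_force: [-1.2, -1.5, 1.0]
gripper_width: 21.4
grasp_force: 58.9
```

Emit:
{"name": "apply_moves", "arguments": {
  "increments": [
    [[1, 0, -0.3, 0, 0, 0, 0], [1, 0, -0.3, 0, 0, 0, 0], [1, 0, -0.3, 0, 0, 0, 0], [1, 0, -0.3, 0, 0, 0, 0], [1, 0, -0.3, 0, 0, 0, 0]]
  ]
}}

```text
time_s: 65.5
ee_pos: [595.8, -0.5, 218.0]
tcp_rot: [0.0, 1.0, -0.0, 0.0]
wrist_force: [0.2, -1.3, 0.7]
gripper_width: 21.5
grasp_force: 58.9
```

Emit:
{"name": "apply_moves", "arguments": {
  "increments": [
    [[1, 0, -0.3, 0, 0, 0, 0], [1, 0, -0.3, 0, 0, 0, 0], [1, 0, -0.3, 0, 0, 0, 0], [1, 0, -0.3, 0, 0, 0, 0], [1, 0, 0, 0, 0, 0, 0]]
  ]
}}

```text
time_s: 66.0
ee_pos: [595.8, 12.3, 217.9]
tcp_rot: [-0.0, 1.0, 0.0, -0.0]
wrist_force: [-0.7, 0.7, -0.0]
gripper_width: 21.3
grasp_force: 58.9
```

Emit:
{"name": "apply_moves", "arguments": {
  "increments": [
    [[1, 0, 0, 0, 0, 0, 0], [1, 0, 0, -0.6, 0, 0, 0], [1, 0, 0, -1.5, 0, 0, 0], [1, 0, 0, -2.5, 0, 0, 0], [1, 0, 0, -2.0, 0, 0, 0]]
  ]
}}

```text
time_s: 66.5
ee_pos: [595.7, 11.0, 285.2]
tcp_rot: [0.0, 1.0, -0.0, 0.0]
wrist_force: [0.4, 0.5, -1.1]
gripper_width: 21.3
grasp_force: 58.7
```

```bash
python3 - <<'E'
from h import *
plan([[708.9,35.5,284,0]],1,38)
E
```

```text
-> [708.9, 35.5, 284, 0]
  [[[1,2.83,-0.61,0.03,0,0,-0.0],[1,2.83,-0.61,0.03,0,0,-0.0],[1,2.83,-0.62,0.03,0,0,-0.0],[1,2.82,-0.61,0.03,0,0,-0.0]]]
```

Emit:
{"name": "apply_moves", "arguments": {
  "increments": [
    [[1, 2.83, -0.62, 0, 0, 0, 0], [1, 2.83, -0.62, 0, 0, 0, 0], [1, 2.83, -0.62, 0, 0, 0, 0], [1, 2.82, -0.62, 0, 0, 0, 0], [1, 0, 0, 0, 0, 0, 0]]
  ]
}}

```text
time_s: 67.0
ee_pos: [711.0, 37.1, 282.5]
tcp_rot: [-0.0, 1.0, 0.0, -0.0]
wrist_force: [-0.4, -0.2, -1.1]
gripper_width: 21.4
grasp_force: 58.7
```

Emit:
{"name": "apply_moves", "arguments": {
  "increments": [
    [[1, 0, 0, 1.5, 0, 0, 0], [1, 0, 0, 1.5, 0, 0, 0], [1, 0, 0, 0.5, 0, 0, 0], [1, 0, 0, 0, 0, 0, 0], [1, 0, 0, 0, 0, 0, 0]]
  ]
}}

```text
time_s: 67.5
ee_pos: [709.0, 35.9, 249.8]
tcp_rot: [-0.0, 1.0, -0.0, 0.0]
wrist_force: [0.2, 0.0, -0.2]
gripper_width: 21.1
grasp_force: 58.7
```

Emit:
{"name": "apply_moves", "arguments": {
  "increments": [
    [[1, 0, 0, 1.5, 0, 0, 0], [1, 0, 0, 1.5, 0, 0, 0], [1, 0, 0, 1.5, 0, 0, 0], [1, 0, 0, 1.5, 0, 0, 0], [1, 0, 0, 1.5, 0, 0, 0]]
  ]
}}

```text
time_s: 68.0
ee_pos: [709.4, 36.0, 174.6]
tcp_rot: [-0.0, 1.0, -0.0, 0.001]
wrist_force: [0.5, -0.8, -0.9]
gripper_width: 21.6
grasp_force: 58.7
```

Emit:
{"name": "apply_moves", "arguments": {
  "increments": [
    [[1, 0, 0, 1.5, 0, 0, 0], [1, 0, 0, 1.5, 0, 0, 0], [1, 0, 0, 0.9, 0, 0, 0], [1, 0, 0, 0.4, 0, 0, 0], [1, 0, 0, 0.06, 0, 0, 0]]
  ]
}}

```text
time_s: 68.5
ee_pos: [708.9, 36.0, 130.7]
tcp_rot: [0.0, 1.0, -0.0, 0.0]
wrist_force: [-3.7, -0.2, 4.7]
gripper_width: 21.2
grasp_force: 59.3
```

Emit:
{"name": "apply_moves", "arguments": {
  "increments": [
    [[1, 0, 0, 0, 0, 0, 0], [-1, 0, 0, 0, 0, 0, 0], [-1, 0, 0, 0, 0, 0, 0], [-1, 0, 0, 0, 0, 0, 0], [-1, 0, 0, 0, 0, 0, 0]]
  ]
}}

```text
time_s: 69.0
ee_pos: [709.0, 36.0, 130.4]
tcp_rot: [-0.0, 1.0, -0.0, 0.0]
wrist_force: [0.5, -0.9, -0.4]
gripper_width: 77.6
grasp_force: 0.0
```

Emit:
{"name": "apply_moves", "arguments": {
  "increments": [
    [[-1, 0, 0, -1.0, 0, 0, 0], [-1, 0, 0, -3.0, 0, 0, 0], [-1, 0, 0, -4.0, 0, 0, 0], [-1, 0, 0, -1.0, 0, 0, 0], [-1, 0, 0, 0, 0, 0, 0]]
  ]
}}

```text
time_s: 69.5
ee_pos: [710.1, 36.2, 223.4]
tcp_rot: [-0.0, 1.0, -0.0, 0.002]
wrist_force: [-0.2, 0.2, -0.9]
gripper_width: 85.3
grasp_force: 0.0
```

```bash
python3 - <<'E'
from h import *
plan([[456.1,-139.8,200,48.7],[456.1,-139.8,74,48.7,27]],-1,38)
E
```

```text
-> [456.1, -139.8, 200, 48.7]
  [[[-1,-2.82,1.96,0.26,0,0,-0.094],[-1,-2.99,1.68,0.26,0,0,-0.095],[-1,-3.14,1.39,0.26,0,0,-0.094],[-1,-3.26,1.09,0.26,0,0,-0.095],[-1,-3.34,0.78,0.26,0,0,-0.094]]]
  [[[-1,-3.4,0.46,0.26,0,0,-0.095],[-1,-3.43,0.13,0.26,0,0,-0.094],[-1,-3.43,-0.19,0.26,0,0,-0.095],[-1,-3.4,-0.51,0.26,0,0,-0.094]]]
-> [456.1, -139.8, 74, 48.7, 27]
  [[[-1,-0.0,-0.0,2.52,0,0,-0.0],[-1,-0.0,-0.0,2.52,0,0,-0.0],[-1,-0.0,-0.0,2.52,0,0,-0.0],[-1,-0.0,-0.0,2.52,0,0,-0.0],[-1,-0.0,-0.0,2.52,0,0,-0.0]]]
```

Emit:
{"name": "apply_moves", "arguments": {
  "increments": [
    [[-1, -2.82, 1.96, 0.26, 0, 0, -0.094], [-1, -2.99, 1.68, 0.26, 0, 0, -0.095], [-1, -3.14, 1.39, 0.26, 0, 0, -0.094], [-1, -3.26, 1.09, 0.26, 0, 0, -0.095], [-1, -3.34, 0.78, 0.26, 0, 0, -0.094]]
  ]
}}

```text
time_s: 70.0
ee_pos: [565.8, -62.5, 206.0]
tcp_rot: [-0.0, 0.972, 0.236, -0.001]
wrist_force: [0.6, -0.6, 0.7]
gripper_width: 85.5
grasp_force: 0.0
```

Emit:
{"name": "apply_moves", "arguments": {
  "increments": [
    [[-1, -3.4, 0.46, 0.26, 0, 0, -0.095], [-1, -3.43, 0.13, 0.26, 0, 0, -0.094], [-1, -3.43, -0.19, 0.26, 0, 0, -0.095], [-1, -3.4, -0.51, 0.26, 0, 0, -0.094], [-1, 0, 0, 0, 0, 0, 0]]
  ]
}}

```text
time_s: 70.5
ee_pos: [449.9, -143.0, 195.5]
tcp_rot: [-0.001, 0.911, 0.411, -0.003]
wrist_force: [0.7, 0.0, 1.1]
gripper_width: 85.2
grasp_force: 0.0
```

Emit:
{"name": "apply_moves", "arguments": {
  "increments": [
    [[-1, 0, 0, 2.5, 0, 0, 0], [-1, 0, 0, 2.5, 0, 0, 0], [-1, 0, 0, 2.5, 0, 0, 0], [-1, 0, 0, 2.5, 0, 0, 0], [-1, 0, 0, 2.3, 0, 0, 0]]
  ]
}}

```text
time_s: 71.0
ee_pos: [454.4, -139.4, 72.2]
tcp_rot: [-0.001, 0.911, 0.412, -0.0]
wrist_force: [0.5, 0.0, -0.3]
gripper_width: 85.5
grasp_force: 0.0
```

Emit:
{"name": "apply_moves", "arguments": {
  "increments": [
    [[-1, 0, 0, 0, 0, 0, 0], [1, 0, 0, 0, 0, 0, 0], [1, 0, 0, 0, 0, 0, 0], [1, 0, 0, 0, 0, 0, 0], [1, 0, 0, 0, 0, 0, 0]]
  ]
}}

```text
time_s: 71.5
ee_pos: [455.4, -140.2, 74.7]
tcp_rot: [0.001, 0.911, 0.412, 0.001]
wrist_force: [0.4, 0.0, 0.2]
gripper_width: 28.0
grasp_force: 0.0
```

Emit:
{"name": "apply_moves", "arguments": {
  "increments": [
    [[1, 0, 0, 0, 0, 0, 0], [1, 0, 0, 0, 0, 0, 0], [1, 0, 0, 0, 0, 0, 0], [1, 0, 0, 0, 0, 0, 0]]
  ]
}}

```text
time_s: 71.9
ee_pos: [455.5, -140.3, 74.7]
tcp_rot: [0.001, 0.911, 0.412, 0.001]
wrist_force: [-0.8, -1.9, 6.0]
gripper_width: 16.3
grasp_force: 58.3
```

Emit:
{"name": "apply_moves", "arguments": {
  "increments": [
    [[1, 0.02, 0.775, 0, 0, 0, -0.05], [1, 0.02, 0.775, 0, 0, 0, -0.05], [1, 0.02, 0.775, 0, 0, 0, -0.05], [1, 0.02, 0.775, 0, 0, 0, -0.05], [1, 0.02, 0.775, 0, 0, 0, -0.05]]
  ]
}}

```text
time_s: 72.4
ee_pos: [486.9, -161.9, 74.7]
tcp_rot: [0.0, 0.852, 0.523, -0.0]
wrist_force: [-2.3, 1.3, 8.4]
gripper_width: 16.7
grasp_force: 58.7
```

Emit:
{"name": "apply_moves", "arguments": {
  "increments": [
    [[1, 0.02, 0.775, 0, 0, 0, -0.05], [1, 0.02, 0.775, 0, 0, 0, -0.05], [1, 0.02, 0.775, 0, 0, 0, -0.05], [1, 0.02, 0.775, 0, 0, 0, -0.05], [1, 0.02, 0.775, 0, 0, 0, -0.05]]
  ]
}}

```text
time_s: 72.9
ee_pos: [523.2, -175.4, 74.7]
tcp_rot: [0.0, 0.781, 0.625, -0.0]
wrist_force: [-3.9, 0.1, 7.4]
gripper_width: 16.2
grasp_force: 58.6
```

Emit:
{"name": "apply_moves", "arguments": {
  "increments": [
    [[1, 0.02, 0.775, 0, 0, 0, -0.05], [1, 0.02, 0.775, 0, 0, 0, -0.05], [1, 0.02, 0.775, 0, 0, 0, -0.05], [1, 0.02, 0.775, 0, 0, 0, -0.05], [1, 0.02, 0.775, 0, 0, 0, -0.05]]
  ]
}}

```text
time_s: 73.4
ee_pos: [561.8, -179.7, 74.8]
tcp_rot: [0.001, 0.697, 0.717, -0.001]
wrist_force: [-2.4, -0.8, 8.5]
gripper_width: 16.7
grasp_force: 58.5
```

Emit:
{"name": "apply_moves", "arguments": {
  "increments": [
    [[1, 0.02, 0.775, 0, 0, 0, -0.05], [1, 0.02, 0.775, 0, 0, 0, -0.05], [1, 0, 0, 0, 0, 0, 0]]
  ]
}}

```text
time_s: 73.7
ee_pos: [578.6, -178.5, 74.8]
tcp_rot: [0.001, 0.66, 0.751, 0.0]
wrist_force: [3.0, -3.4, 3.4]
gripper_width: 16.6
grasp_force: 58.6
```

Emit:
{"name": "apply_moves", "arguments": {
  "increments": [
    [[1, 0.01, 0.4, 0, 0, 0, -0.026], [1, 0.01, 0.4, 0, 0, 0, -0.026], [1, 0.01, 0.4, 0, 0, 0, -0.026], [1, 0.01, 0.4, 0, 0, 0, -0.026], [1, 0, 0, 0, 0, 0, 0]]
  ]
}}

```text
time_s: 74.2
ee_pos: [593.7, -175.9, 74.8]
tcp_rot: [0.001, 0.62, 0.784, -0.0]
wrist_force: [1.2, -4.6, 4.8]
gripper_width: 16.5
grasp_force: 58.9
```

Emit:
{"name": "apply_moves", "arguments": {
  "increments": [
    [[1, 0, 0.3, 0, 0, 0, 0], [1, 0, 0, 0, 0, 0, 0]]
  ]
}}

```text
time_s: 74.4
ee_pos: [594.7, -175.7, 74.8]
tcp_rot: [0.0, 0.621, 0.784, -0.002]
wrist_force: [-6.7, -6.6, 11.2]
gripper_width: 16.6
grasp_force: 59.7
```

Emit:
{"name": "apply_moves", "arguments": {
  "increments": [
    [[1, 0, 0.4, 0, 0, 0, 0], [1, 0, 0, 0, 0, 0, 0]]
  ]
}}

```text
time_s: 74.6
ee_pos: [594.7, -175.8, 74.6]
tcp_rot: [-0.002, 0.621, 0.784, -0.005]
wrist_force: [-21.7, -6.4, 23.0]
gripper_width: 16.6
grasp_force: 61.9
```

Emit:
{"name": "apply_moves", "arguments": {
  "increments": [
    [[1, 0, -0.4, 0, 0, 0, 0], [-1, 0, -0.1, 0, 0, 0, 0], [-1, 0, 0, 0, 0, 0, 0], [-1, 0, 0, 0, 0, 0, 0], [-1, 0, 0, 0, 0, 0, 0]]
  ]
}}

```text
time_s: 75.1
ee_pos: [595.0, -173.2, 73.7]
tcp_rot: [-0.0, 0.62, 0.785, 0.0]
wrist_force: [-0.6, -0.2, 0.4]
gripper_width: 73.6
grasp_force: 0.0
```

Emit:
{"name": "apply_moves", "arguments": {
  "increments": [
    [[-1, 0, 0, -1.0, 0, 0, 0], [-1, 0, 0, -3.0, 0, 0, 0], [-1, 0, 0, -3.5, 0, 0, 0], [-1, 0, 0, -3.5, 0, 0, 0], [-1, 0, 0, 0, 0, 0, 0]]
  ]
}}

```text
time_s: 75.6
ee_pos: [597.6, -173.2, 189.5]
tcp_rot: [0.003, 0.62, 0.785, 0.002]
wrist_force: [0.6, -0.0, 0.1]
gripper_width: 85.7
grasp_force: 0.0
```

```bash
python3 - <<'E'
from h import *
from plant import arm,cams
s=arm.sense(); print(s["time_s"],s["ee_pos"],np.degrees(yaw(s)))
plan([[554.9,-31.5,172,0]],-1,38)
for n in ("scene","top"):
    c=cams.capture(n); P=cloud(c).reshape(-1,3); P[:,2]-=1.9
    q=P[(np.hypot(P[:,0]-576,P[:,1]+160)<70)&(P[:,2]>104)&(P[:,2]<125)&(P[:,1]<-120)]; print(" handle",n,len(q),q.mean(0)-[558.5,-23.3,0])
    q=P[(P[:,2]>97)&(P[:,2]<106)&(np.hypot(P[:,0]-558,P[:,1]+23)<85)]; print(" b2",len(q),cv2.minAreaRect(q[:,:2].astype(np.float32)))
    q=P[(np.hypot(P[:,0]-708,P[:,1]-36)<30)&(P[:,2]>155)&(P[:,2]<185)]; print(" probe",len(q),q.mean(0))
E
```

```text
75.6 [ 597.62322544 -173.22483194  189.49320468] 103.36483657738033
-> [554.9, -31.5, 172, 0]
  [[[-1,1.14,-0.07,0.13,0,0,0.139],[-1,1.12,-0.22,0.13,0,0,0.139],[-1,1.07,-0.38,0.14,0,0,0.139],[-1,1.01,-0.52,0.13,0,0,0.139],[-1,0.93,-0.66,0.14,0,0,0.139]]]
  [[[-1,0.83,-0.78,0.13,0,0,0.139],[-1,0.71,-0.89,0.14,0,0,0.139],[-1,0.58,-0.98,0.13,0,0,0.139],[-1,0.44,-1.05,0.14,0,0,0.138],[-1,0.3,-1.1,0.13,0,0,0.139]]]
  [[[-1,0.14,-1.13,0.14,0,0,0.138],[-1,-0.01,-1.14,0.13,0,0,0.139],[-1,-0.18,-1.12,0.14,0,0,0.138]]]
 handle scene 21 [  39.29717737 -145.0356481   108.55036012]
 b2 517 ((560.6585083007812, -19.467315673828125), (76.35797882080078, 132.82659912109375), 88.770751953125)
 probe 105 [711.96734226  40.86686314 165.12698373]
 handle top 16 [  37.68121346 -148.51074983  110.93456538]
 b2 675 ((561.9898071289062, -22.54803466796875), (73.2613525390625, 130.3411102294922), 88.9836196899414)
 probe 59 [708.82530866  36.0069689  167.20485227]
```

Emit:
{"name": "apply_moves", "arguments": {
  "increments": [
    [[-1, 1.14, -0.07, 0.13, 0, 0, 0.139], [-1, 1.12, -0.22, 0.13, 0, 0, 0.139], [-1, 1.07, -0.38, 0.13, 0, 0, 0.139], [-1, 1.01, -0.52, 0.13, 0, 0, 0.139], [-1, 0.93, -0.66, 0.13, 0, 0, 0.139]]
  ]
}}

```text
time_s: 76.2
ee_pos: [577.6, -118.7, 176.2]
tcp_rot: [-0.001, 0.852, 0.524, -0.001]
wrist_force: [0.1, 0.5, 0.4]
gripper_width: 85.7
grasp_force: 0.0
```

Emit:
{"name": "apply_moves", "arguments": {
  "increments": [
    [[-1, 0.83, -0.78, 0.13, 0, 0, 0.139], [-1, 0.71, -0.89, 0.13, 0, 0, 0.139], [-1, 0.58, -0.98, 0.13, 0, 0, 0.139], [-1, 0.44, -1.05, 0.13, 0, 0, 0.138], [-1, 0.3, -1.1, 0.13, 0, 0, 0.139]]
  ]
}}

```text
time_s: 76.7
ee_pos: [561.1, -64.2, 169.8]
tcp_rot: [-0.0, 0.979, 0.203, -0.001]
wrist_force: [0.2, 0.3, -0.6]
gripper_width: 85.3
grasp_force: 0.0
```

Emit:
{"name": "apply_moves", "arguments": {
  "increments": [
    [[-1, 0.14, -1.13, 0.13, 0, 0, 0.138], [-1, 0, -1.14, 0.13, 0, 0, 0.139], [-1, -0.18, -1.12, 0.13, 0, 0, 0.138], [-1, 0, 0, 0, 0, 0, 0], [-1, 0, 0, 0, 0, 0, 0]]
  ]
}}

```text
time_s: 77.2
ee_pos: [552.0, -32.1, 166.4]
tcp_rot: [0.0, 1.0, 0.002, -0.001]
wrist_force: [-0.8, -0.5, -0.1]
gripper_width: 85.4
grasp_force: 0.0
```

```bash
python3 - <<'E'
from leg import *
w=legcheck("w15",[554.9,-31.3],0,131)
plan([[554.9,-31.3,111.3,0,22]],-1,38)
E
```

```text
77.2 [552.  -32.1 166.4] 0.26
15 {-16: 165, -15: 164, -14: 161, -13: 162, -12: 163, -11: 166, -10: 165, -9: 163, -8: 146, -7: 107, -6: 110, -5: 118, -4: 130, -3: 155, -2: 163, -1: 164, 0: 165, 1: 164, 2: 163, 3: 153, 4: 147, 5: 159, 6: 160, 7: 163, 8: 163, 9: 163, 10: 163, 11: 163, 12: 160, 13: 158, 14: 159, 15: 160, 16: 162}
40 {-16: 166, -15: 165, -14: 164, -13: 164, -12: 166, -11: 168, -10: 165, -9: 163, -8: 146, -7: 106, -6: 111, -5: 118, -4: 128, -3: 157, -2: 166, -1: 167, 0: 168, 1: 167, 2: 166, 3: 156, 4: 151, 5: 160, 6: 162, 7: 165, 8: 167, 9: 168, 10: 169, 11: 167, 12: 164, 13: 164, 14: 165, 15: 165, 16: 168}
-> [554.9, -31.3, 111.3, 0, 22]
  [[[-1,0.09,-0.04,1.84,0,0,0.001],[-1,0.09,-0.04,1.84,0,0,0.001],[-1,0.1,-0.04,1.85,0,0,0.002]]]
```

Emit:
{"name": "apply_moves", "arguments": {
  "increments": [
    [[-1, 0.1, -0.05, 1.9, 0, 0, 0], [-1, 0.1, -0.05, 1.9, 0, 0, 0], [-1, 0, 0, 1.3, 0, 0, 0], [-1, 0, 0, 0.4, 0, 0, 0], [1, 0, 0, 0, 0, 0, 0]]
  ]
}}

```text
time_s: 77.75
ee_pos: [554.0, -31.4, 111.5]
tcp_rot: [-0.0, 1.0, 0.0, -0.001]
wrist_force: [-0.0, 0.1, 0.1]
gripper_width: 73.2
grasp_force: 0.0
```

Emit:
{"name": "apply_moves", "arguments": {
  "increments": [
    [[1, 0, 0, 0, 0, 0, 0], [1, 0, 0, 0, 0, 0, 0], [1, 0, 0, 0, 0, 0, 0], [1, 0, 0, 0, 0, 0, 0], [1, 0, 0, 0, 0, 0, 0]]
  ]
}}

```text
time_s: 78.25
ee_pos: [554.5, -30.8, 112.4]
tcp_rot: [-0.0, 1.0, -0.0, 0.0]
wrist_force: [-0.7, 0.3, 3.0]
gripper_width: 6.6
grasp_force: 61.7
```

Emit:
{"name": "apply_moves", "arguments": {
  "increments": [
    [[1, 0, 0, 0, 0, 0, 0], [1, 0, 0, -1.0, 0, 0, 0], [1, 0, 0, -2.0, 0, 0, 0], [1, 0, 0, -3.0, 0, 0, 0], [1, 0, 0, -3.0, 0, 0, 0]]
  ]
}}

```text
time_s: 78.75
ee_pos: [553.4, -31.0, 202.8]
tcp_rot: [-0.0, 1.0, -0.0, -0.001]
wrist_force: [0.4, 0.8, -4.4]
gripper_width: 6.4
grasp_force: 60.7
```

```bash
python3 - <<'E'
from h import *
plan([[514,-347,200,0]],1,36)
E
```

```text
-> [514, -347, 200, 0]
  [[[1,-0.44,3.51,0.03,0,0,-0.0],[1,-0.44,3.51,0.03,0,0,-0.0],[1,-0.44,3.51,0.03,0,0,-0.0],[1,-0.44,3.51,0.03,0,0,-0.0],[1,-0.44,3.51,0.03,0,0,-0.0]]]
  [[[1,-0.43,3.51,0.03,0,0,-0.0],[1,-0.44,3.51,0.03,0,0,-0.0],[1,-0.43,3.51,0.03,0,0,-0.0],[1,-0.44,3.52,0.04,0,0,-0.0]]]
```

Emit:
{"name": "apply_moves", "arguments": {
  "increments": [
    [[1, -0.44, 3.0, 0, 0, 0, 0], [1, -0.44, 3.55, 0, 0, 0, 0], [1, -0.44, 3.55, 0, 0, 0, 0], [1, -0.44, 3.55, 0, 0, 0, 0], [1, -0.44, 3.55, 0, 0, 0, 0]]
  ]
}}

```text
time_s: 79.25
ee_pos: [531.4, -204.2, 202.1]
tcp_rot: [-0.0, 1.0, -0.0, -0.0]
wrist_force: [-0.2, -0.7, -4.8]
gripper_width: 6.7
grasp_force: 60.7
```

Emit:
{"name": "apply_moves", "arguments": {
  "increments": [
    [[1, -0.44, 3.55, 0, 0, 0, 0], [1, -0.44, 3.55, 0, 0, 0, 0], [1, -0.44, 3.55, 0, 0, 0, 0], [1, -0.44, 3.5, 0, 0, 0, 0], [1, 0, 0, 1.0, 0, 0, 0]]
  ]
}}

```text
time_s: 79.75
ee_pos: [512.3, -351.4, 192.7]
tcp_rot: [0.002, 1.0, -0.004, -0.0]
wrist_force: [0.2, -0.9, -5.1]
gripper_width: 6.3
grasp_force: 60.7
```

Emit:
{"name": "apply_moves", "arguments": {
  "increments": [
    [[1, 0, 0, 2.5, 0, 0, 0], [1, 0, 0, 2.5, 0, 0, 0], [1, 0, 0, 2.5, 0, 0, 0], [1, 0, 0, 2.5, 0, 0, 0], [1, 0, 0, 1.5, 0, 0, 0]]
  ]
}}

```text
time_s: 80.25
ee_pos: [513.4, -343.6, 75.0]
tcp_rot: [-0.001, 1.0, -0.0, -0.001]
wrist_force: [-0.1, 0.4, -4.6]
gripper_width: 6.2
grasp_force: 60.6
```

Emit:
{"name": "apply_moves", "arguments": {
  "increments": [
    [[1, 0, 0, 1.0, 0, 0, 0], [1, 0, 0, 0, 0, 0, 0], [1, 0, 0, 0, 0, 0, 0]]
  ]
}}

```text
time_s: 80.55
ee_pos: [514.9, -344.5, 67.5]
tcp_rot: [0.0, 1.0, -0.0, 0.0]
wrist_force: [-0.0, 0.2, -4.0]
gripper_width: 6.3
grasp_force: 60.6
```

Contact is expected at TCP z of about 49.4, so 1.8 cm to go.

Emit:
{"name": "apply_moves", "arguments": {
  "increments": [
    [[1, 0, 0.1, 0.8, 0, 0, 0], [1, 0, 0, 0.5, 0, 0, 0], [1, 0, 0, 0.2, 0, 0, 0], [1, 0, 0, 0.1, 0, 0, 0], [1, 0, 0, 0.1, 0, 0, 0]]
  ]
}}

```text
time_s: 81.05
ee_pos: [514.7, -345.4, 50.0]
tcp_rot: [0.0, 1.0, -0.0, 0.0]
wrist_force: [0.5, 1.0, -4.1]
gripper_width: 6.4
grasp_force: 60.7
```

Emit:
{"name": "apply_moves", "arguments": {
  "increments": [
    [[1, 0, 0, 0.08, 0, 0, 0], [1, 0, 0, 0.04, 0, 0, 0], [1, 0, 0, 0, 0, 0, 0]]
  ]
}}

```text
time_s: 81.35
ee_pos: [514.7, -345.4, 49.4]
tcp_rot: [0.0, 1.0, -0.0, 0.0]
wrist_force: [-3.5, 1.6, 4.5]
gripper_width: 6.1
grasp_force: 61.8
```

Emit:
{"name": "apply_moves", "arguments": {
  "increments": [
    [[-1, 0, 0, 0, 0, 0, 0], [-1, 0, 0, 0, 0, 0, 0], [-1, 0, 0, 0, 0, 0, 0], [-1, 0, 0, 0, 0, 0, 0], [-1, 0, 0, -1.0, 0, 0, 0]]
  ]
}}

```text
time_s: 81.85
ee_pos: [514.0, -345.0, 58.0]
tcp_rot: [-0.001, 1.0, -0.0, -0.001]
wrist_force: [-0.2, 1.7, 0.3]
gripper_width: 78.3
grasp_force: 0.0
```

Emit:
{"name": "apply_moves", "arguments": {
  "increments": [
    [[-1, 0, 0, -3.0, 0, 0, 0], [-1, 0, 0, -4.0, 0, 0, 0], [-1, 0, 0, -4.0, 0, 0, 0], [-1, 0, 0, -4.0, 0, 0, 0], [-1, 0, 0, -3.0, 0, 0, 0]]
  ]
}}

```text
time_s: 82.35
ee_pos: [515.0, -345.6, 242.5]
tcp_rot: [0.001, 1.0, -0.0, 0.001]
wrist_force: [1.0, -0.5, -0.3]
gripper_width: 85.7
grasp_force: 0.0
```

Emit:
{"name": "apply_moves", "arguments": {
  "increments": [
    [[-1, -1.5, 3.5, 0, 0, 0, 0], [-1, -1.5, 3.5, 0, 0, 0, 0], [-1, -1.5, 3.5, 0, 0, 0, 0], [-1, -1.5, 3.5, 0, 0, 0, 0], [-1, -1.5, 3.5, 0, 0, 0, 0]]
  ]
}}

```text
time_s: 82.85
ee_pos: [438.8, -521.7, 239.8]
tcp_rot: [0.0, 1.0, -0.0, 0.0]
wrist_force: [-0.0, -0.2, 0.4]
gripper_width: 85.4
grasp_force: 0.0
```

Emit:
{"name": "apply_moves", "arguments": {
  "increments": [
    [[-1, -1.5, 3.5, 0, 0, 0, 0], [-1, 0, 0, 0, 0, 0, 0], [-1, 0, 0, 0, 0, 0, 0]]
  ]
}}

```text
time_s: 83.15
ee_pos: [423.7, -556.1, 239.0]
tcp_rot: [-0.0, 1.0, -0.001, 0.0]
wrist_force: [-0.1, 1.6, -0.2]
gripper_width: 85.1
grasp_force: 0.0
```

```bash
python3 - <<'E'
from h import *
from plant import arm,cams
s=arm.sense(); print(s["time_s"],s["ee_pos"])
t=cams.capture("top"); sc=cams.capture("scene"); np.savez("topf.npz",**t)
cv2.imwrite("pics/final.png",np.vstack([cv2.resize(sc["color"][100:300,100:440],(780,300)) if False else cv2.resize(sc["color"][115:275,100:350],(468,300),interpolation=2),cv2.resize(t["color"][120:280,185:435],(468,300),interpolation=2)]))
E
```

```text
83.15 [ 423.73192853 -556.06430937  239.0162208 ]
```

View pics/final.png

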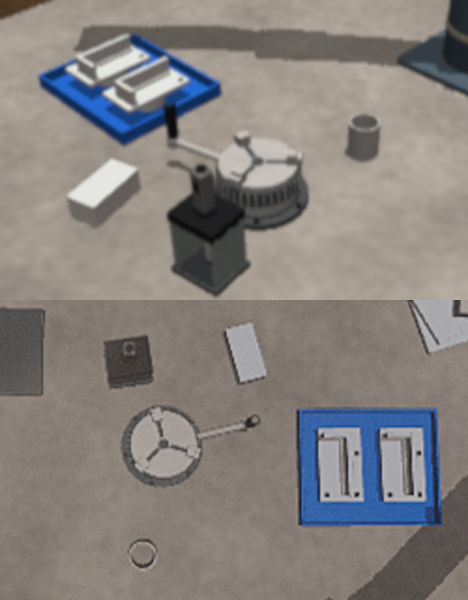

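Both brackets stand upright on the bin floor (top crop about 340,465 and 402,465). The probe hangs in its stand, and the lever is on its open stop with the jaws apart.

```bash
python3 -c "
from plant import ticket
print(ticket.job_done())"
```

```text
the job is handed in; nothing more can be done
None
```

I checked both brackets in order and handed the job in at about 83 s; both now stand upright in the bin, the probe hangs in its stand and the chuck is fully open, though gripping bracket1 took the lever to about 45 N, above the 12 to 18 N needed, before I eased it back.

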